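# Set up the antipasti pass: tip out the potatoes, seat the probe, bay the ramekins

## Task

Set up the antipasti pass: tip the beaker over the white serving dish so that all its new potatoes end up in the dish, then stand the empty beaker upright in the middle of its cork mat. Move the thermometer probe from its wooden rest into the hole of the probe block on the dish, fully home, and stand every ramekin there is upright on the wooden serving board, one to a bay, centred on the dark inlaid round between the battens (these in any order). Leave the oil bottle, the glass tumbler and the pepper mill where they are.

Things in the scene. Friction and masses are not known exactly. Their poses are not given: they have to be found in the camera images.
- beaker: open-topped straight aluminium beaker, outer diameter 68 mm, 100 mm tall, wall 3 mm, floor 4 mm thick, 0.25 kg; starts upright on the cork mat with the potatoes in it. Origin: centre of its underside, z towards its mouth
- mouth (a point): centre of the beaker's mouth, level with its rim, 100 mm above its origin
- mat: fixed round cork mat, diameter 104 mm, 5 mm thick, where the beaker stands. Origin: centre of its underside, on the table
- dish: fixed white rectangular serving dish, outside 180 mm (its x) by 210 mm (its y), 60 mm tall, open top, walls 6 mm, floor 6 mm. A dark steel probe block, 44 mm square and 70 mm tall, is fixed to its -y side, nearer its +x end (centre at x 55, y -127 mm). Origin: centre of the underside of the rectangular dish, on the table
- port (a point): centre of the mouth of the round upright hole in the top of the dish's probe block, 70 mm above the table; the hole is 13 mm wide and 60 mm deep with a small chamfer
- probe: thermometer probe, 105 mm, 50 g: steel stem 10 mm thick, 55 mm long, and above it a round black head 22 mm thick, 50 mm long. Starts upright in a fixed wooden rest block (50 mm square, 70 mm tall, hole like the port) right of the ramekins, the head's shoulder on the block's top (origin 15 mm above the table). Origin: tip of the stem, z towards the head; shoulder at z = 55 mm
- board: fixed wooden serving board, 150 mm (its x) by 400 mm (its y), 18 mm thick. Five dark battens 110 mm long (along its x), 10 mm wide and 8 mm tall lie across its top, 95 mm apart, and form four bays in a row along its y. Origin: centre of its underside, on the table
- bay0 (a point): bay 0 of the board, counted from the board's +y end: point on the board's top, 18 mm above the table, midway between the two battens, at the centre of the dark inlaid round (60 mm across)
- bay1 (a point): bay 1 of the board, counted from the board's +y end: point on the board's top, 18 mm above the table, midway between the two battens, at the centre of the dark inlaid round (60 mm across)
- bay2 (a point): bay 2 of the board, counted from the board's +y end: point on the board's top, 18 mm above the table, midway between the two battens, at the centre of the dark inlaid round (60 mm across)
- bay3 (a point): bay 3 of the board, counted from the board's +y end: point on the board's top, 18 mm above the table, midway between the two battens, at the centre of the dark inlaid round (60 mm across)
- ramekin0: white ceramic ramekin, round and straight-sided, empty: outer diameter 60 mm, 42 mm tall, wall 4 mm, 0.16 kg; starts upright on the table in front of the board; may be absent. All ramekins are alike. Origin: centre of its underside, z up
- ramekin1: white ceramic ramekin, round and straight-sided, empty: outer diameter 60 mm, 42 mm tall, wall 4 mm, 0.16 kg; starts upright on the table in front of the board; may be absent. All ramekins are alike. Origin: centre of its underside, z up
- ramekin2: white ceramic ramekin, round and straight-sided, empty: outer diameter 60 mm, 42 mm tall, wall 4 mm, 0.16 kg; starts upright on the table in front of the board; may be absent. All ramekins are alike. Origin: centre of its underside, z up
- ramekin3: white ceramic ramekin, round and straight-sided, empty: outer diameter 60 mm, 42 mm tall, wall 4 mm, 0.16 kg; starts upright on the table in front of the board; may be absent. All ramekins are alike. Origin: centre of its underside, z up
- potato0_mid (a point): centre of a boiled new potato: firm yellowish ball 26 mm across, 16 g, that rolls; starts in the beaker; some may be absent
- potato1_mid (a point): centre of a boiled new potato: firm yellowish ball 26 mm across, 16 g, that rolls; starts in the beaker; some may be absent
- potato2_mid (a point): centre of a boiled new potato: firm yellowish ball 26 mm across, 16 g, that rolls; starts in the beaker; some may be absent
- potato3_mid (a point): centre of a boiled new potato: firm yellowish ball 26 mm across, 16 g, that rolls; starts in the beaker; some may be absent
- potato4_mid (a point): centre of a boiled new potato: firm yellowish ball 26 mm across, 16 g, that rolls; starts in the beaker; some may be absent
- potato5_mid (a point): centre of a boiled new potato: firm yellowish ball 26 mm across, 16 g, that rolls; starts in the beaker; some may be absent
- oil: amber glass oil bottle, diameter 60 mm, 190 mm tall, stands beyond the board; leave alone. Origin: centre of its underside
- tumbler: glass tumbler, 74 mm across, 90 mm tall, beyond the board; leave alone. Origin: centre of its underside
- mill: dark wooden pepper mill, 52 mm across, 165 mm tall, beyond the board; leave alone. Origin: centre of its underside
Things that resemble listed ones, but are neither listed nor needed, are in the scene too. Leave any green, purple or yellow look-alike of the ramekin1 alone.

How it is judged:
On the way, in this order (a step that is already met when the one before it is completed fails the run):
1. the beaker is tipped, mouth over the dish (angle between beaker's own z axis and vertical above 1.5 rad and horizontal distance between mouth and dish below 0.13 m and height (world z) of mouth above 0.03 m), for 0.2 s.
2. the beaker stands upright on the cork mat again (angle between beaker's own z axis and vertical below 0.1 rad and horizontal distance between beaker and mat below 0.022 m and height (world z) of beaker between 0.002 and 0.01 m and linear speed of beaker below 0.02 m/s), for 0.2 s.
At the end, for the whole second after the job is handed in: all potatoes present lie in the dish; the beaker stands upright within 22 mm of the mat's centre; the probe's tip is 50 mm or more down the port; each ramekin present stands upright on the board within 10 mm of the centre of a bay, one to a bay; all at rest (all of step 2 and horizontal distance between probe and port below 0.006 m and z of probe in the frame of port below -0.05 m and angle between probe's own z axis and vertical below 0.1 rad and x of potato0_mid in the frame of dish between -0.086 and 0.086 m and y of potato0_mid in the frame of dish between -0.101 and 0.101 m and height (world z) of each of potato0_mid, potato1_mid, potato2_mid, potato3_mid, potato4_mid, potato5_mid below 0.065 m and x of potato1_mid in the frame of dish between -0.086 and 0.086 m and y of potato1_mid in the frame of dish between -0.101 and 0.101 m and x of potato2_mid in the frame of dish between -0.086 and 0.086 m and y of potato2_mid in the frame of dish between -0.101 and 0.101 m and x of potato3_mid in the frame of dish between -0.086 and 0.086 m and y of potato3_mid in the frame of dish between -0.101 and 0.101 m and x of potato4_mid in the frame of dish between -0.086 and 0.086 m and y of potato4_mid in the frame of dish between -0.101 and 0.101 m and x of potato5_mid in the frame of dish between -0.086 and 0.086 m and y of potato5_mid in the frame of dish between -0.101 and 0.101 m and (horizontal distance between ramekin0 and bay0 below 0.01 m or horizontal distance between ramekin0 and bay1 below 0.01 m or horizontal distance between ramekin0 and bay2 below 0.01 m or horizontal distance between ramekin0 and bay3 below 0.01 m) and angle between each of ramekin0, ramekin1, ramekin2, ramekin3's own z axis and vertical below 0.06 rad and height (world z) of ramekin0 between 0.014 and 0.023 m and linear speed of each of ramekin0, ramekin1, ramekin2, ramekin3 below 0.02 m/s and (horizontal distance between ramekin1 and bay0 below 0.01 m or horizontal distance between ramekin1 and bay1 below 0.01 m or horizontal distance between ramekin1 and bay2 below 0.01 m or horizontal distance between ramekin1 and bay3 below 0.01 m) and height (world z) of ramekin1 between 0.014 and 0.023 m and (horizontal distance between ramekin2 and bay0 below 0.01 m or horizontal distance between ramekin2 and bay1 below 0.01 m or horizontal distance between ramekin2 and bay2 below 0.01 m or horizontal distance between ramekin2 and bay3 below 0.01 m) and height (world z) of ramekin2 between 0.014 and 0.023 m and (horizontal distance between ramekin3 and bay0 below 0.01 m or horizontal distance between ramekin3 and bay1 below 0.01 m or horizontal distance between ramekin3 and bay2 below 0.01 m or horizontal distance between ramekin3 and bay3 below 0.01 m) and height (world z) of ramekin3 between 0.014 and 0.023 m); the robot touches nothing.
It fails at once if the oil bottle, tumbler or pepper mill is moved by more than 30 mm (distance of any of oil, tumbler, mill from where it was at the start of the episode above 0.03 m).
Of potato3, potato4, potato5 only 1 to 3 are there at a start; the rules pass over those that are not, and their reading is None.
Of ramekin0, ramekin1, ramekin2, ramekin3 only 3 to 4 are there at a start; the rules pass over those that are not, and their reading is None.
At some moment in a run one of ramekin0, ramekin1, ramekin2, ramekin3 may be knocked a few centimetres aside while the robot is not near it.
It also fails if it takes over 210 s, if anything falls off the work surface, if the arm or the gripper's body presses on something with over 40 N, if the wrist force passes 120 N, or if a joint passes its speed limit or range.

## Robot

A 6-joint arm with a two-finger parallel gripper is mounted at the origin on the work surface. World frame = base frame: x ahead of the robot, y to its left, z up, the work surface at z = 0. Lengths are in m, angles in rad, forces in N, time in s.
With the tool pointing down it reaches from about 0.25 to 0.775 m from the base axis. Payload 4 kg.
Tool frame: the origin (TCP) lies at the very end of the fingers, on their centre line; the grasp point (between the pads) lies 19 mm behind it; y points along the fingers, x is the direction in which the jaws open and shut, and the axes are right-handed (so a half turn about y gives the same grasp; the last joint's range is limited). The gripper opens to 94 mm and grips with 3 to 60 N. Pads are 16 mm wide; open, the fingers measure 119 mm over their backs; the gripper's body (75 mm by 177 mm) begins 78 mm behind the grasp point.
Start: joints at [-1.364, 0.087, 1.371, -0, 1.684, -0.103], TCP at [0.168, -0.524, 0.206] pointing down, gripper open.
Joint ranges: [-3.1, 3.1], [-0.76, 2.03], [0.27, 2.55], [-1.08, 4.22], [0.17, 2.65], [-2.57, 2.57]. Speed limits (rad/s): [2.79, 2.79, 3.14, 3.14, 3.14, 3.14].

## Interface

Orientations are given as [roll, pitch, yaw] about the fixed x, y, z axes, in that order (R = Rz(yaw) Ry(pitch) Rx(roll)).
In Python, from bench import robot gives the robot as it stands.
- The arm moves only by the shell command python3 -m handwheel 'ROWS' [OPENING]. ROWS is JSON, a list of rows, each an object with "delta_pos": the shift along the tool's x, y, z in mm, a list of three; "yaw": the turn about the tool's y in rad. A call has 1 to 12 rows; each row is the pose to reach, as a shift and turn from the pose commanded when the call began, along the tool's axes at that moment; what a row does not reach only later rows make up. A row lasts 1/10 s, in which the tool goes at most 50 mm and 8.59 degrees, less where a joint would pass 70% of its speed; a pose out of reach is approached as far as the arm can. A call with a gripper value outside its range is refused whole. OPENING is the closure in counts, from 0 (fully open) to 255 (shut), set as the call begins (- or left out, the last holds). The fingers move at their own pace and stop on an object; the grip force is fixed at half the most. Time passes only in rows, so rows that repeat a pose let the fingers close. It gives the time, the measured TCP pose, the force and the opening at its end, in the units of the state.
- robot.get_obs(): the state, without advancing time (a new reading comes with each control period).
- robot.snapshot(name): name is "scene" or "top" or "wrist"; returns a dict with "image" (400x640x3 uint8, red, green, blue), "fx", "fy", "cx", "cy" (pixels), "rvec" (rotation vector, rad) and "tvec" (3), from world to camera coordinates, as OpenCV has them. Camera axes: x right, y down, z forward; pixel columns grow to the right and rows downward; lengths in m; the calibration is good to about 2 mm. The wrist camera is an equidistant fisheye: a pixel r from the principal point sees the ray r / f radians off the axis. A picture is of the moment at which its call begins. There is no depth.
- robot.close_job(): hands the job in, once; it reports no verdict.
The state is a dict: "time": time; "joint_positions": joint angles; "qvel": joint speeds; "joint_torque": joint torques, N m; "tool_pos": TCP position; "ee_rot": TCP orientation; "wrist_force": force on the tool from outside, world axes, zero at the start; "wrist_torque": the same for the moment, N m; "width": finger opening in m.
Only numpy, scipy, OpenCV 4.12 (cv2) and the standard library are available. Lean on these libraries where they do the work, as an engineer would, in place of code of your own. Each camera call takes 0.05 s, during which the arm holds its last target.

## Working session

There is one attempt and no reset: what is moved stays moved. The work goes in short steps, Python scripts to look and compute and a shell command to move; the robot and the scene stay as the last step left them, time stands still between calls to the robot, and variables do not carry over. Pictures are saved under pics/ and viewed, and the job is handed in when it is done.

```bash
ls; mkdir -p pics; python3 - <<'E'
from bench import robot
import cv2
o=robot.get_obs(); print(o)
for n in ["scene","top","wrist"]:
    s=robot.snapshot(n); cv2.imwrite(f"pics/{n}0.png",s["image"][:,:,::-1]); print(n,{k:v for k,v in s.items() if k!="image"})
E
```

```text
pics
{'time': 0.0, 'joint_positions': array([-1.36413819e+00,  8.79766751e-02,  1.37225710e+00, -2.51291391e-05,
        1.68356958e+00, -1.03096967e-01]), 'qvel': array([ 0.00201701, -0.00086965, -0.00109131, -0.00043202,  0.00146285,
       -0.00044565]), 'joint_torque': array([ 1.12603284e-03, -3.40169942e+01, -3.02427757e+01,  7.19636818e-02,
        3.29693744e-02, -1.44963542e-04]), 'tool_pos': array([ 0.16753072, -0.52329365,  0.20429088]), 'ee_rot': array([-1.57059366,  0.00220153, -1.2610438 ]), 'wrist_force': array([0.90968477, 0.61523831, 0.61173424]), 'wrist_torque': array([-0.00697954,  0.02550844, -0.05883693]), 'width': 0.09378590517955473}
scene {'fx': 364.8417665343694, 'fy': 364.8417665343694, 'cx': 319.5834256234581, 'cy': 207.5640888727236, 'rvec': array([ 1.41789248,  2.38802635, -0.69606575]), 'tvec': array([ 0.2934758 , -0.33743045,  1.21720225])}
top {'fx': 441.93422842832956, 'fy': 441.93422842832956, 'cx': 310.39927436850417, 'cy': 196.73557090466844, 'rvec': array([ 2.14195666, -2.09659663,  0.15248609]), 'tvec': array([-0.0155197 ,  0.56556532,  1.0793904 ])}
wrist {'fx': 309.70691628693146, 'fy': 309.70691628693146, 'cx': 317.10572090787673, 'cy': 199.47253007520723, 'rvec': array([-2.3569943,  1.7212803,  0.2331203]), 'tvec': array([-0.54809937, -0.02637035,  0.39120514])}
```

View pics/scene0.png

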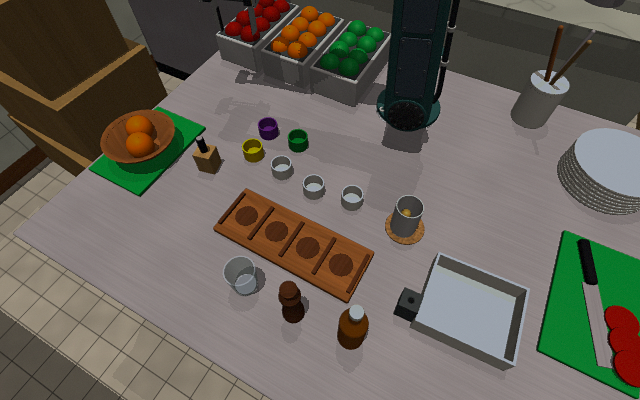

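View pics/top0.png

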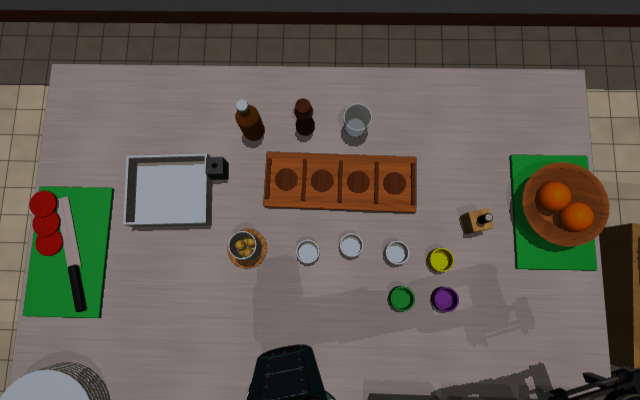

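View pics/wrist0.png

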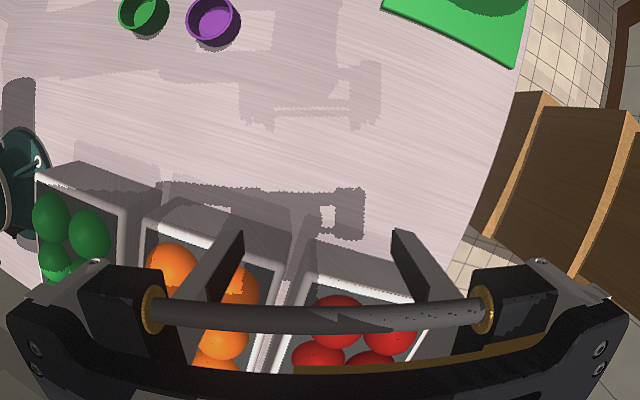

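The top view has +x up and +y to the left. Candidates for the ramekins:

| Top-view pixel | Colour | Decision |
|---|---|---|
| (308,252), (350,245), (397,252) | white | take |
| (440,260) | yellow | look-alike, leave |
| (401,298) | green | look-alike, leave |
| (445,299) | purple | look-alike, leave |

The beaker is at (245,246) on the round cork mat. The probe is at (483,219). The dish is at (167,191) with its port at (217,168). Next I'll check a close crop.

```bash
cat > h.py <<'E'
import numpy as np,cv2
from bench import robot
from scipy.spatial.transform import Rotation as Ro
def cam(n):
    s=robot.snapshot(n); R=cv2.Rodrigues(np.array(s["rvec"],float))[0]; s["R"]=R; s["C"]=-R.T@s["tvec"]; s["n"]=n; return s
def ray(s,u,v):
    x=(u-s["cx"])/s["fx"]; y=(v-s["cy"])/s["fy"]
    if s["n"]=="wrist":
        r=np.hypot(x,y); k=np.sin(r)/r if r>1e-9 else 1; d=np.array([x*k,y*k,np.cos(r)])
    else: d=np.array([x,y,1.])
    return s["R"].T@(d/np.linalg.norm(d))
def onz(s,u,v,z):
    d=ray(s,u,v); return s["C"]+d*(z-s["C"][2])/d[2]
def proj(s,P):
    p=s["R"]@np.array(P,float)+s["tvec"]
    if s["n"]=="wrist":
        r=np.hypot(p[0],p[1]); t=np.arctan2(r,p[2]); a=t/r if r>1e-9 else 0
        return s["cx"]+s["fx"]*a*p[0], s["cy"]+s["fy"]*a*p[1]
    return s["cx"]+s["fx"]*p[0]/p[2], s["cy"]+s["fy"]*p[1]/p[2]
def save(s,name,box=None,k=1):
    im=s["image"][:,:,::-1]
    if box: im=im[box[1]:box[3],box[0]:box[2]]
    im=cv2.resize(im,None,fx=k,fy=k,interpolation=cv2.INTER_CUBIC); cv2.imwrite("pics/"+name,im)
def delta(target,cur=None):
    """world displacement -> tool axes mm"""
    o=robot.get_obs(); R=Ro.from_euler('xyz',o["ee_rot"]).as_matrix()
    return np.round(R.T@(np.array(target)-o["tool_pos"])*1000,1)
E
python3 - <<'E'
from h import *
t=cam("top"); s=cam("scene")
save(t,"top_a.png",(110,90,310,280),3.2); save(t,"top_b.png",(260,90,500,280),3.2)
save(s,"sc_a.png",(240,150,440,330),3.5)
save(s,"sc_b.png",(380,180,540,370),3.1)
E
```

```text
(no output)
```

View pics/top_a.png

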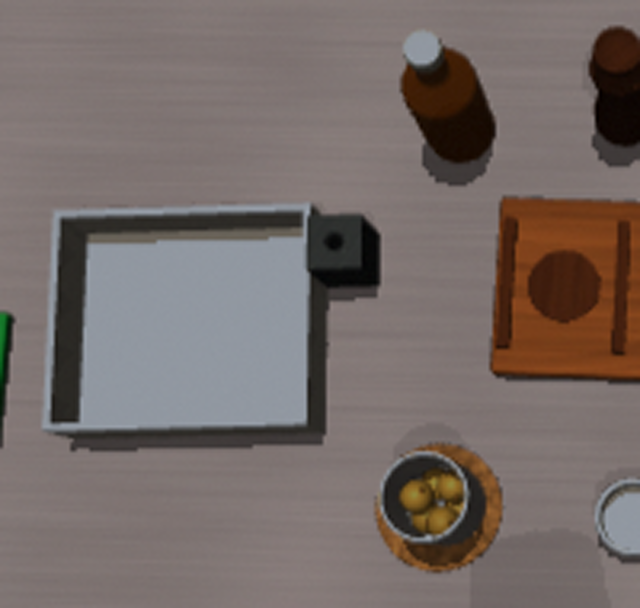

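View pics/top_b.png

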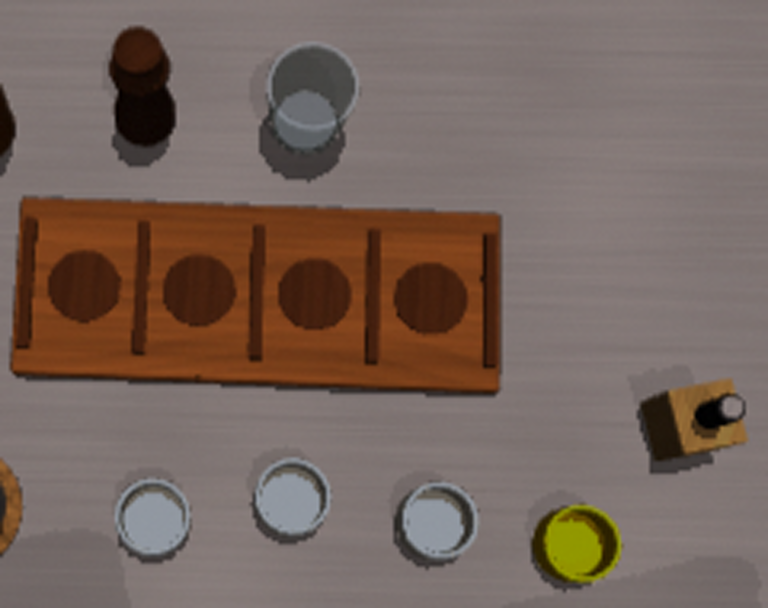

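View pics/sc_b.png

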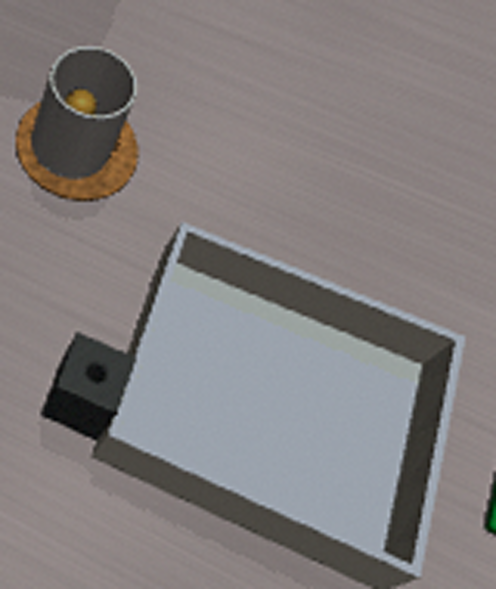

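```bash
cat > m.py <<'E'
from h import *
def blob(s,mask,near,rad=14,show=False):
    m=(mask*255).astype(np.uint8); cs,_=cv2.findContours(m,cv2.RETR_EXTERNAL,cv2.CHAIN_APPROX_NONE)
    best=None
    for c in cs:
        if len(c)<8: continue
        (x,y),r=cv2.minEnclosingCircle(c)
        e=cv2.fitEllipse(c); d=np.hypot(e[0][0]-near[0],e[0][1]-near[1])
        if d<rad and (best is None or cv2.contourArea(c)>cv2.contourArea(best[2])): best=(e[0],e[1],c)
    return best
def hsv(s): return cv2.cvtColor(s["image"],cv2.COLOR_RGB2HSV).astype(int)
E
python3 - <<'E'
from m import *
t=cam("top"); s=cam("scene")
ca=lambda x,y:(110+x/3.2,90+y/3.2); cb=lambda x,y:(260+x/3.2,90+y/3.2)
print("top manual")
def P(n,uv,z): p=onz(t,*uv,z); print(n,np.round(p*1000,1)[:2],"px",np.round(uv,1)); return p
P("beaker rim",ca(425,497),.105); P("mat",ca(439,507),.005)
for i,c in enumerate([(54,212),(311,205),(311,430),(43,430)]): P("dish c%d"%i,ca(*c),.06)
P("port",ca(335,241),.07)
for i,c in enumerate([(84,286),(199,290),(314,294),(431,298)]): P("bay%d"%i,cb(*c),.018)
for i,c in enumerate([(152,517),(292,498),(438,520)]): P("ram%d"%i,cb(*c),.042)
P("probe",cb(733,405),.12)
P("mill base",cb(145,115),.0);P("tumbler top",cb(312,87),.09);P("oil top",ca(423,49),.19)
# masks
h=hsv(t)
print("V around ram",)
rm=(h[:,:,1]<40)&(h[:,:,2]>150)
for n in [(307.5,251.5),(351,245.6),(397,252.5)]:
    b=blob(t,rm,n); print("ram mask",b and (b[0],b[1]), b and np.round(onz(t,*b[0],.042)*1000,1))
bm=(h[:,:,0]<15)&(h[:,:,1]>130)&(h[:,:,2]<95)
for n in [cb(84,286),cb(199,290),cb(314,294),cb(431,298)]:
    b=blob(t,bm,n,6); print("bay mask",b and (b[0],b[1]), b and np.round(onz(t,*b[0],.018)*1000,1))
S=lambda x,y:(380+x/3.1,180+y/3.1)
def Q(n,uv,z): p=onz(s,*uv,z); print(n,np.round(p*1000,1)[:2]); return p
print("scene"); Q("beaker rim",S(92,81),.105);Q("mat",S(77,150),.005);Q("port",S(96,373),.07)
for c in [(183,226),(463,340),(420,573),(107,440)]: Q("dishc",S(*c),.06)
E
```

```text
top manual
beaker rim [435.3 153.4] px [242.8 245.3]
mat [433.3 159.6] px [247.2 248.4]
dish c0 [661.2 475. ] px [126.9 156.2]
dish c1 [670.5 265.6] px [207.2 154.1]
dish c2 [488.3 254. ] px [207.2 224.4]
dish c3 [483.9 466.9] px [123.4 224.4]
port [638.6 241.8] px [214.7 165.3]
bay0 [616.3  62.4] px [286.2 179.4]
bay1 [614.7 -32.6] px [322.2 180.6]
bay2 [ 613.1 -127.1] px [358.1 181.9]
bay3 [ 611.5 -222.8] px [394.7 183.1]
ram0 [426.9   0.8] px [307.5 251.6]
ram1 [ 444.2 -108.8] px [351.2 245.6]
ram2 [ 429.6 -222.7] px [396.9 252.5]
probe [ 514.3 -425.6] px [489.1 216.6]
mill base [770.7  16.6] px [305.3 125.9]
tumbler top [ 764.9 -118.9] px [357.5 117.2]
oil top [753.4 155.7] px [242.2 105.3]
V around ram
ram mask ((307.6734924316406, 253.5216522216797), (16.885173797607422, 17.818147659301758)) [4.221e+02 2.000e-01 4.200e+01]
ram mask ((349.7415771484375, 247.0874481201172), (15.969582557678223, 18.93243980407715)) [ 440.5 -105.1   42. ]
ram mask ((394.5552978515625, 254.02064514160156), (15.29953384399414, 18.375635147094727)) [ 425.7 -216.9   42. ]
bay mask ((285.8652648925781, 179.0242156982422), (21.45185089111328, 22.002748489379883)) [617.3  63.5  18. ]
bay mask ((321.7048645019531, 180.31512451171875), (21.461463928222656, 22.057302474975586)) [615.5 -31.3  18. ]
bay mask ((357.8265686035156, 181.49929809570312), (21.412792205810547, 22.251964569091797)) [ 614.1 -126.3   18. ]
bay mask ((394.0613708496094, 182.77415466308594), (21.500885009765625, 22.2730655670166)) [ 612.4 -221.1   18. ]
scene
beaker rim [440.1 155.9]
mat [442.3 164.6]
port [643.1 245.1]
dishc [499.4 262.5]
dishc [489.8 469. ]
dishc [663.  477.8]
dishc [679.7 269.5]
```

View pics/sc_a.png

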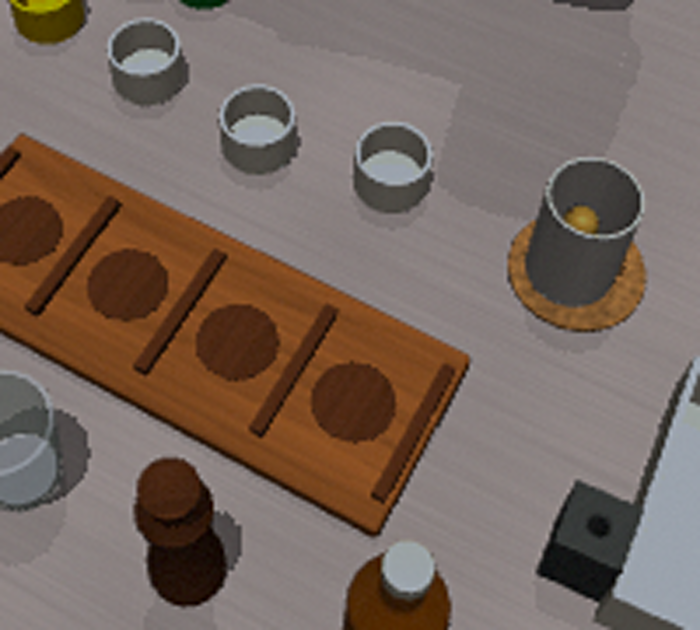

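Confirmed: there are exactly three plain white ramekins, and at least four potatoes are visible in the beaker. I'll move to a standby pose above the beaker with the jaws along the dish's y axis.

```bash
python3 - <<'E'
from h import *
print(delta([.437,.156,.25]), robot.get_obs()["time"])
E
```

```text
[-565.2  -44.5  463.8] 0.35
```

```bash
python3 -m handwheel '[{"delta_pos":[-565,-45,464],"yaw":0.265},{"delta_pos":[-565,-45,464],"yaw":0.265},{"delta_pos":[-565,-45,464],"yaw":0.265},{"delta_pos":[-565,-45,464],"yaw":0.265},{"delta_pos":[-565,-45,464],"yaw":0.265},{"delta_pos":[-565,-45,464],"yaw":0.265},{"delta_pos":[-565,-45,464],"yaw":0.265},{"delta_pos":[-565,-45,464],"yaw":0.265},{"delta_pos":[-565,-45,464],"yaw":0.265},{"delta_pos":[-565,-45,464],"yaw":0.265},{"delta_pos":[-565,-45,464],"yaw":0.265},{"delta_pos":[-565,-45,464],"yaw":0.265}]' 0
python3 - <<'E'
from h import *
print(delta([.437,.156,.25]))
E
```

```text
time: 1.55
tool_pos: [0.3888, 0.0349, 0.2429]
ee_rot: [-1.569, -0.001, -1.526]
wrist_force: [0.7, -0.9, -0.6]
width: 0.0937
[-118.8   -7.1   53.6]
```

```bash
python3 -m handwheel '[{"delta_pos":[-119,-7,54],"yaw":0},{"delta_pos":[-119,-7,54],"yaw":0},{"delta_pos":[-119,-7,54],"yaw":0},{"delta_pos":[-119,-7,54],"yaw":0},{"delta_pos":[-119,-7,54],"yaw":0}]' 0
python3 - <<'E'
from h import *
print(delta([.437,.156,.25]))
w=cam("wrist"); save(w,"w1.png"); o=robot.get_obs()
print(o["tool_pos"],w["C"])
for P in [(.437,.156,.105),(.433,.16,.005),o["tool_pos"]]: print(proj(w,P))
E
```

```text
time: 2.05
tool_pos: [0.437, 0.1542, 0.249]
ee_rot: [-1.572, -0.001, -1.525]
wrist_force: [-0.5, 0.1, 0.2]
width: 0.0938
[-1.8 -1.   0.1]
[0.43689088 0.15354787 0.24919188] [0.5138389  0.15895365 0.42771134]
(np.float64(316.3752879027518), np.float64(189.03748300936613))
(np.float64(313.47773636851076), np.float64(175.02371239330958))
(np.float64(319.9382246353365), np.float64(242.8753694592616))
```

View pics/w1.png

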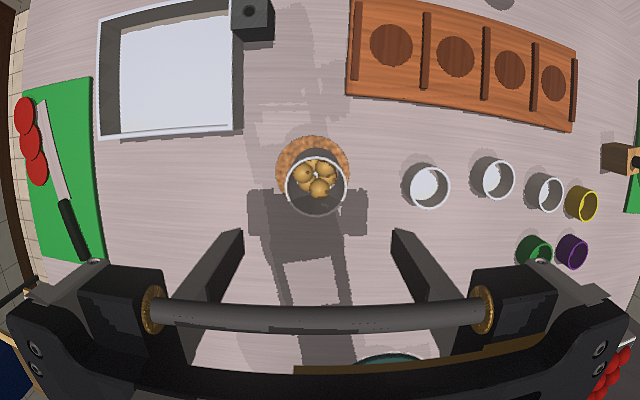

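```bash
python3 - <<'E'
from m import *
w=cam("wrist"); save(w,"w1c.png",(60,0,400,230),2.3)
h=hsv(w)
print("rim", onz(w,316,187,.105)*1000)
m=(h[:,:,0]<20)&(h[:,:,1]>110)&(h[:,:,2]>90)
ys,xs=np.where(m[130:205,260:370]); print("mat ext",xs.min()+260,xs.max()+260,ys.min()+130,ys.max()+130)
print(onz(w,xs.min()+260,168,.005)*1000,onz(w,xs.max()+261,168,.005)*1000,onz(w,312,ys.min()+130,.005)*1000)
for uv in [(97,139),(236,131),(234,0),(98,24)]: print("dish",onz(w,*uv,.06)*1000)
print("port",onz(w,249,11,.07)*1000)
for uv in [(428,187),(493,178),(545,193)]: print("ram",onz(w,*uv,.042)*1000)
for uv in [(391,45),(455,57),(510,70),(553,83)]: print("bay",onz(w,*uv,.018)*1000)
E
```

```text
rim [439.17841215 155.8218742  105.        ]
mat ext 275 348 136 197
[440.83506571 213.24017144   5.        ] [445.21269224 110.5558607    5.        ] [487.09284574 163.61686705   5.        ]
dish [488.52530547 470.12779316  60.        ]
dish [494.37038762 254.93972805  60.        ]
dish [660.95641015 265.91387608  60.        ]
dish [658.14383224 476.32676024  60.        ]
port [640.97876485 243.30659312  70.        ]
ram [431.90904162   5.99814496  42.        ]
ram [450.80164075 -95.67326567  42.        ]
ram [ 434.49616284 -206.01497519   42.        ]
bay [618.59717766  64.13167045  18.        ]
bay [615.57519852 -29.9515916   18.        ]
bay [ 614.44418263 -126.03652203   18.        ]
bay [ 613.14782698 -219.22746884   18.        ]
```

View pics/w1c.png

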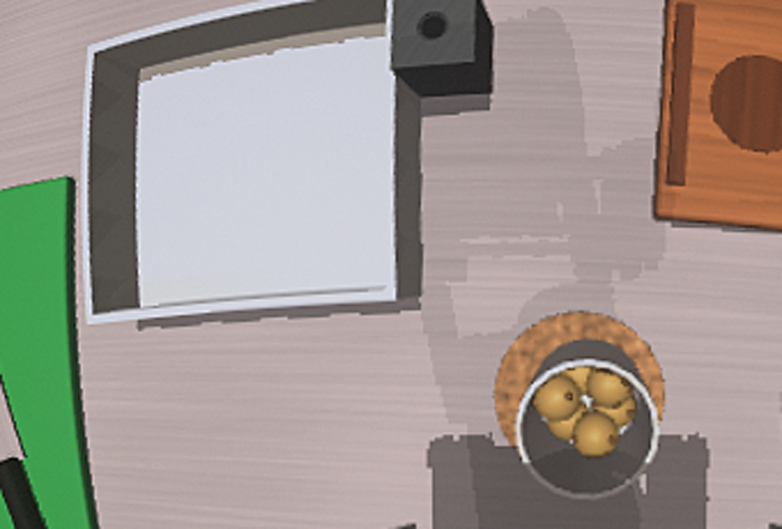

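```bash
python3 - <<'E'
from h import *
print(delta([.4385,.1555,.038]))
E
# fallthrough: descend
python3 -m handwheel '[{"delta_pos":[-2,0,2],"yaw":0},{"delta_pos":[-2,40,2],"yaw":0},{"delta_pos":[-2,80,2],"yaw":0},{"delta_pos":[-2,120,2],"yaw":0},{"delta_pos":[-2,150,2],"yaw":0},{"delta_pos":[-2,180,2],"yaw":0},{"delta_pos":[-2,200,2],"yaw":0},{"delta_pos":[-2,211,2],"yaw":0},{"delta_pos":[-2,211,2],"yaw":0}]' 0
python3 -m handwheel '[{"delta_pos":[0,0,0],"yaw":0},{"delta_pos":[0,0,0],"yaw":0},{"delta_pos":[0,0,0],"yaw":0},{"delta_pos":[0,0,0],"yaw":0},{"delta_pos":[0,0,0],"yaw":0},{"delta_pos":[0,0,0],"yaw":0}]' 255
```

```text
[ -2.4 211.3   1.8]
time: 3.05
tool_pos: [0.438, 0.1552, 0.037]
ee_rot: [-1.574, -0.001, -1.527]
wrist_force: [0.2, -0.6, 0.7]
width: 0.0939
time: 3.65
tool_pos: [0.4398, 0.1562, 0.0394]
ee_rot: [-1.569, -0.0, -1.526]
wrist_force: [-0.1, -0.9, 4.9]
width: 0.0664
```

Only yaw is available, so the tool always points down. I'll tip the beaker by pivoting it inside the jaws: its lower side gets pushed against the outer edge of the dish's near wall, so the mouth swings in over the dish.

```bash
python3 - <<'E'
from h import *
print(delta([.445,.355,.078]))
E
```

```text
[-198.3  -38.6   14.1]
```

```bash
python3 -m handwheel '[{"delta_pos":[0,-20,0],"yaw":0},{"delta_pos":[0,-40,0],"yaw":0},{"delta_pos":[-30,-40,2],"yaw":0},{"delta_pos":[-60,-40,4],"yaw":0},{"delta_pos":[-90,-40,6],"yaw":0},{"delta_pos":[-120,-40,8],"yaw":0},{"delta_pos":[-150,-40,10],"yaw":0},{"delta_pos":[-180,-40,13],"yaw":0},{"delta_pos":[-198,-40,14],"yaw":0},{"delta_pos":[-198,-40,14],"yaw":0},{"delta_pos":[-198,-40,14],"yaw":0}]'
python3 - <<'E'
from h import *
w=cam("wrist"); save(w,"w2.png"); s=cam("scene"); save(s,"s2.png",(340,120,600,380),2.2)
print(delta([.445,.355,.078]))
E
```

```text
time: 4.75
tool_pos: [0.4436, 0.3538, 0.0773]
ee_rot: [-1.573, -0.002, -1.525]
wrist_force: [0.0, -0.2, -3.7]
width: 0.0664
[-1.6 -0.2  1.1]
```

View pics/w2.png

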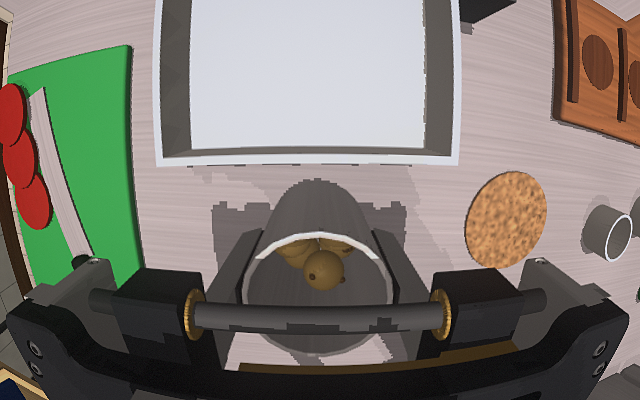

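View pics/s2.png

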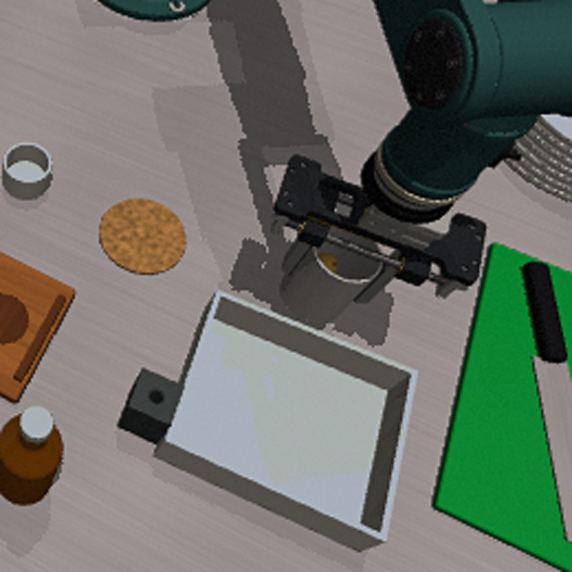

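```bash
python3 - <<'E'
from h import *
w=cam("wrist"); s=cam("scene")
o=robot.get_obs(); p=o["tool_pos"]+[0,0,.019]
for th in np.radians([-50,-40,-30,-20,-10,0,10,20]):
    ax=np.array([np.sin(th),0,np.cos(th)]); pr=np.array([np.cos(th),0,-np.sin(th)])
    m=p+.048*ax; b=p-.052*ax
    print(round(np.degrees(th)),"rim far/near",[np.round(proj(w,m+k*pr),0) for k in(.034,-.034)],"base far",np.round(proj(w,b+.034*pr),0),"scene rim",np.round((np.array(proj(s,m))-[340,120])*2.2),np.round((np.array(proj(s,b))-[340,120])*2.2))
E
```

```text
-50 rim far/near [array([318., 343.]), array([315., 339.])] base far [324. 145.] scene rim [350. 231.] [307. 317.]
-40 rim far/near [array([319., 327.]), array([315., 348.])] base far [323. 147.] scene rim [351. 233.] [306. 314.]
-30 rim far/near [array([320., 307.]), array([315., 354.])] base far [323. 152.] scene rim [351. 236.] [306. 311.]
-20 rim far/near [array([322., 283.]), array([315., 359.])] base far [322. 159.] scene rim [351. 240.] [307. 306.]
-10 rim far/near [array([323., 257.]), array([316., 361.])] base far [321. 168.] scene rim [350. 245.] [309. 300.]
0 rim far/near [array([324., 230.]), array([316., 359.])] base far [321. 178.] scene rim [348. 251.] [311. 294.]
10 rim far/near [array([324., 206.]), array([317., 354.])] base far [320. 190.] scene rim [345. 258.] [313. 287.]
20 rim far/near [array([325., 185.]), array([318., 343.])] base far [319. 203.] scene rim [342. 265.] [316. 280.]
```

```bash
python3 -m handwheel '[{"delta_pos":[0,1,6],"yaw":0},{"delta_pos":[0,1,12],"yaw":0},{"delta_pos":[0,-2,17],"yaw":0},{"delta_pos":[0,-6,22],"yaw":0},{"delta_pos":[0,-8,26],"yaw":0},{"delta_pos":[0,-10,31],"yaw":0},{"delta_pos":[0,-11,35],"yaw":0},{"delta_pos":[0,-12,39],"yaw":0},{"delta_pos":[0,-12,43],"yaw":0},{"delta_pos":[0,-12,47],"yaw":0},{"delta_pos":[0,-12,47],"yaw":0}]'
cat > tilt.py <<'E'
from h import *
import sys
w=cam("wrist"); save(w,sys.argv[1])
s=cam("scene"); save(s,"s_"+sys.argv[1],(340,120,600,380),2.2)
E
python3 tilt.py w3.png
```

```text
time: 6.05
tool_pos: [0.4883, 0.3551, 0.0883]
ee_rot: [-1.58, -0.004, -1.526]
wrist_force: [-6.4, -2.4, -3.5]
width: 0.0659
```

View pics/w3.png

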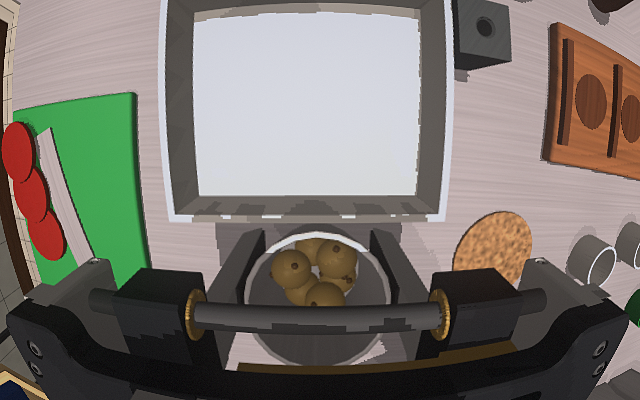

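View pics/s_w3.png

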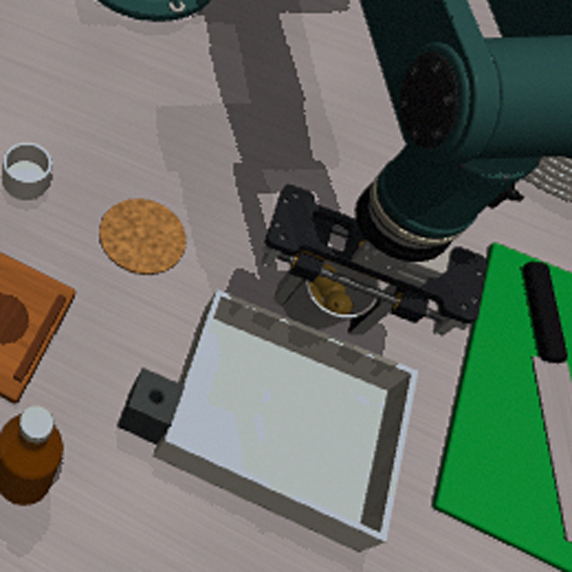

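```bash
python3 - <<'E'
from h import *
w=cam("wrist"); s=cam("scene")
save(w,"w3c.png",(200,180,440,400),3); save(s,"s3c.png",(440,190,540,280),7)
o=robot.get_obs(); p=o["tool_pos"]+[0,0,.019]; print(o["tool_pos"],o["wrist_force"])
for sl in (0,.012):
  for th in np.radians([0,10,20,30]):
    ax=np.array([np.sin(th),0,np.cos(th)]); pr=np.array([np.cos(th),0,-np.sin(th)])
    m=p+(.048+sl)*ax; b=p-(.052-sl)*ax
    print(sl,round(np.degrees(th)),"rim far/near",[np.round((np.array(proj(w,m+k*pr))-[200,180])*3) for k in(.034,-.034)],"base far",np.round((np.array(proj(w,b+.034*pr))-[200,180])*3),"scene rim",np.round((np.array(proj(s,m))-[440,190])*7))
E
```

```text
[0.48827334 0.35526437 0.08842169] [-5.67784635 -1.97368303 -4.0166441 ]
0 0 rim far/near [array([373., 156.]), array([350., 538.])] base far [362.  -5.] scene rim [389. 409.]
0 10 rim far/near [array([375.,  83.]), array([353., 522.])] base far [360.  30.] scene rim [381. 432.]
0 20 rim far/near [array([375.,  21.]), array([356., 493.])] base far [357.  67.] scene rim [371. 457.]
0 30 rim far/near [array([375., -27.]), array([359., 449.])] base far [355. 106.] scene rim [360. 483.]
0.012 0 rim far/near [array([376., 194.]), array([350., 591.])] base far [362.   7.] scene rim [406. 391.]
0.012 10 rim far/near [array([378.,  96.]), array([354., 567.])] base far [361.  34.] scene rim [395. 421.]
0.012 20 rim far/near [array([380.,  10.]), array([358., 526.])] base far [359.  64.] scene rim [383. 452.]
0.012 30 rim far/near [array([380., -56.]), array([362., 465.])] base far [357.  97.] scene rim [369. 484.]
```

View pics/w3c.png

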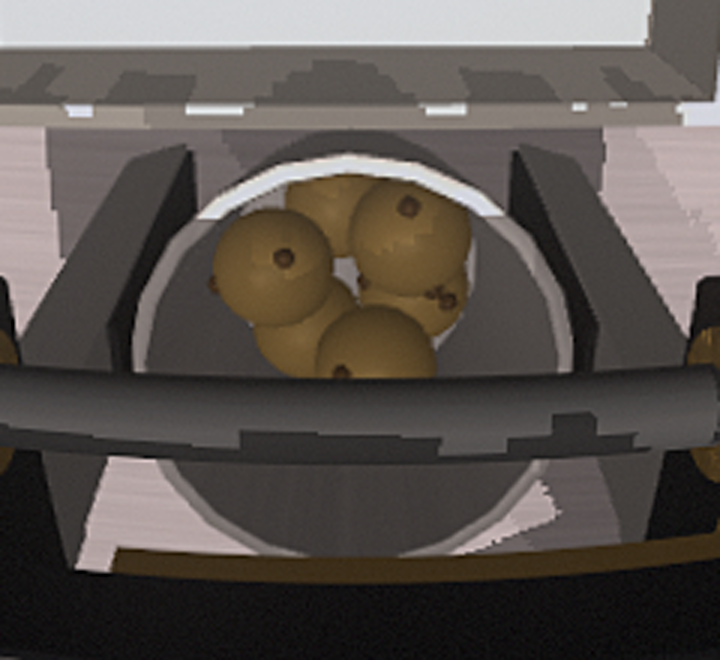

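View pics/s3c.png

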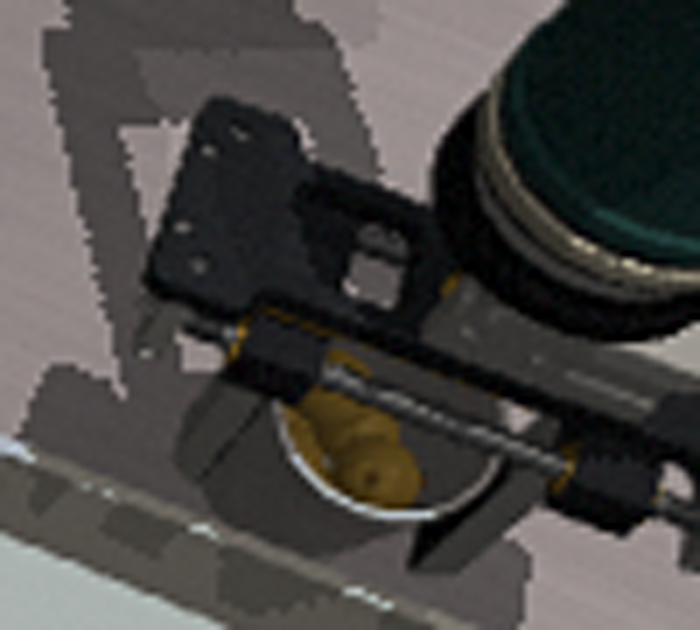

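```bash
cat > fit.py <<'E'
from h import *
from scipy.optimize import least_squares
def fit(w,rf,rn,bf,h0=.052,th0=.2):
    o=robot.get_obs(); p0=o["tool_pos"]+[0,0,.019]; 
    def f(v):
        th,t,sl=v; ax=np.array([np.sin(th),0,np.cos(th)]); pr=np.array([np.cos(th),0,-np.sin(th)])
        p=p0+pr*t; m=p+(.1-h0+sl)*ax; b=p-(h0-sl)*ax
        return [proj(w,m+.034*pr)[1]-rf,proj(w,m-.034*pr)[1]-rn,proj(w,b+.034*pr)[1]-bf]
    r=least_squares(f,[th0,0,0],x_scale=[.1,.01,.01]); th,t,sl=r.x
    print("tilt deg",np.degrees(th),"t mm",t*1e3,"slip up mm",sl*1e3,"res",r.fun)
E
python3 - <<'E'
from fit import *
w=cam("wrist"); fit(w,180+155/3,180+556/3,180+131/3)
E
```

```text
tilt deg 18.140415206026958 t mm -17.960155819393787 slip up mm -15.172600901616244 res [-1.42108547e-13  0.00000000e+00 -2.84217094e-14]
```

```bash
cat >> fit.py <<'E'
def draw(s,th,t,sl,name,box,k,h0=.052):
    o=robot.get_obs(); p0=o["tool_pos"]+[0,0,.019]; th=np.radians(th); c=np.array
    R=Ro.from_euler('xyz',o["ee_rot"]).as_matrix(); fx=R[:,2]*c([1,1,0]); fx/=np.linalg.norm(fx); fy=np.cross([0,0,1],fx)
    ax=np.sin(th)*fx+c([0,0,np.cos(th)]); pr=np.cos(th)*fx-c([0,0,np.sin(th)])
    p=p0+pr*t/1e3
    im=cv2.resize(s["image"][box[1]:box[3],box[0]:box[2],::-1],None,fx=k,fy=k).copy()
    for q,col in ((p+(.1-h0+sl/1e3)*ax,(0,0,255)),(p-(h0-sl/1e3)*ax,(0,255,0))):
        pts=[((c(proj(s,q+.034*(np.cos(a)*pr+np.sin(a)*fy)))-box[:2]+.5)*k).astype(int) for a in np.linspace(0,6.28,60)]
        cv2.polylines(im,[c(pts)],True,col,1)
    cv2.imwrite("pics/"+name,im)
E
python3 - <<'E'
from fit import *
w=cam("wrist"); s=cam("scene")
draw(w,18.1,-18,-15.2,"d1.png",(200,180,440,400),2.6); draw(s,18.1,-18,-15.2,"d2.png",(440,190,540,280),6)
E
```

```text
(no output)
```

View pics/d1.png

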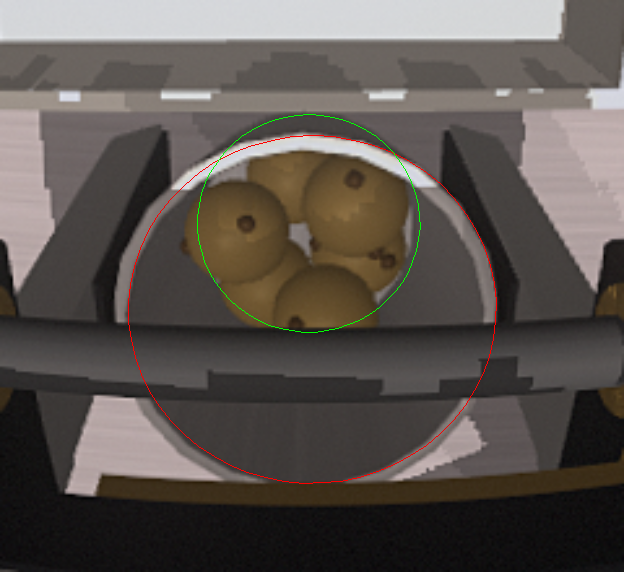

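View pics/d2.png

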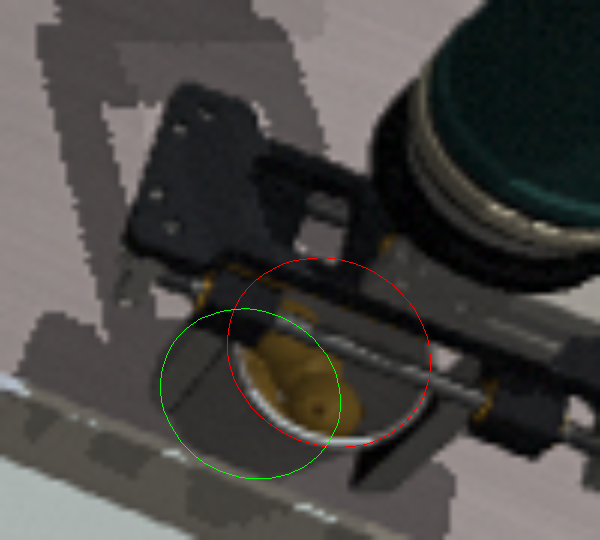

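The beaker tilted 18° but also slid about 16 mm backwards in the jaws, because the fingers contact it along a long line. That's risky, so I'll back off, set it on the table and regrip shallowly at the rim. A shallow grip gives a short contact, a long lever and close to pure rotation.

```bash
python3 -m handwheel '[{"delta_pos":[0,0,-10],"yaw":0},{"delta_pos":[0,0,-25],"yaw":0},{"delta_pos":[0,0,-40],"yaw":0},{"delta_pos":[0,0,-47],"yaw":0},{"delta_pos":[0,12,-47],"yaw":0},{"delta_pos":[0,24,-47],"yaw":0},{"delta_pos":[0,30,-47],"yaw":0},{"delta_pos":[0,34,-47],"yaw":0},{"delta_pos":[0,34,-47],"yaw":0}]'
python3 tilt.py w4.png
```

```text
time: 7.3
tool_pos: [0.444, 0.3541, 0.0549]
ee_rot: [-1.573, -0.001, -1.526]
wrist_force: [-0.2, -0.0, -2.6]
width: 0.066
```

View pics/w4.png

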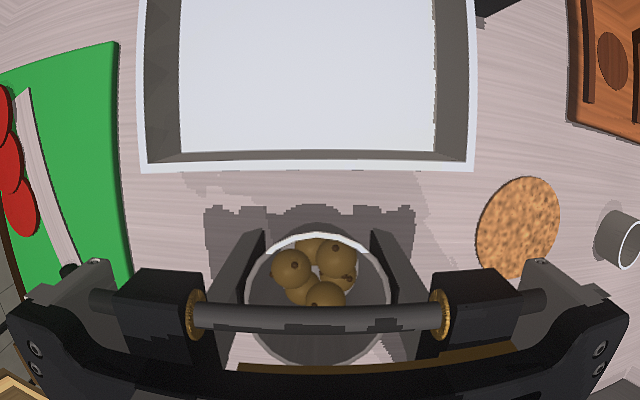

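View pics/s_w4.png

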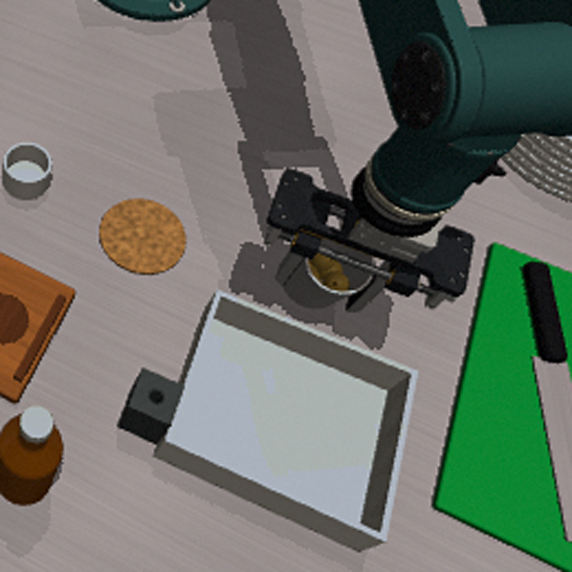

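```bash
python3 -m handwheel '[{"delta_pos":[0,3,0],"yaw":0},{"delta_pos":[0,6,0],"yaw":0},{"delta_pos":[0,6,0],"yaw":0}]'; python3 -m handwheel '[{"delta_pos":[0,3,0],"yaw":0},{"delta_pos":[0,6,0],"yaw":0},{"delta_pos":[0,6,0],"yaw":0}]'
```

```text
time: 7.7
tool_pos: [0.444, 0.3544, 0.0499]
ee_rot: [-1.571, -0.001, -1.526]
wrist_force: [-0.4, 0.1, -3.1]
width: 0.0666
time: 8.0
tool_pos: [0.4438, 0.3543, 0.0436]
ee_rot: [-1.572, -0.001, -1.526]
wrist_force: [-0.5, 0.5, -4.2]
width: 0.066
```

```bash
python3 -m handwheel '[{"delta_pos":[0,3,0],"yaw":0},{"delta_pos":[0,6,0],"yaw":0},{"delta_pos":[0,6,0],"yaw":0}]'; python3 tilt.py w5.png; python3 - <<'E'
from h import *
w=cam("wrist"); save(w,"w5c.png",(200,180,440,400),3)
E
```

```text
time: 8.3
tool_pos: [0.4447, 0.3549, 0.0406]
ee_rot: [-1.569, 0.001, -1.526]
wrist_force: [-2.4, -2.1, 5.5]
width: 0.0663
```

View pics/w5c.png

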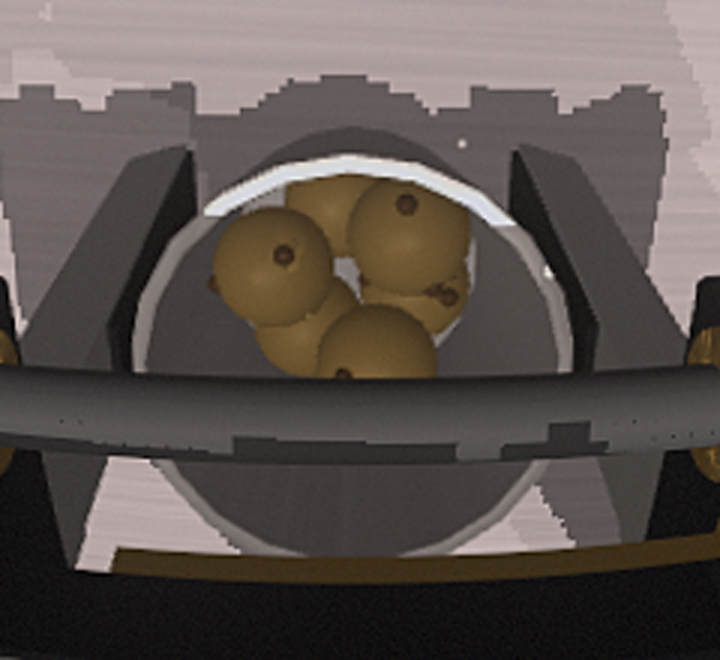

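```bash
python3 -m handwheel '[{"delta_pos":[0,3,0],"yaw":0},{"delta_pos":[0,5,0],"yaw":0},{"delta_pos":[0,5,0],"yaw":0}]'; python3 -m handwheel '[{"delta_pos":[0,3,0],"yaw":0},{"delta_pos":[0,5,0],"yaw":0},{"delta_pos":[0,5,0],"yaw":0}]';python3 - <<'E'
from h import *
w=cam("wrist"); save(w,"w6c.png",(200,180,440,400),3)
E
```

```text
time: 8.75
tool_pos: [0.4467, 0.3551, 0.04]
ee_rot: [-1.564, 0.001, -1.526]
wrist_force: [-3.8, -5.1, 18.9]
width: 0.0663
time: 9.05
tool_pos: [0.4504, 0.3557, 0.0387]
ee_rot: [-1.555, 0.003, -1.526]
wrist_force: [-1.1, -8.0, 28.3]
width: 0.0662
```

View pics/w6c.png

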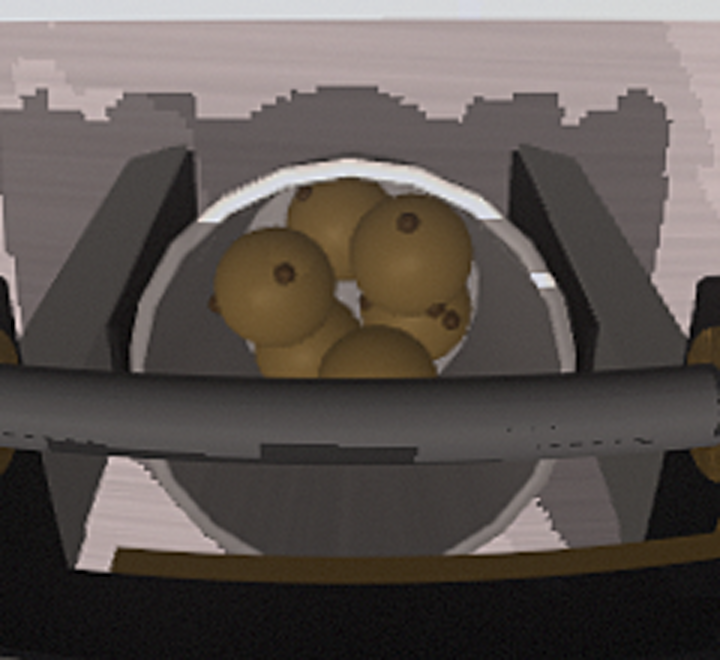

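```bash
python3 -m handwheel '[{"delta_pos":[0,-6,0],"yaw":0},{"delta_pos":[0,-9,0],"yaw":0},{"delta_pos":[0,-9,0],"yaw":0}]'; python3 -m handwheel '[{"delta_pos":[0,0,0],"yaw":0},{"delta_pos":[0,0,0],"yaw":0},{"delta_pos":[0,0,0],"yaw":0},{"delta_pos":[0,0,0],"yaw":0},{"delta_pos":[0,0,0],"yaw":0},{"delta_pos":[0,0,0],"yaw":0},{"delta_pos":[0,0,0],"yaw":0},{"delta_pos":[0,0,0],"yaw":0}]' 0;python3 - <<'E'
from h import *
w=cam("wrist"); save(w,"w7.png")
E
```

```text
time: 9.4
tool_pos: [0.4456, 0.3553, 0.0391]
ee_rot: [-1.567, 0.002, -1.526]
wrist_force: [0.7, -0.5, 7.5]
width: 0.066
time: 10.2
tool_pos: [0.4442, 0.3546, 0.0373]
ee_rot: [-1.571, -0.0, -1.526]
wrist_force: [-0.6, -1.0, 0.8]
width: 0.0942
```

View pics/w7.png

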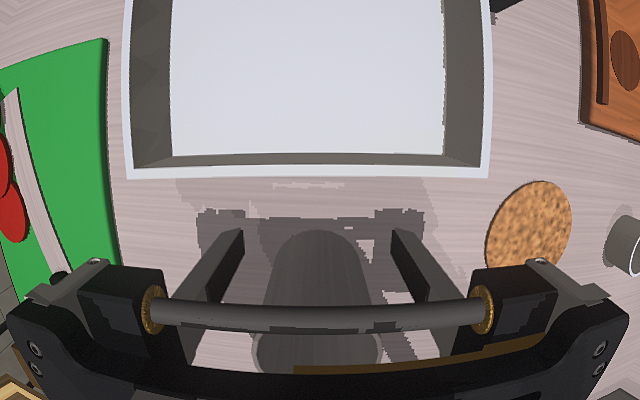

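```bash
python3 -m handwheel '[{"delta_pos":[0,-40,0],"yaw":0},{"delta_pos":[0,-80,0],"yaw":0},{"delta_pos":[0,-120,0],"yaw":0},{"delta_pos":[0,-160,0],"yaw":0},{"delta_pos":[0,-190,0],"yaw":0},{"delta_pos":[0,-190,0],"yaw":0}]';python3 - <<'E'
from h import *
w=cam("wrist"); save(w,"w8.png")
save(cam("top"),"t8.png",(80,120,340,320),2.4)
E
```

```text
time: 10.85
tool_pos: [0.4463, 0.356, 0.2338]
ee_rot: [-1.561, 0.006, -1.526]
wrist_force: [0.4, -0.0, 0.9]
width: 0.0939
```

View pics/w8.png

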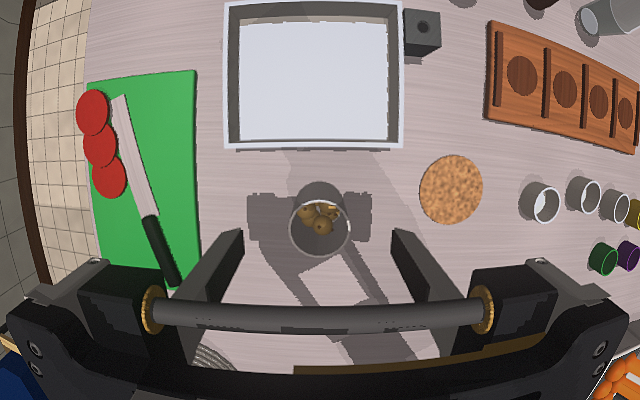

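View pics/t8.png

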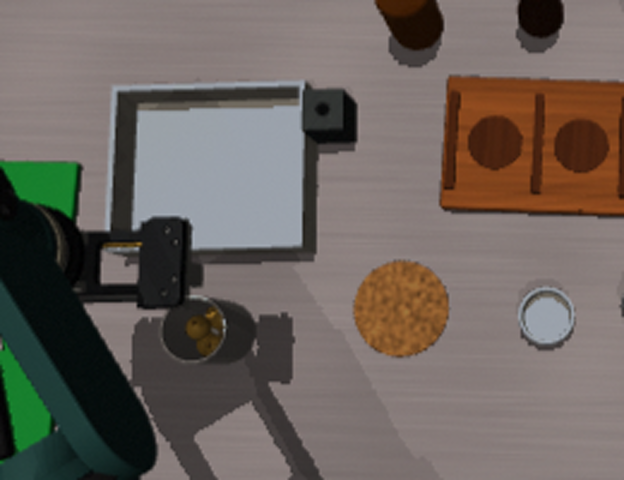

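```bash
python3 - <<'E'
from h import *
w=cam("wrist"); t=cam("top")
save(w,"w8c.png",(260,180,400,280),5)
print("rim w",onz(w,319.5,228,.1)*1000); print("mat w",onz(w,451,189,.005)*1000); print("mat t",onz(t,246.8,248.4,.005)*1000)
print("rim t",onz(t,80+193.5/2.4-.3,120+330/2.4-.3,.1)*1000)
for uv in [(223,149),(402,150)]: print("dish near edge",onz(w,*uv,.06)*1000)
E
```

```text
rim w [406.59170753 351.74688344 100.        ]
mat w [435.65238557 165.26859972   5.        ]
mat t [433.3367108  160.57630554   5.        ]
rim t [402.86972558 351.47601464 100.        ]
dish near edge [482.33240419 466.43728062  60.        ]
dish near edge [489.91050981 260.38909913  60.        ]
```

View pics/w8c.png

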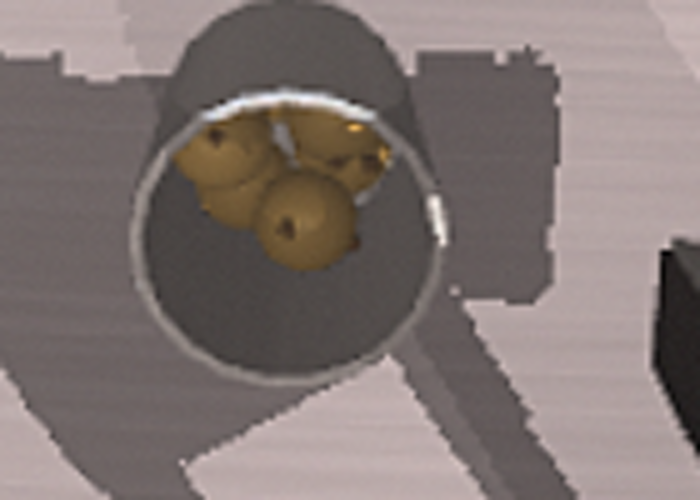

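```bash
python3 - <<'E'
from h import *
print(delta([.4055,.353,.084]),robot.get_obs()["ee_rot"])
E
```

```text
[ -0.9 141.2 -37.5] [-1.57394536 -0.00195436 -1.52600578]
```

```bash
python3 -m handwheel '[{"delta_pos":[0,0,-20],"yaw":0},{"delta_pos":[-1,30,-38],"yaw":0},{"delta_pos":[-1,70,-38],"yaw":0},{"delta_pos":[-1,105,-38],"yaw":0},{"delta_pos":[-1,130,-38],"yaw":0},{"delta_pos":[-1,141,-38],"yaw":0},{"delta_pos":[-1,141,-38],"yaw":0},{"delta_pos":[-1,141,-38],"yaw":0}]' 0; python3 - <<'E'
from h import *
w=cam("wrist"); save(w,"w9.png",(140,150,500,400),2.2)
print(delta([.4055,.353,.084]))
E
```

```text
time: 11.85
tool_pos: [0.4065, 0.3541, 0.0867]
ee_rot: [-1.57, 0.0, -1.526]
wrist_force: [0.7, 0.3, 1.0]
width: 0.094
[ 1.4  3.7 -1.6]
```

View pics/w9.png

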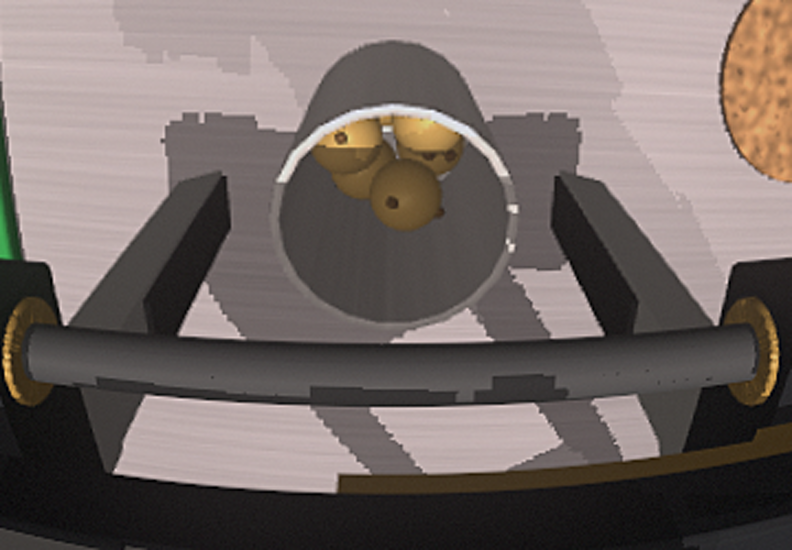

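```bash
python3 - <<'E'
from h import *
w=cam("wrist"); o=robot.get_obs(); print(o["tool_pos"]); print(onz(w,318.0,246.6,.1)*1000, onz(w,140+392/2.2,150+104/2.2,.1)*1000,onz(w,140+392/2.2,150+325/2.2,.1)*1000)
E
```

```text
[0.40727726 0.35460039 0.08809183]
[409.75816754 355.12929166 100.        ] [439.61235562 356.36715012 100.        ] [373.96294747 353.39825529 100.        ]
```

```bash
python3 -m handwheel '[{"delta_pos":[0,3,0],"yaw":0},{"delta_pos":[0,3,0],"yaw":0}]' 0; python3 -m handwheel '[{"delta_pos":[0,0,0],"yaw":0},{"delta_pos":[0,0,0],"yaw":0},{"delta_pos":[0,0,0],"yaw":0},{"delta_pos":[0,0,0],"yaw":0},{"delta_pos":[0,0,0],"yaw":0},{"delta_pos":[0,0,0],"yaw":0}]' 255; python3 -m handwheel '[{"delta_pos":[0,-10,0],"yaw":0},{"delta_pos":[0,-25,0],"yaw":0},{"delta_pos":[0,-43,0],"yaw":0},{"delta_pos":[0,-43,0],"yaw":0},{"delta_pos":[0,-43,0],"yaw":0}]'
python3 - <<'E'
from h import *
w=cam("wrist"); save(w,"w10.png",(140,150,500,400),2.2)
save(cam("scene"),"s10.png",(380,120,600,320),3)
print(robot.get_obs()["tool_pos"])
E
```

```text
time: 12.15
tool_pos: [0.4065, 0.3541, 0.0839]
ee_rot: [-1.57, 0.001, -1.526]
wrist_force: [-1.3, 0.1, 0.1]
width: 0.0939
time: 12.75
tool_pos: [0.4063, 0.3537, 0.0834]
ee_rot: [-1.571, -0.0, -1.526]
wrist_force: [-0.2, -1.0, 1.1]
width: 0.066
time: 13.25
tool_pos: [0.4065, 0.3542, 0.1271]
ee_rot: [-1.569, 0.001, -1.526]
wrist_force: [-0.1, -0.8, -3.0]
width: 0.0658
[0.40567212 0.35359972 0.12544538]
```

View pics/w10.png

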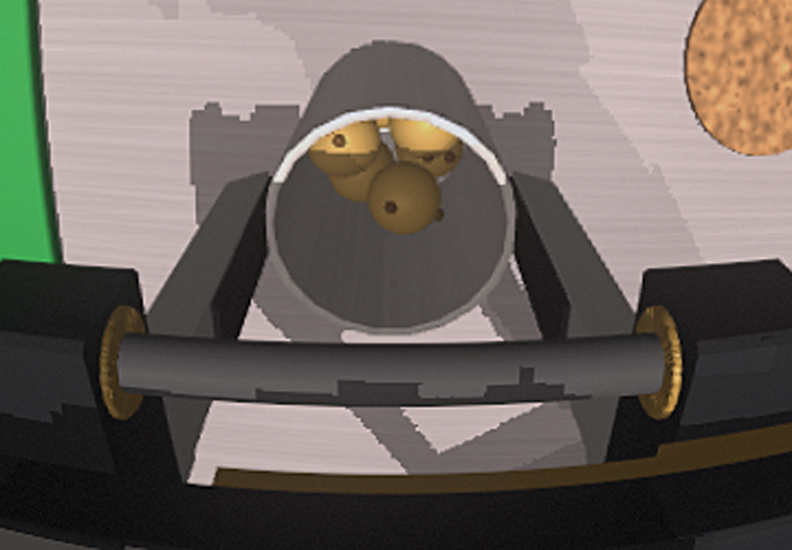

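View pics/s10.png

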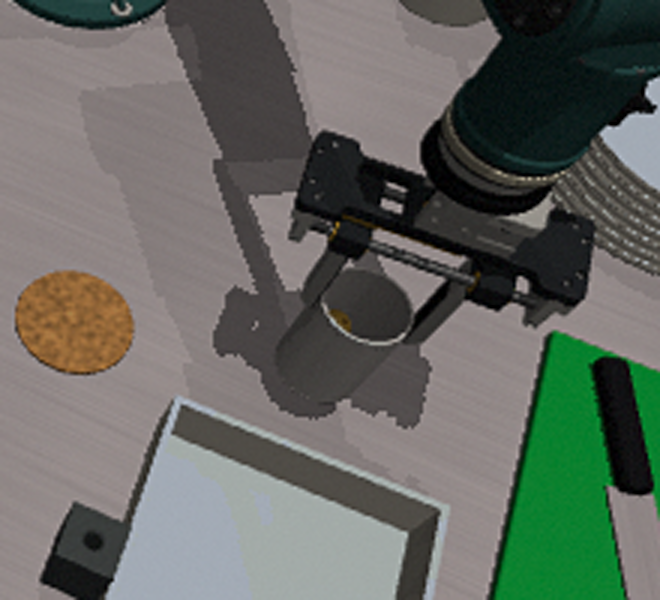

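```bash
python3 -m handwheel '[{"delta_pos":[0,-3,20],"yaw":0},{"delta_pos":[0,-3,38],"yaw":0},{"delta_pos":[0,-3,46],"yaw":0},{"delta_pos":[0,-4,52],"yaw":0},{"delta_pos":[0,-6,58],"yaw":0},{"delta_pos":[0,-8,64],"yaw":0},{"delta_pos":[0,-9,70],"yaw":0},{"delta_pos":[0,-10,75],"yaw":0},{"delta_pos":[0,-10,80],"yaw":0},{"delta_pos":[0,-10,86],"yaw":0},{"delta_pos":[0,-10,92],"yaw":0},{"delta_pos":[0,-10,92],"yaw":0}]'
python3 - <<'E'
from h import *
w=cam("wrist"); save(w,"w11.png",(140,130,500,400),2.2)
save(cam("scene"),"s11.png",(380,120,600,320),3)
print(robot.get_obs()["tool_pos"])
E
```

```text
time: 14.55
tool_pos: [0.4992, 0.3581, 0.1367]
ee_rot: [-1.569, 0.0, -1.527]
wrist_force: [-3.0, -0.1, -2.0]
width: 0.0661
[0.49891533 0.35814804 0.13677234]
```

View pics/w11.png

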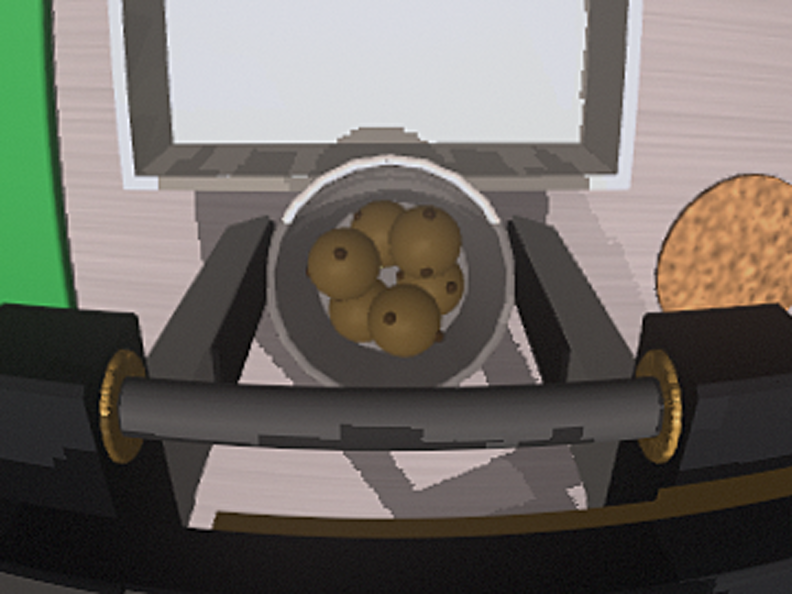

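View pics/s11.png

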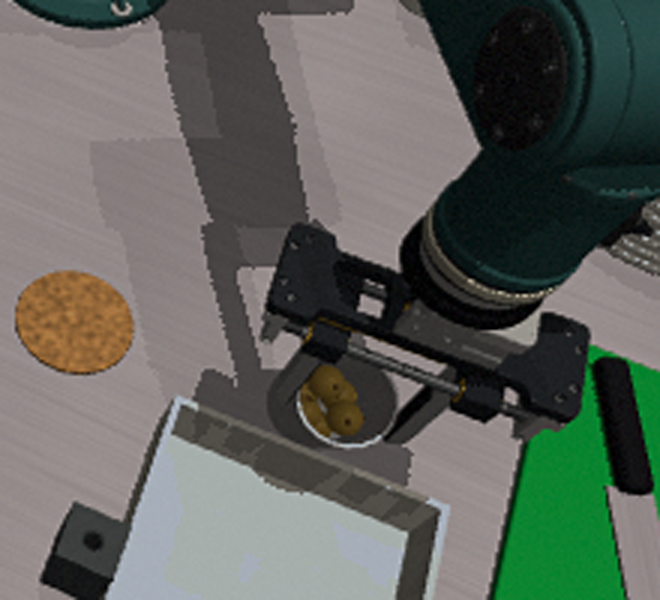

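```bash
python3 -m handwheel '[{"delta_pos":[0,1,5],"yaw":0},{"delta_pos":[0,2,10],"yaw":0},{"delta_pos":[0,3,16],"yaw":0},{"delta_pos":[0,5,21],"yaw":0},{"delta_pos":[0,8,26],"yaw":0},{"delta_pos":[0,10,31],"yaw":0},{"delta_pos":[0,13,36],"yaw":0},{"delta_pos":[0,16,41],"yaw":0},{"delta_pos":[0,16,41],"yaw":0}]'
python3 - <<'E'
from h import *
w=cam("wrist"); save(w,"w12.png",(140,130,500,400),2.2)
save(cam("scene"),"s12.png",(380,120,600,320),3)
E
```

```text
time: 15.55
tool_pos: [0.5399, 0.3599, 0.1198]
ee_rot: [-1.57, 0.0, -1.527]
wrist_force: [-0.9, 0.2, 2.5]
width: 0.0658
```

View pics/w12.png

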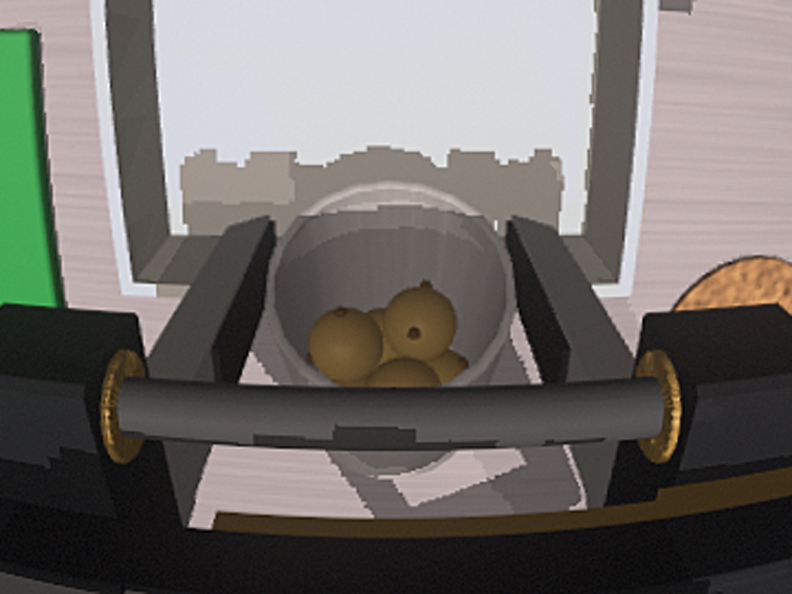

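View pics/s12.png

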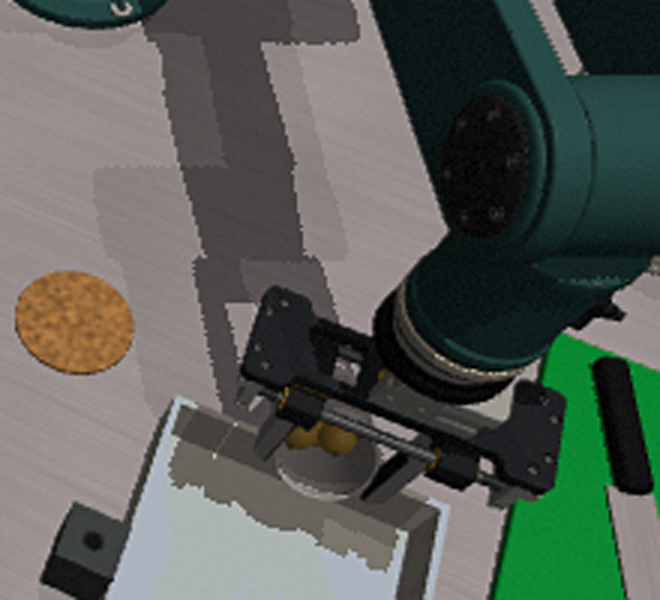

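```bash
python3 -m handwheel '[{"delta_pos":[0,4,4],"yaw":0},{"delta_pos":[0,8,8],"yaw":0},{"delta_pos":[0,12,12],"yaw":0},{"delta_pos":[0,15,16],"yaw":0},{"delta_pos":[0,20,19],"yaw":0},{"delta_pos":[0,24,22],"yaw":0},{"delta_pos":[0,29,25],"yaw":0},{"delta_pos":[0,34,28],"yaw":0},{"delta_pos":[0,34,28],"yaw":0},{"delta_pos":[0,34,28],"yaw":0}]'
python3 - <<'E'
from h import *
w=cam("wrist"); save(w,"w13.png",(140,130,500,400),2.2)
save(cam("scene"),"s13.png",(380,120,600,360),3)
E
```

```text
time: 16.65
tool_pos: [0.5674, 0.361, 0.0861]
ee_rot: [-1.57, -0.0, -1.526]
wrist_force: [1.7, 0.5, 2.0]
width: 0.0657
```

View pics/w13.png

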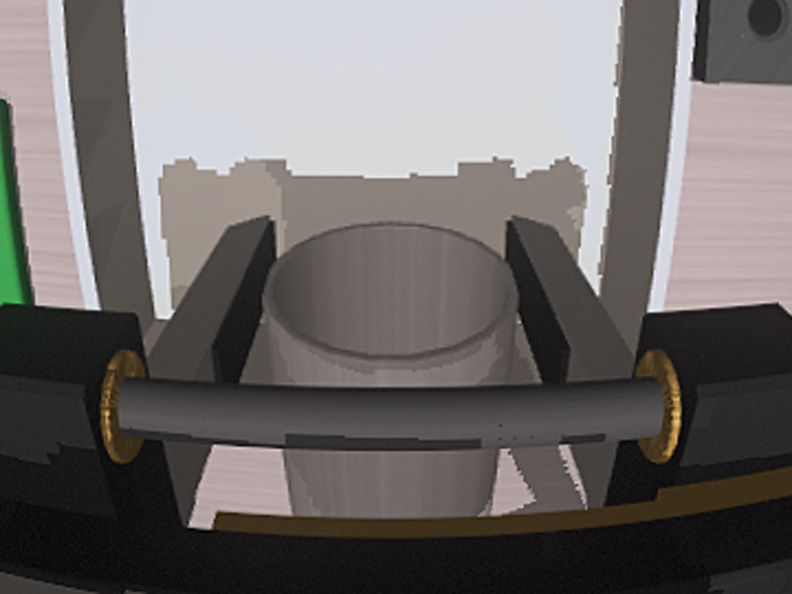

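View pics/s13.png

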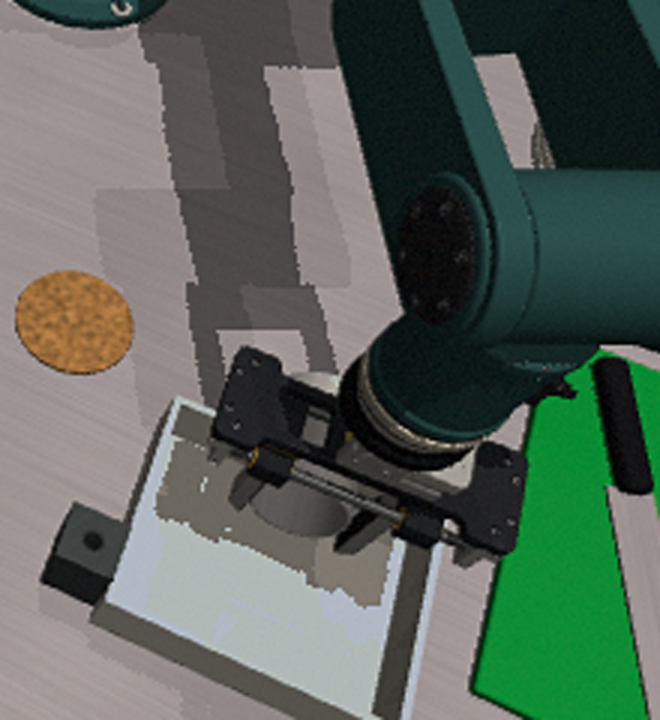

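```bash
python3 -m handwheel '[{"delta_pos":[0,4,3],"yaw":0},{"delta_pos":[0,7,5],"yaw":0},{"delta_pos":[0,11,7],"yaw":0},{"delta_pos":[0,14,9],"yaw":0},{"delta_pos":[0,18,10],"yaw":0},{"delta_pos":[0,18,10],"yaw":0},{"delta_pos":[0,18,10],"yaw":0},{"delta_pos":[0,18,10],"yaw":0},{"delta_pos":[0,18,10],"yaw":0},{"delta_pos":[0,18,10],"yaw":0}]'
python3 - <<'E'
from h import *
w=cam("wrist"); save(w,"w14.png",(140,130,500,400),2.2)
save(cam("scene"),"s14.png",(380,120,600,360),3)
E
```

```text
time: 17.75
tool_pos: [0.5767, 0.3615, 0.068]
ee_rot: [-1.571, -0.0, -1.526]
wrist_force: [-1.0, 0.3, 0.8]
width: 0.066
```

View pics/w14.png

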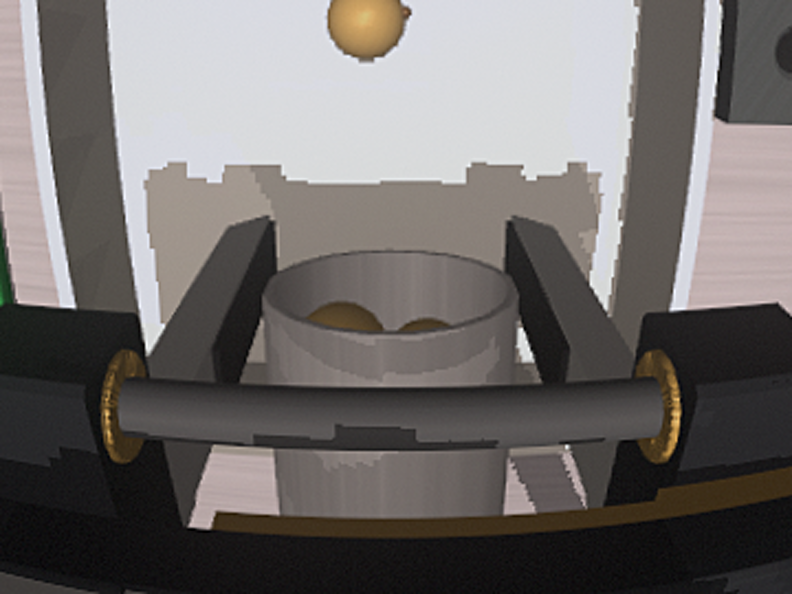

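View pics/s14.png

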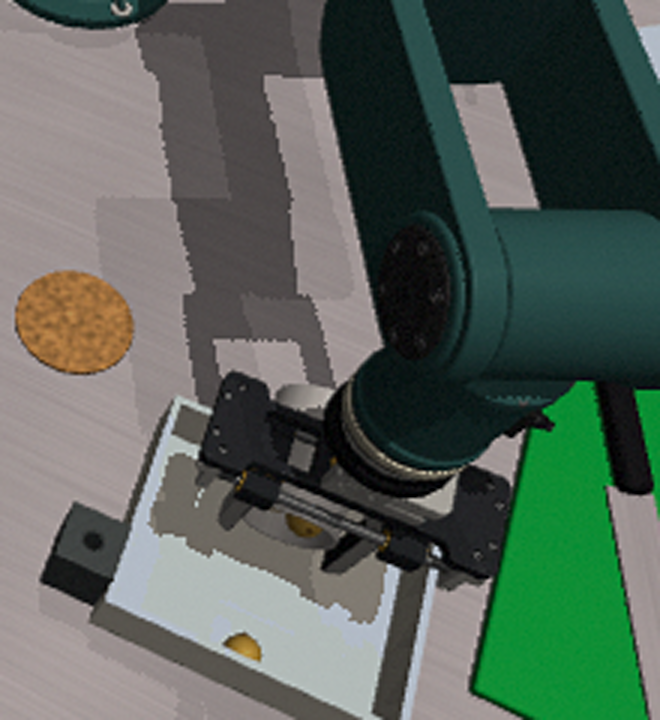

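```bash
python3 -m handwheel '[{"delta_pos":[0,3,0],"yaw":0},{"delta_pos":[0,6,1],"yaw":0},{"delta_pos":[0,9,1],"yaw":0},{"delta_pos":[0,12,2],"yaw":0},{"delta_pos":[0,12,2],"yaw":0},{"delta_pos":[0,12,2],"yaw":0},{"delta_pos":[0,12,2],"yaw":0},{"delta_pos":[0,12,2],"yaw":0},{"delta_pos":[0,12,2],"yaw":0},{"delta_pos":[0,12,2],"yaw":0}]'
python3 - <<'E'
from h import *
w=cam("wrist"); save(w,"w15.png",(140,60,500,400),1.7)
save(cam("scene"),"s15.png",(380,120,600,360),2.4)
E
```

```text
time: 18.85
tool_pos: [0.5796, 0.3617, 0.0567]
ee_rot: [-1.569, 0.0, -1.526]
wrist_force: [5.5, 0.5, 2.5]
width: 0.0653
```

View pics/w15.png

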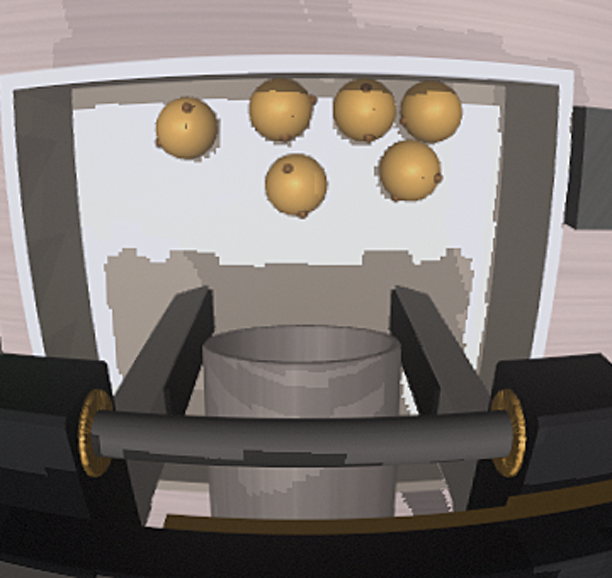

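View pics/s15.png

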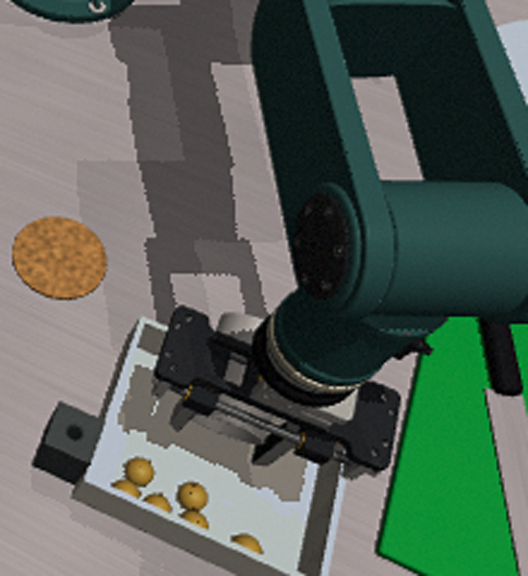

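All six potatoes are in the dish: a count of 6 in the wrist view, rows 80–185. The geometry puts the beaker tilt at about 110°. Next I'll lift and see how the empty beaker hangs.

```bash
python3 -m handwheel '[{"delta_pos":[0,-15,0],"yaw":0},{"delta_pos":[0,-30,0],"yaw":0},{"delta_pos":[0,-50,0],"yaw":0},{"delta_pos":[0,-70,0],"yaw":0},{"delta_pos":[0,-90,0],"yaw":0},{"delta_pos":[0,-90,0],"yaw":0},{"delta_pos":[0,-90,0],"yaw":0}]'
python3 - <<'E'
from h import *
w=cam("wrist"); save(w,"w16.png",(140,60,500,400),1.7)
save(cam("scene"),"s16.png",(380,80,600,320),2.4)
E
```

```text
time: 19.65
tool_pos: [0.5785, 0.3618, 0.1463]
ee_rot: [-1.571, -0.0, -1.526]
wrist_force: [0.5, 0.5, -3.4]
width: 0.0655
```

View pics/w16.png

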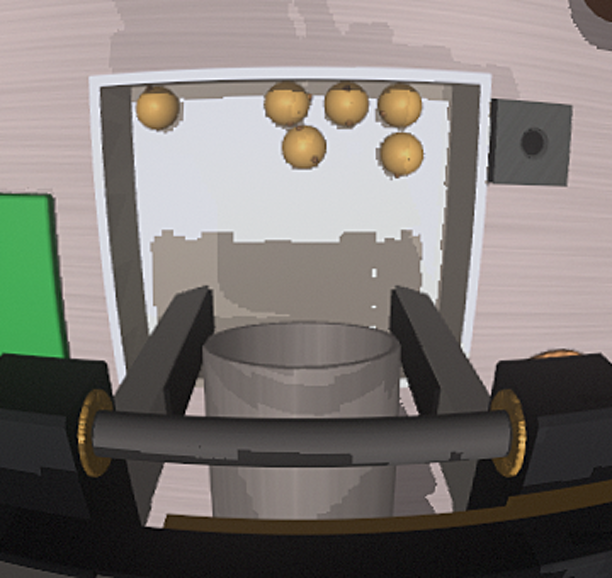

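View pics/s16.png

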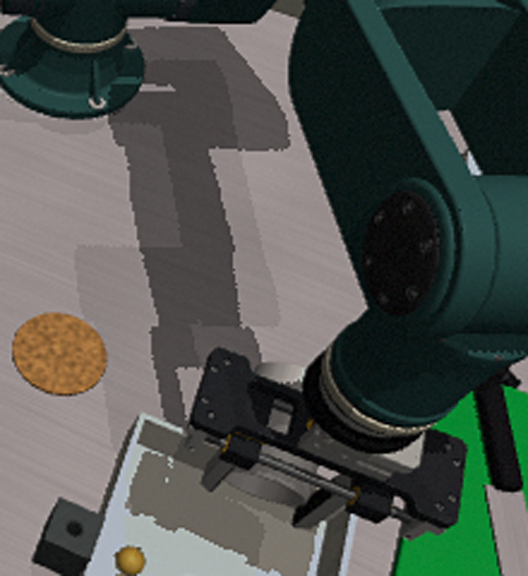

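```bash
python3 - <<'E'
from h import *
w=cam("wrist")
for u,v in [(303,148),(401,154)]: print(onz(w,140+u/1.7,60+v/1.7,.019)*1000)
print(onz(w,140+122/1.7,60+377/1.7,.06)*1000)
E
python3 -m handwheel '[{"delta_pos":[0,10,22],"yaw":0},{"delta_pos":[0,30,22],"yaw":0},{"delta_pos":[0,50,22],"yaw":0},{"delta_pos":[0,70,22],"yaw":0},{"delta_pos":[0,85,22],"yaw":0},{"delta_pos":[0,96,22],"yaw":0},{"delta_pos":[0,96,22],"yaw":0},{"delta_pos":[0,96,22],"yaw":0}]'
python3 - <<'E'
from h import *
w=cam("wrist"); save(w,"w17.png",(140,60,500,400),1.7)
save(cam("scene"),"s17.png",(380,120,600,360),2.4)
E
```

```text
[624.5444855  363.14227179  19.        ]
[624.16065177 305.70056661  19.        ]
[490.89342241 465.84484454  60.        ]
time: 20.6
tool_pos: [0.6011, 0.3628, 0.051]
ee_rot: [-1.57, 0.0, -1.526]
wrist_force: [0.4, 0.1, -1.3]
width: 0.0655
```

View pics/w17.png

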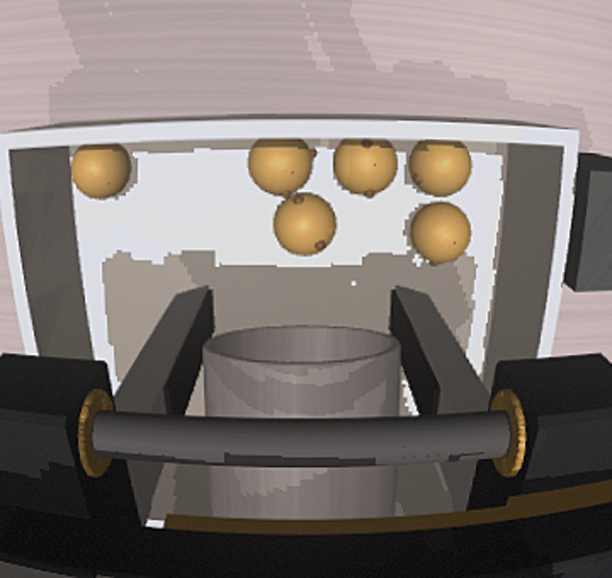

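View pics/s17.png

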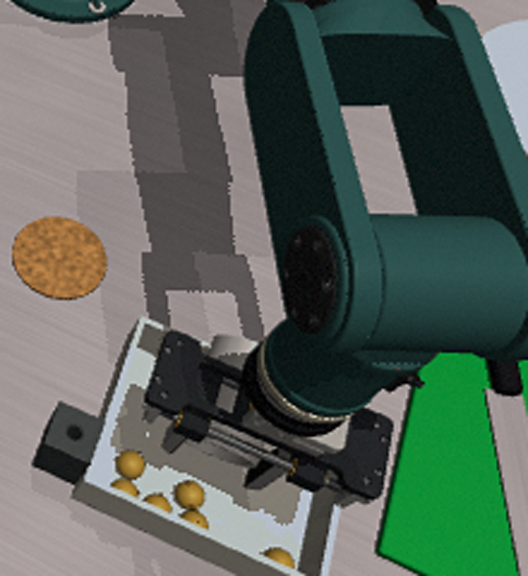

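```bash
python3 -m handwheel '[{"delta_pos":[0,0,-4],"yaw":0},{"delta_pos":[0,0,-8],"yaw":0},{"delta_pos":[0,0,-12],"yaw":0},{"delta_pos":[0,0,-14],"yaw":0},{"delta_pos":[0,0,-14],"yaw":0}]'
```

```text
time: 21.2
tool_pos: [0.5874, 0.3623, 0.0516]
ee_rot: [-1.569, 0.001, -1.526]
wrist_force: [3.1, 0.4, 2.4]
width: 0.0659
```

```bash
python3 -m handwheel '[{"delta_pos":[0,-3,6],"yaw":0},{"delta_pos":[0,0,15],"yaw":0},{"delta_pos":[0,12,16],"yaw":0},{"delta_pos":[0,14,16],"yaw":0},{"delta_pos":[0,14,16],"yaw":0}]'
python3 -m handwheel '[{"delta_pos":[0,0,-4],"yaw":0},{"delta_pos":[0,0,-8],"yaw":0},{"delta_pos":[0,0,-10],"yaw":0},{"delta_pos":[0,0,-10],"yaw":0}]'
```

```text
time: 21.7
tool_pos: [0.6033, 0.3622, 0.0348]
ee_rot: [-1.571, -0.001, -1.526]
wrist_force: [3.8, 0.1, -0.1]
width: 0.0655
time: 22.1
tool_pos: [0.6024, 0.3622, 0.0407]
ee_rot: [-1.549, 0.002, -1.528]
wrist_force: [19.8, 0.5, -0.6]
width: 0.0651
```

```bash
python3 -m handwheel '[{"delta_pos":[0,0,3],"yaw":0},{"delta_pos":[0,-5,3],"yaw":0},{"delta_pos":[0,-10,3],"yaw":0},{"delta_pos":[0,-15,3],"yaw":0},{"delta_pos":[0,-20,3],"yaw":0},{"delta_pos":[0,-20,3],"yaw":0}]'
python3 - <<'E'
from h import *
w=cam("wrist"); save(w,"w18.png",(140,60,500,400),1.7)
E
```

```text
time: 22.7
tool_pos: [0.5985, 0.3622, 0.0576]
ee_rot: [-1.565, 0.0, -1.526]
wrist_force: [8.0, -0.4, -1.4]
width: 0.066
```

View pics/w18.png

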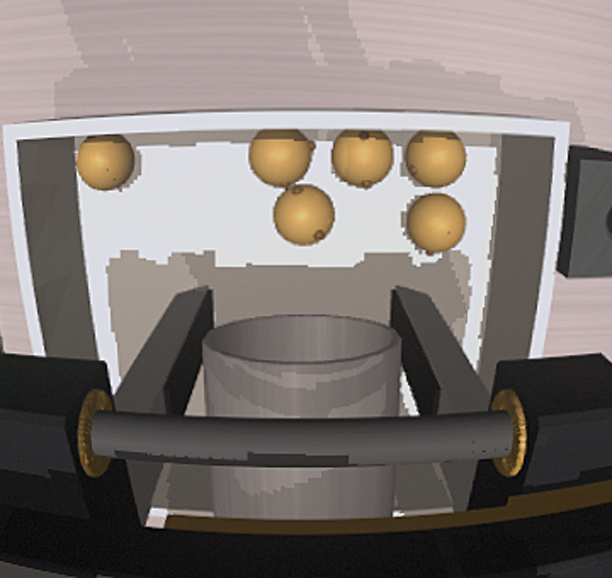

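```bash
python3 -m handwheel '[{"delta_pos":[0,-4,-1],"yaw":0},{"delta_pos":[0,-8,-2],"yaw":0},{"delta_pos":[0,-12,-3],"yaw":0},{"delta_pos":[0,-16,-4],"yaw":0},{"delta_pos":[0,-20,-5],"yaw":0},{"delta_pos":[0,-20,-5],"yaw":0}]'
python3 - <<'E'
from h import *
w=cam("wrist"); save(w,"w19.png",(140,60,500,400),1.7)
E
```

```text
time: 23.35
tool_pos: [0.5896, 0.3623, 0.0764]
ee_rot: [-1.574, -0.0, -1.526]
wrist_force: [-0.6, 0.6, -2.4]
width: 0.066
```

View pics/w19.png

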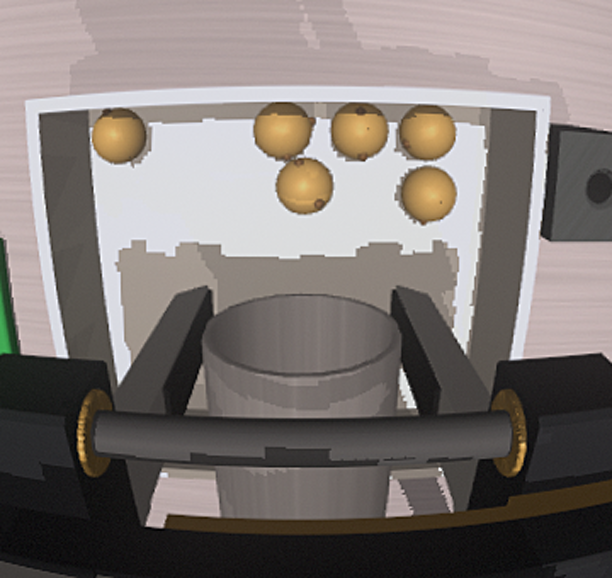

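```bash
python3 -m handwheel '[{"delta_pos":[0,0,12],"yaw":0},{"delta_pos":[0,11,13],"yaw":0},{"delta_pos":[0,11,7],"yaw":0},{"delta_pos":[0,11,2],"yaw":0},{"delta_pos":[0,7,0],"yaw":0},{"delta_pos":[0,3,-1],"yaw":0},{"delta_pos":[0,-2,-3],"yaw":0},{"delta_pos":[0,-6,-4],"yaw":0},{"delta_pos":[0,-10,-6],"yaw":0},{"delta_pos":[0,-10,-6],"yaw":0}]'
python3 - <<'E'
from h import *
w=cam("wrist"); save(w,"w20.png",(140,60,500,400),1.7)
E
```

```text
time: 24.4
tool_pos: [0.5844, 0.3622, 0.087]
ee_rot: [-1.571, 0.0, -1.526]
wrist_force: [2.3, -0.4, -0.2]
width: 0.0661
```

View pics/w20.png

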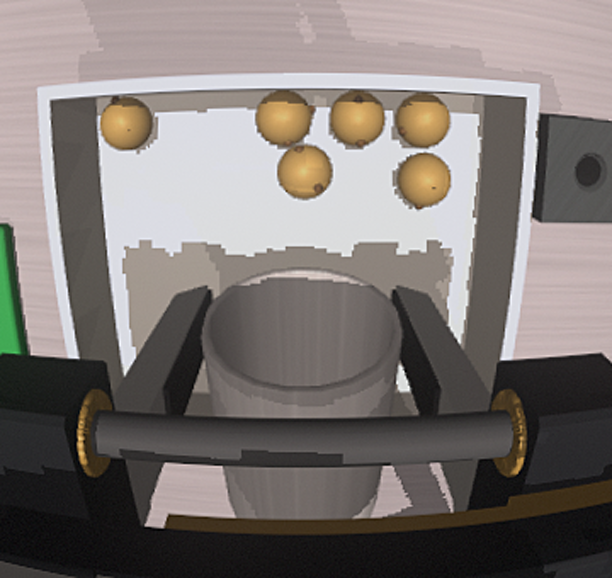

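```bash
python3 -m handwheel '[{"delta_pos":[0,-3,-3],"yaw":0},{"delta_pos":[0,-8,-5],"yaw":0},{"delta_pos":[0,-13,-8],"yaw":0},{"delta_pos":[0,-18,-11],"yaw":0},{"delta_pos":[0,-23,-15],"yaw":0},{"delta_pos":[0,-28,-19],"yaw":0},{"delta_pos":[0,-33,-24],"yaw":0},{"delta_pos":[0,-33,-24],"yaw":0}]'
python3 - <<'E'
from h import *
w=cam("wrist"); save(w,"w21.png",(140,60,500,400),1.7)
E
```

```text
time: 25.25
tool_pos: [0.5597, 0.3613, 0.1203]
ee_rot: [-1.572, 0.001, -1.525]
wrist_force: [0.4, -0.1, -1.0]
width: 0.0662
```

View pics/w21.png

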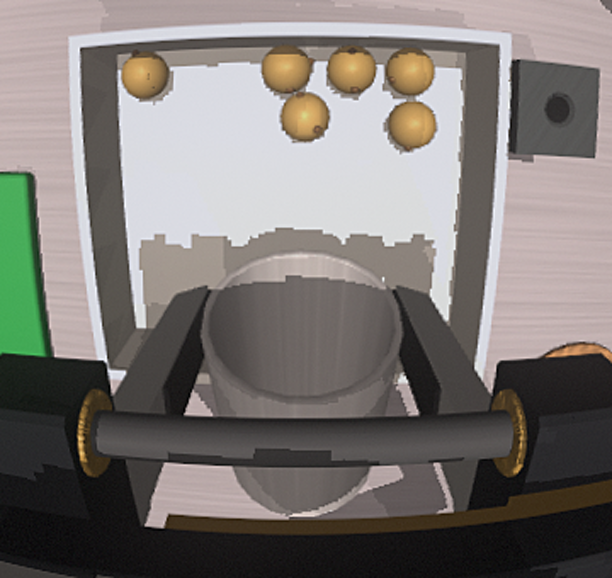

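```bash
python3 -m handwheel '[{"delta_pos":[0,0,-4],"yaw":0},{"delta_pos":[0,-4,-8],"yaw":0},{"delta_pos":[0,-8,-13],"yaw":0},{"delta_pos":[0,-11,-18],"yaw":0},{"delta_pos":[0,-15,-23],"yaw":0},{"delta_pos":[0,-18,-29],"yaw":0},{"delta_pos":[0,-21,-35],"yaw":0},{"delta_pos":[0,-23,-42],"yaw":0},{"delta_pos":[0,-23,-42],"yaw":0}]'
python3 - <<'E'
from h import *
w=cam("wrist"); save(w,"w22.png",(140,60,500,400),1.7)
E
```

```text
time: 26.2
tool_pos: [0.5183, 0.3592, 0.143]
ee_rot: [-1.57, 0.0, -1.525]
wrist_force: [-0.3, -0.1, -2.0]
width: 0.0659
```

View pics/w22.png

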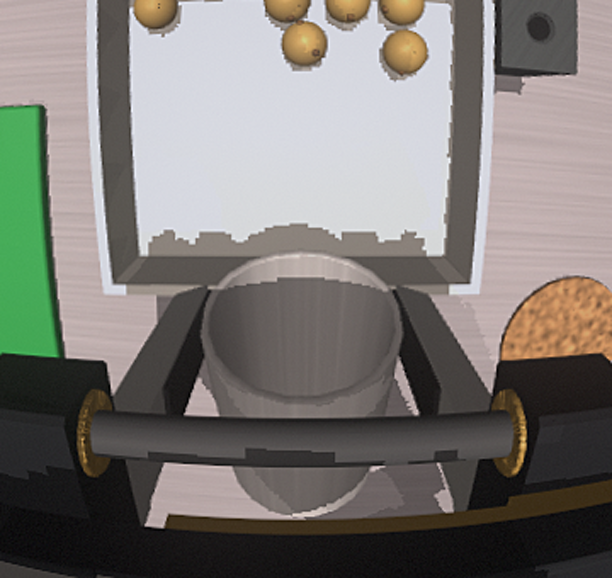

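```bash
python3 - <<'E'
from h import *
from scipy.optimize import least_squares
w=cam("wrist"); p0=robot.get_obs()["tool_pos"]+[0,0,.008]
# rotate about contact centre at distance a from rim; unknown th, a
def f(v):
    th,a=v; ax=np.array([np.sin(th),0,np.cos(th)]); pr=np.array([np.cos(th),0,-np.sin(th)]); m=p0+a*ax
    return [proj(w,m+.034*pr)[1]-(60+403/1.7),proj(w,m-.034*pr)[1]-(60+252/1.7)]
for th0 in (.6,1.,1.4):
  r=least_squares(f,[th0,.008],x_scale=[.1,.01]); print(np.degrees(r.x[0]),r.x[1],r.fun)
from fit import draw
for th in (50,65,80): draw(w,th,0,0,f"d_{th}.png",(200,150,440,400),2,h0=.103)
E
```

```text
25.103093919716873 -30339794.74703772 [-44.41176498  44.41176512]
164.94661388839867 -0.009896699515268125 [0.00000000e+00 2.27373675e-13]
164.94661388839876 -0.009896699515267988 [-2.27373675e-13  2.84217094e-14]
```

View pics/d_65.png

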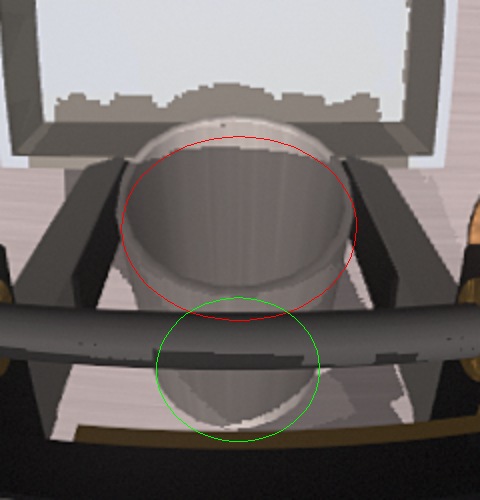

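```bash
python3 -m handwheel '[{"delta_pos":[0,0,40],"yaw":0},{"delta_pos":[0,0,72],"yaw":0},{"delta_pos":[0,20,72],"yaw":0},{"delta_pos":[0,37,72],"yaw":0},{"delta_pos":[0,37,60],"yaw":0},{"delta_pos":[0,37,52],"yaw":0},{"delta_pos":[0,36,47],"yaw":0},{"delta_pos":[0,30,42],"yaw":0},{"delta_pos":[0,24,36],"yaw":0},{"delta_pos":[0,19,31],"yaw":0},{"delta_pos":[0,19,31],"yaw":0}]'
python3 - <<'E'
from h import *
w=cam("wrist"); save(w,"w23.png",(140,60,500,400),1.7)
E
```

```text
time: 27.4
tool_pos: [0.5487, 0.361, 0.125]
ee_rot: [-1.572, 0.001, -1.525]
wrist_force: [-0.6, -0.6, -2.9]
width: 0.0658
```

View pics/w23.png

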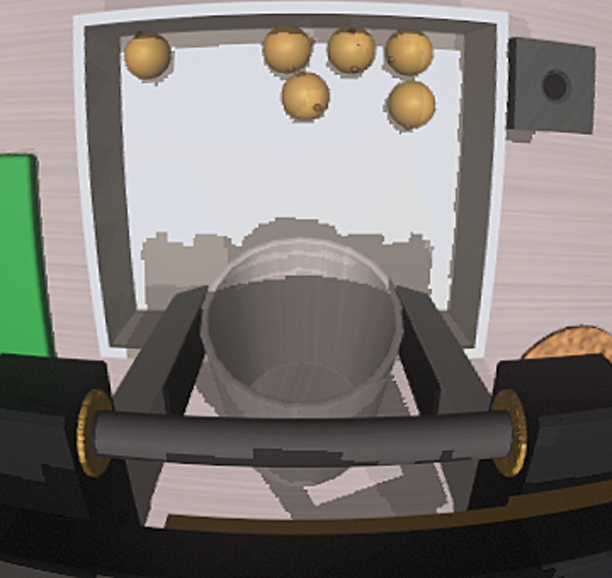

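```bash
python3 -m handwheel '[{"delta_pos":[0,-1,-3],"yaw":0},{"delta_pos":[0,-4,-8],"yaw":0},{"delta_pos":[0,-7,-13],"yaw":0},{"delta_pos":[0,-10,-19],"yaw":0},{"delta_pos":[0,-13,-25],"yaw":0},{"delta_pos":[0,-15,-31],"yaw":0},{"delta_pos":[0,-16,-36],"yaw":0},{"delta_pos":[0,-16,-36],"yaw":0}]'
python3 - <<'E'
from h import *
w=cam("wrist"); save(w,"w24.png",(140,60,500,400),1.7)
E
```

```text
time: 28.25
tool_pos: [0.5134, 0.3589, 0.1398]
ee_rot: [-1.57, 0.0, -1.525]
wrist_force: [0.7, 0.1, -1.7]
width: 0.0662
```

View pics/w24.png

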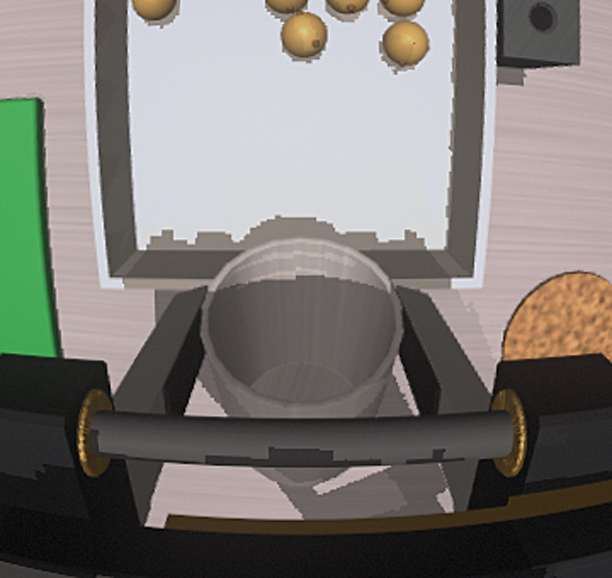

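```bash
python3 -m handwheel '[{"delta_pos":[0,0,40],"yaw":0},{"delta_pos":[0,0,58],"yaw":0},{"delta_pos":[0,25,58],"yaw":0},{"delta_pos":[0,26,48],"yaw":0},{"delta_pos":[0,26,41],"yaw":0},{"delta_pos":[0,23,37],"yaw":0},{"delta_pos":[0,19,33],"yaw":0},{"delta_pos":[0,16,29],"yaw":0},{"delta_pos":[0,13,25],"yaw":0},{"delta_pos":[0,10,20],"yaw":0},{"delta_pos":[0,10,20],"yaw":0}]'
python3 - <<'E'
from h import *
w=cam("wrist"); save(w,"w25.png",(140,60,500,400),1.7)
E
```

```text
time: 29.4
tool_pos: [0.5333, 0.3601, 0.1306]
ee_rot: [-1.571, 0.001, -1.525]
wrist_force: [2.1, 0.6, 2.3]
width: 0.066
```

View pics/w25.png

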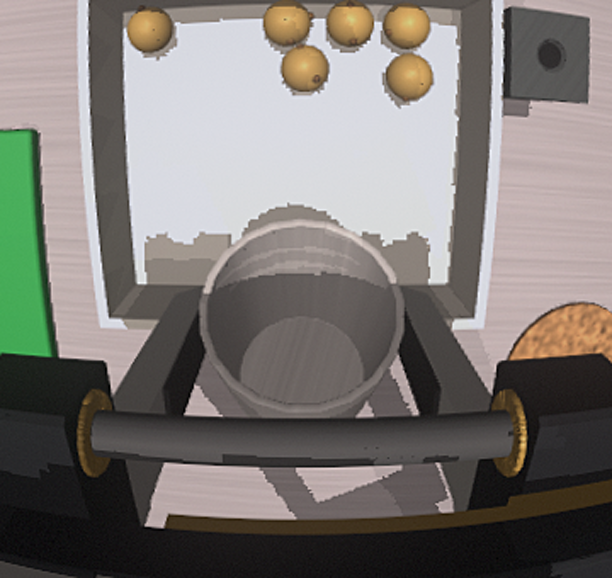

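```bash
python3 -m handwheel '[{"delta_pos":[0,-2,-5],"yaw":0},{"delta_pos":[0,-4,-10],"yaw":0},{"delta_pos":[0,-5,-15],"yaw":0},{"delta_pos":[0,-6,-20],"yaw":0},{"delta_pos":[0,-7,-26],"yaw":0},{"delta_pos":[0,-8,-32],"yaw":0},{"delta_pos":[0,-8,-37],"yaw":0},{"delta_pos":[0,-8,-43],"yaw":0},{"delta_pos":[0,-8,-49],"yaw":0},{"delta_pos":[0,-8,-49],"yaw":0}]'
python3 - <<'E'
from h import *
w=cam("wrist"); save(w,"w26.png",(140,60,500,400),1.7)
E
```

```text
time: 30.45
tool_pos: [0.4838, 0.3571, 0.1373]
ee_rot: [-1.572, -0.001, -1.525]
wrist_force: [1.4, 0.2, 2.5]
width: 0.0657
```

View pics/w26.png

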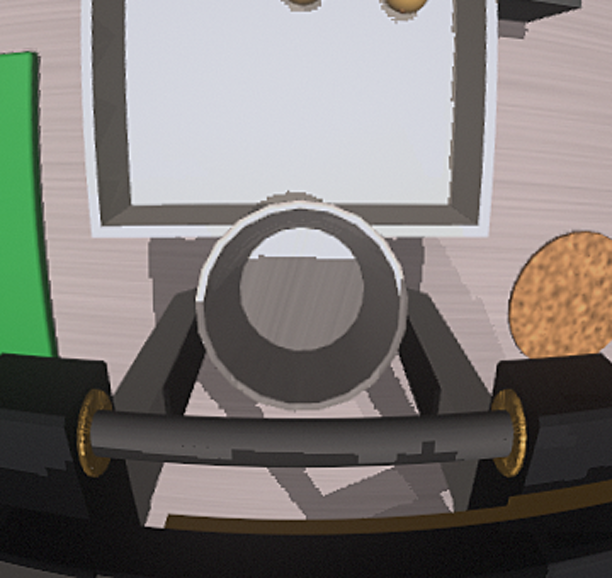

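```bash
python3 -m handwheel '[{"delta_pos":[0,1,-5],"yaw":0},{"delta_pos":[0,2,-10],"yaw":0},{"delta_pos":[0,4,-14],"yaw":0},{"delta_pos":[0,5,-15],"yaw":0},{"delta_pos":[0,5,-15],"yaw":0}]'
python3 - <<'E'
from h import *
w=cam("wrist"); save(w,"w27.png",(140,60,500,400),1.7)
E
```

```text
time: 31.0
tool_pos: [0.4699, 0.3567, 0.1343]
ee_rot: [-1.569, 0.0, -1.526]
wrist_force: [1.4, -1.2, 8.7]
width: 0.0662
```

View pics/w27.png

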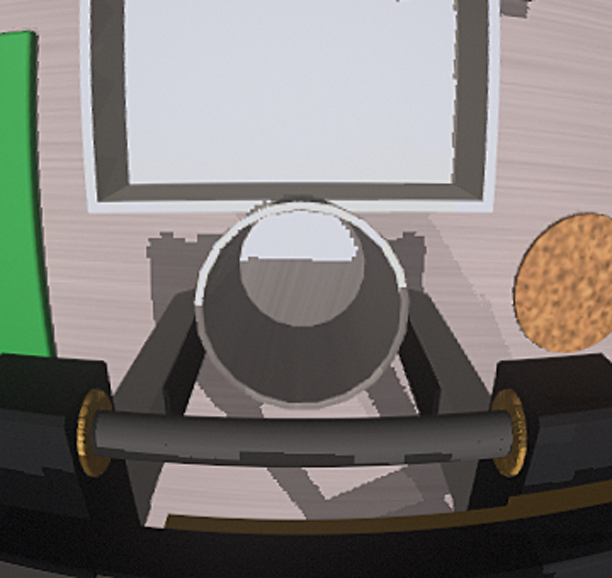

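```bash
python3 - <<'E'
from h import *
print(delta([.4345,.162,.150]))
E
```

```text
[192.9 -15.8 -44.1]
```

```bash
python3 -m handwheel '[{"delta_pos":[0,-16,0],"yaw":0},{"delta_pos":[0,-16,-20],"yaw":0},{"delta_pos":[0,-16,-44],"yaw":0},{"delta_pos":[30,-16,-44],"yaw":0},{"delta_pos":[65,-16,-44],"yaw":0},{"delta_pos":[100,-16,-44],"yaw":0},{"delta_pos":[135,-16,-44],"yaw":0},{"delta_pos":[165,-16,-44],"yaw":0},{"delta_pos":[185,-16,-44],"yaw":0},{"delta_pos":[193,-16,-44],"yaw":0},{"delta_pos":[193,-16,-44],"yaw":0},{"delta_pos":[193,-16,-44],"yaw":0}]'
python3 - <<'E'
from h import *
w=cam("wrist"); save(w,"w28.png",(140,60,500,400),1.7)
save(cam("scene"),"s28.png",(340,120,560,320),3)
E
```

```text
time: 32.25
tool_pos: [0.4338, 0.1628, 0.1474]
ee_rot: [-1.573, 0.001, -1.525]
wrist_force: [-0.8, 0.4, -3.3]
width: 0.0659
```

View pics/w28.png

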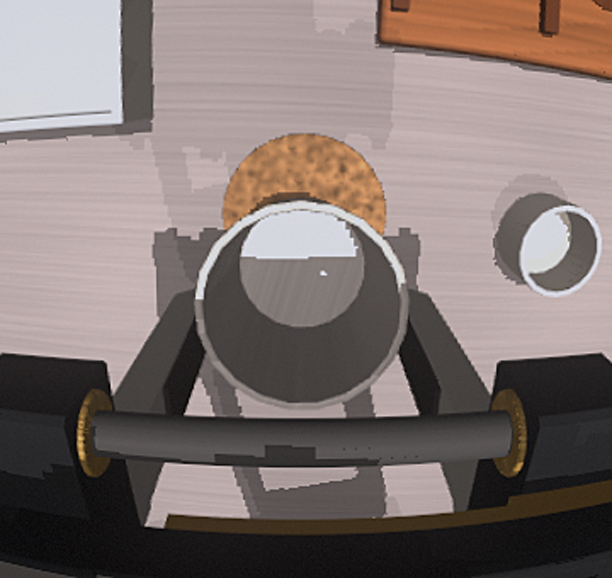

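View pics/s28.png

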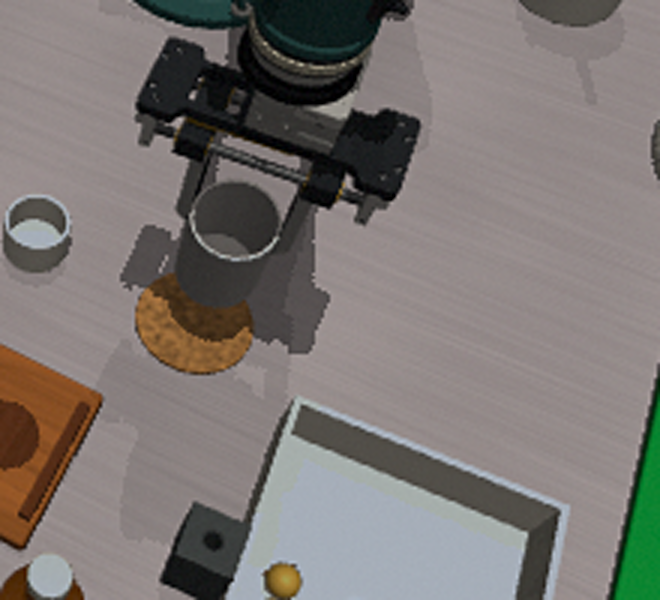

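Nearly upright and above the mat. Lowering now until it contacts.

```bash
python3 -m handwheel '[{"delta_pos":[0,25,0],"yaw":0},{"delta_pos":[0,45,0],"yaw":0},{"delta_pos":[0,55,0],"yaw":0},{"delta_pos":[0,60,0],"yaw":0},{"delta_pos":[0,60,0],"yaw":0}]'; python3 -m handwheel '[{"delta_pos":[0,2,0],"yaw":0},{"delta_pos":[0,4,0],"yaw":0},{"delta_pos":[0,4,0],"yaw":0}]'
```

```text
time: 32.85
tool_pos: [0.4346, 0.1623, 0.088]
ee_rot: [-1.572, -0.0, -1.525]
wrist_force: [0.2, 0.3, -1.9]
width: 0.0662
time: 33.15
tool_pos: [0.4351, 0.1621, 0.0847]
ee_rot: [-1.57, 0.0, -1.526]
wrist_force: [-0.4, 0.0, -2.4]
width: 0.0663
```

```bash
python3 -m handwheel '[{"delta_pos":[0,2,0],"yaw":0},{"delta_pos":[0,4,0],"yaw":0},{"delta_pos":[0,4,0],"yaw":0}]'
```

```text
time: 33.45
tool_pos: [0.4348, 0.1619, 0.0801]
ee_rot: [-1.571, -0.0, -1.526]
wrist_force: [-0.3, 0.6, -2.1]
width: 0.0657
```

```bash
python3 -m handwheel '[{"delta_pos":[0,2,0],"yaw":0},{"delta_pos":[0,4,0],"yaw":0},{"delta_pos":[0,4,0],"yaw":0}]'; python3 -m handwheel '[{"delta_pos":[0,1,0],"yaw":0},{"delta_pos":[0,3,0],"yaw":0},{"delta_pos":[0,3,0],"yaw":0}]'
```

```text
time: 33.75
tool_pos: [0.4352, 0.162, 0.0796]
ee_rot: [-1.569, -0.0, -1.526]
wrist_force: [-5.7, -2.5, 12.4]
width: 0.0657
time: 34.05
tool_pos: [0.4357, 0.1621, 0.0795]
ee_rot: [-1.568, -0.0, -1.526]
wrist_force: [-10.3, -3.2, 24.7]
width: 0.066
```

```bash
python3 -m handwheel '[{"delta_pos":[0,-4,0],"yaw":0},{"delta_pos":[0,-6,0],"yaw":0},{"delta_pos":[0,-6,0],"yaw":0}]'; python3 -m handwheel '[{"delta_pos":[0,0,0],"yaw":0},{"delta_pos":[0,0,0],"yaw":0},{"delta_pos":[0,0,0],"yaw":0},{"delta_pos":[0,0,0],"yaw":0},{"delta_pos":[0,0,0],"yaw":0},{"delta_pos":[0,0,0],"yaw":0},{"delta_pos":[0,-40,0],"yaw":0},{"delta_pos":[0,-80,0],"yaw":0},{"delta_pos":[0,-120,0],"yaw":0},{"delta_pos":[0,-150,0],"yaw":0},{"delta_pos":[0,-150,0],"yaw":0}]' 0
python3 - <<'E'
from h import *
w=cam("wrist"); save(w,"w29.png")
save(cam("scene"),"s29.png",(200,100,560,370),2)
save(cam("top"),"t29.png",(110,90,310,280),3.2)
E
```

```text
time: 34.35
tool_pos: [0.4352, 0.1621, 0.0797]
ee_rot: [-1.57, 0.0, -1.526]
wrist_force: [-0.6, 0.3, 4.3]
width: 0.0659
time: 35.45
tool_pos: [0.4373, 0.1626, 0.235]
ee_rot: [-1.56, 0.002, -1.526]
wrist_force: [0.6, -0.1, -0.3]
width: 0.0936
```

View pics/w29.png

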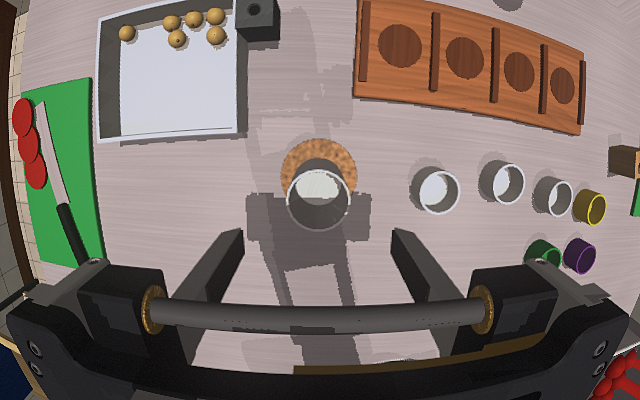

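View pics/s29.png

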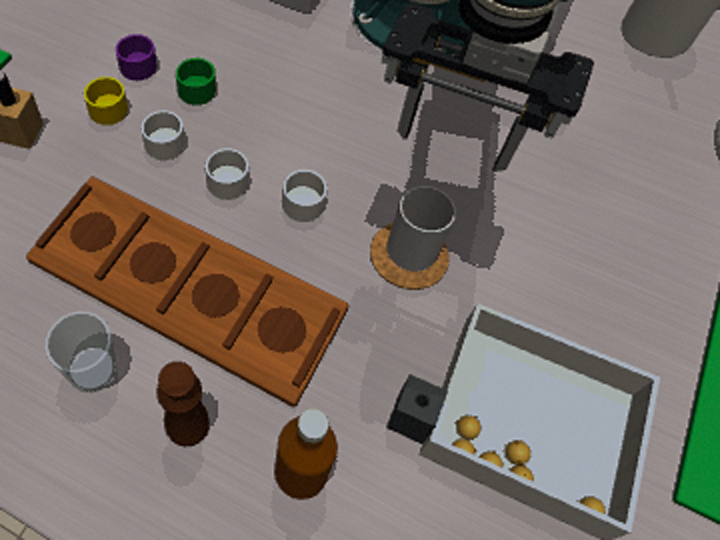

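View pics/t29.png

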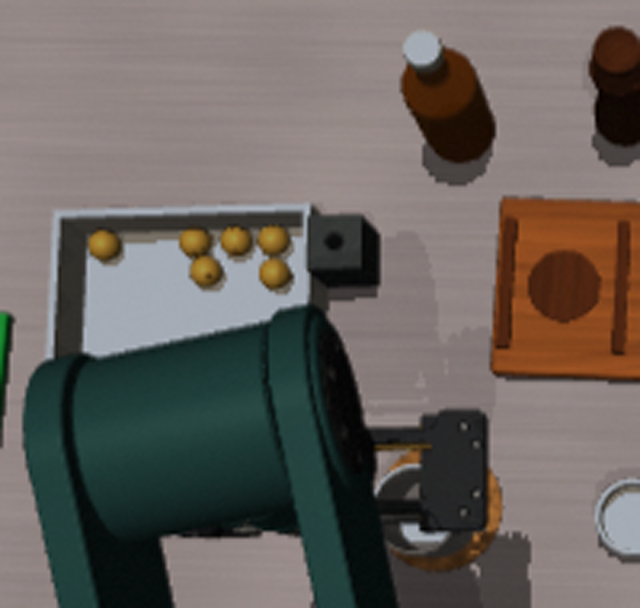

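```bash
python3 - <<'E'
from h import *
w=cam("wrist"); print("rim",onz(w,318,199,.105)*1000); print(delta([.4277,.003,.20]),robot.get_obs()["joint_positions"])
E
```

```text
rim [429.01769531 161.8087389  105.        ]
[158.3  27.5 -13.3] [ 2.34417745e-01 -1.08330020e-01  1.52141316e+00 -9.66663149e-05
  1.73180899e+00  1.76042426e+00]
```

```bash
python3 -m handwheel '[{"delta_pos":[40,20,-3],"yaw":-0.14},{"delta_pos":[80,27,-6],"yaw":-0.28},{"delta_pos":[120,27,-10],"yaw":-0.42},{"delta_pos":[158,27,-13],"yaw":-0.56},{"delta_pos":[158,27,-13],"yaw":-0.7},{"delta_pos":[158,27,-13],"yaw":-0.84},{"delta_pos":[158,27,-13],"yaw":-0.98},{"delta_pos":[158,27,-13],"yaw":-1.12},{"delta_pos":[158,27,-13],"yaw":-1.26},{"delta_pos":[158,27,-13],"yaw":-1.4},{"delta_pos":[158,27,-13],"yaw":-1.509},{"delta_pos":[158,27,-13],"yaw":-1.509}]'
python3 - <<'E'
from h import *
w=cam("wrist"); save(w,"w30.png"); o=robot.get_obs(); print(o["tool_pos"],o["ee_rot"])
E
```

```text
time: 36.85
tool_pos: [0.4279, 0.0037, 0.2002]
ee_rot: [-1.57, 0.004, -0.017]
wrist_force: [-0.7, -0.6, 0.9]
width: 0.0937
[0.4280181  0.00366888 0.20049101] [-1.57058639  0.00341057 -0.01925163]
```

View pics/w30.png

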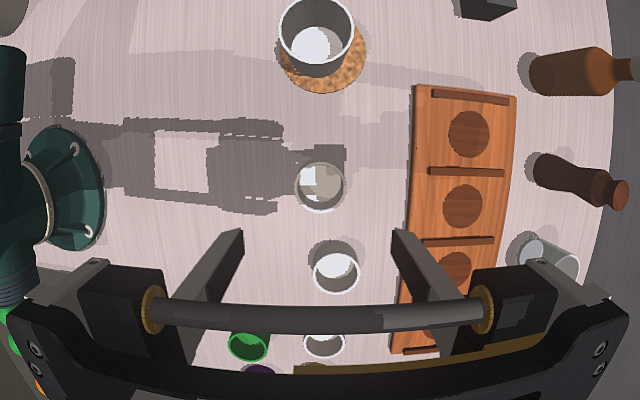

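```bash
python3 - <<'E'
from h import *
w=cam("wrist"); save(w,"w30c.png",(280,150,360,220),8)
g=lambda u,v,z:np.round(onz(w,u,v,z)*1000,1)
print("ram0",g(321,187,.042),"ram1",g(336,273,.042)); print("bays",g(469,134,.018),g(465,206,.018)); print("beaker",g(316.5,31,.105))
E
```

```text
ram0 [432.    3.6  42. ] ram1 [ 448.7 -105.1   42. ]
bays [619.6  64.3  18. ] [621.6 -29.9  18. ]
beaker [430.4 159.4 105. ]
```

View pics/w30c.png

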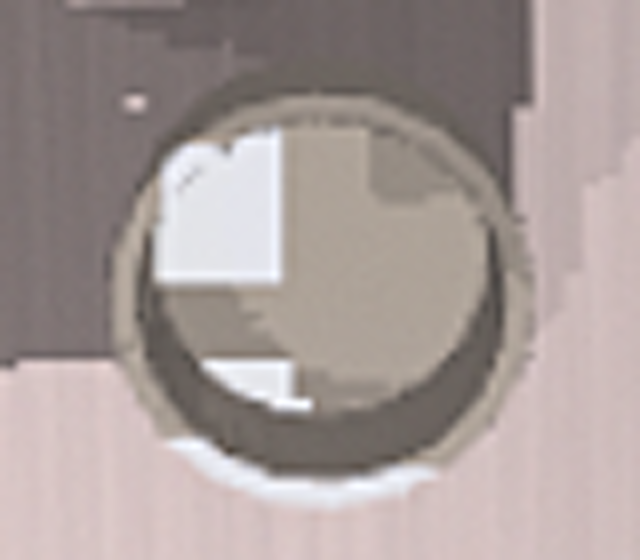

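```bash
python3 -m handwheel '[{"delta_pos":[2,40,0],"yaw":0},{"delta_pos":[2,85,0],"yaw":0},{"delta_pos":[2,130,0],"yaw":0},{"delta_pos":[2,160,0],"yaw":0},{"delta_pos":[2,180,0],"yaw":0},{"delta_pos":[2,190,0],"yaw":0},{"delta_pos":[2,190,0],"yaw":0}]' 0; python3 - <<'E'
from h import *
w=cam("wrist"); save(w,"w31.png",(200,150,440,400),2.4); print(robot.get_obs()["tool_pos"])
E
```

```text
time: 37.65
tool_pos: [0.4295, 0.0037, 0.0108]
ee_rot: [-1.57, 0.004, -0.018]
wrist_force: [0.1, -0.8, -0.2]
width: 0.0937
[0.4307607  0.00356777 0.01219359]
```

View pics/w31.png

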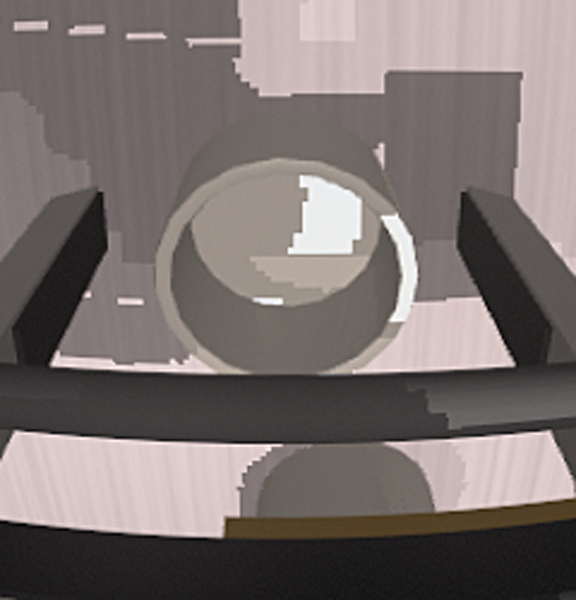

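```bash
cat > ext.py <<'E'
from h import *
import sys
# args: crop x0 y0 k, u, vtop, vbot, uL,uR at vmid ; z
a=list(map(float,sys.argv[1:]))
x0,y0,k,u,vt,vb,uL,uR,vm,z=a
w=cam("wrist"); f=lambda u,v:onz(w,x0+(u+.5)/k-.5,y0+(v+.5)/k-.5,z)*1000
t,b,l,r=f(u,vt),f(u,vb),f(uL,vm),f(uR,vm)
print("y ext",t[1],b[1],"mid",(t[1]+b[1])/2,"x ext",l[0],r[0],"mid",(l[0]+r[0])/2,"tool",robot.get_obs()["tool_pos"]*1000)
E
python3 ext.py 200 150 2.4 287 159 378 157 419 270 .042
python3 -m handwheel '[{"delta_pos":[0,0,0],"yaw":0},{"delta_pos":[0,0,0],"yaw":0},{"delta_pos":[0,0,0],"yaw":0},{"delta_pos":[0,0,0],"yaw":0},{"delta_pos":[0,0,0],"yaw":0},{"delta_pos":[0,0,0],"yaw":0},{"delta_pos":[0,0,0],"yaw":0}]' 255
```

```text
y ext 31.840610424021747 -23.92424326452766 mid 3.9581835797470433 x ext 402.7925489646754 461.91501430219216 mid 432.35378163343375 tool [431.6546565    3.45096108  13.15869689]
time: 38.45
tool_pos: [0.431, 0.0035, 0.0126]
ee_rot: [-1.571, -0.0, -0.017]
wrist_force: [-0.4, -0.4, 2.5]
width: 0.0585
```

```bash
python3 - <<'E'
from h import *
print(delta([.6178,.0632,.10]))
E
```

```text
[185.8 -87.4  62.8]
```

```bash
python3 -m handwheel '[{"delta_pos":[0,-30,0],"yaw":0},{"delta_pos":[0,-70,0],"yaw":0},{"delta_pos":[30,-87,10],"yaw":0},{"delta_pos":[70,-87,24],"yaw":0},{"delta_pos":[110,-87,37],"yaw":0},{"delta_pos":[150,-87,51],"yaw":0},{"delta_pos":[175,-87,60],"yaw":0},{"delta_pos":[186,-87,63],"yaw":0},{"delta_pos":[186,-87,63],"yaw":0},{"delta_pos":[186,-87,63],"yaw":0}]'
python3 - <<'E'
from h import *
w=cam("wrist"); save(w,"w32.png"); print(delta([.6178,.0632,.0306])); print(proj(w,(.6178,.0632,.018)))
E
```

```text
time: 39.45
tool_pos: [0.6171, 0.0633, 0.0982]
ee_rot: [-1.571, 0.002, -0.017]
wrist_force: [-0.5, -0.7, -1.4]
width: 0.0586
[ 1.  67.9  0. ]
(np.float64(317.9707668706746), np.float64(207.17894071075938))
```

View pics/w32.png

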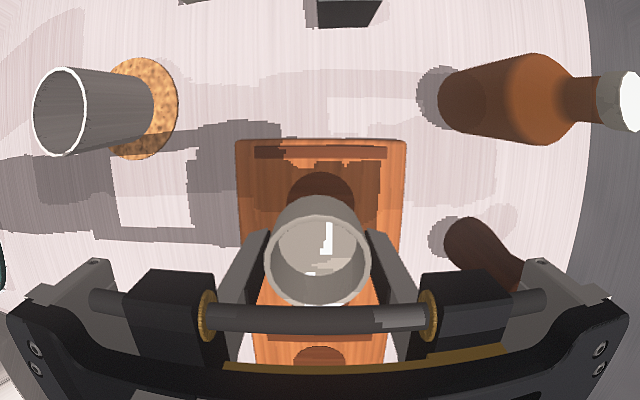

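```bash
python3 - <<'E'
from h import *
w=cam("wrist"); save(w,"w32c.png",(230,130,410,220),4)
print(proj(w,(.6178,.0932,.018)), onz(w,320,172,.018)*1000, onz(w,287,192,.018)*1000,onz(w,355,192,.018)*1000)
E
```

```text
(np.float64(317.5003354996778), np.float64(173.09984668989122)) [619.94038756  94.11445976  18.        ] [591.11901445  77.12004001  18.        ] [650.00294621  76.10071369  18.        ]
```

View pics/w32c.png

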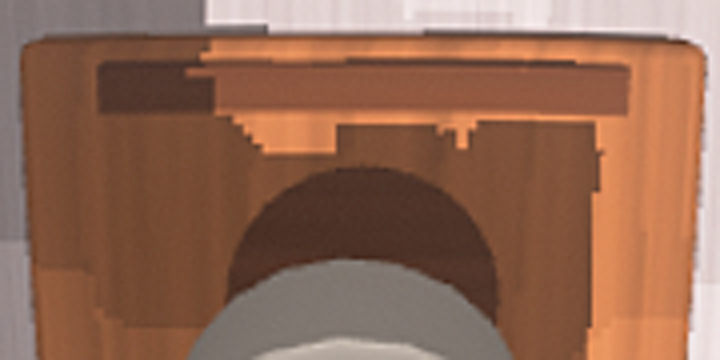

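```bash
python3 -m handwheel '[{"delta_pos":[2,20,0],"yaw":0},{"delta_pos":[2,45,0],"yaw":0},{"delta_pos":[2,60,0],"yaw":0},{"delta_pos":[2,65,0],"yaw":0},{"delta_pos":[2,67,0],"yaw":0},{"delta_pos":[2,67,0],"yaw":0}]'; python3 -m handwheel '[{"delta_pos":[0,1,0],"yaw":0},{"delta_pos":[0,1,0],"yaw":0}]'
```

```text
time: 40.15
tool_pos: [0.6204, 0.0633, 0.0331]
ee_rot: [-1.571, -0.001, -0.017]
wrist_force: [-0.5, 0.2, -1.6]
width: 0.0583
time: 40.35
tool_pos: [0.6207, 0.0634, 0.0324]
ee_rot: [-1.571, -0.002, -0.017]
wrist_force: [0.1, 0.2, -1.6]
width: 0.0586
```

```bash
python3 -m handwheel '[{"delta_pos":[0,1,0],"yaw":0},{"delta_pos":[0,2,0],"yaw":0},{"delta_pos":[0,2,0],"yaw":0}]'; python3 -m handwheel '[{"delta_pos":[0,1,0],"yaw":0},{"delta_pos":[0,1,0],"yaw":0}]'
```

```text
time: 40.65
tool_pos: [0.6205, 0.0634, 0.0306]
ee_rot: [-1.571, -0.001, -0.017]
wrist_force: [-1.4, -0.1, 5.0]
width: 0.0584
time: 40.85
tool_pos: [0.6205, 0.0634, 0.0306]
ee_rot: [-1.571, -0.002, -0.017]
wrist_force: [-3.5, -0.1, 8.4]
width: 0.0588
```

Touched down. Releasing, lifting and looking back.

```bash
python3 -m handwheel '[{"delta_pos":[0,-1,0],"yaw":0},{"delta_pos":[0,-1,0],"yaw":0},{"delta_pos":[0,-1,0],"yaw":0},{"delta_pos":[0,-1,0],"yaw":0},{"delta_pos":[0,-1,0],"yaw":0},{"delta_pos":[0,-1,0],"yaw":0},{"delta_pos":[0,-30,0],"yaw":0},{"delta_pos":[0,-70,0],"yaw":0},{"delta_pos":[0,-110,0],"yaw":0},{"delta_pos":[0,-150,0],"yaw":0},{"delta_pos":[0,-150,0],"yaw":0}]' 0
python3 - <<'E'
from h import *
w=cam("wrist"); save(w,"w33.png"); save(cam("top"),"t33.png",(200,90,500,330),2.5); print(delta([.447,-.107,.18]))
E
```

```text
time: 41.95
tool_pos: [0.6235, 0.0634, 0.1867]
ee_rot: [-1.57, -0.014, -0.017]
wrist_force: [-0.2, 0.7, 0.2]
width: 0.094
[-170.7   -0.8 -173.3]
```

View pics/w33.png

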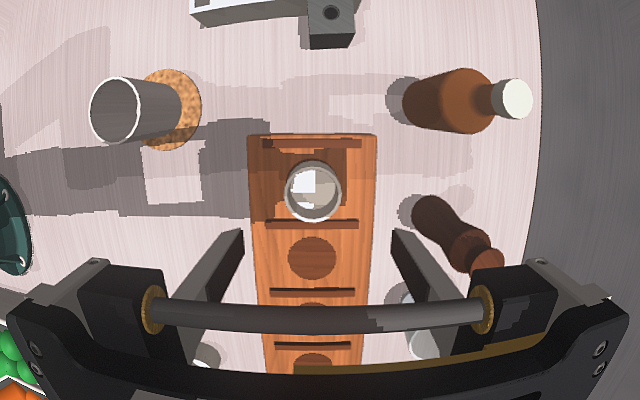

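View pics/t33.png

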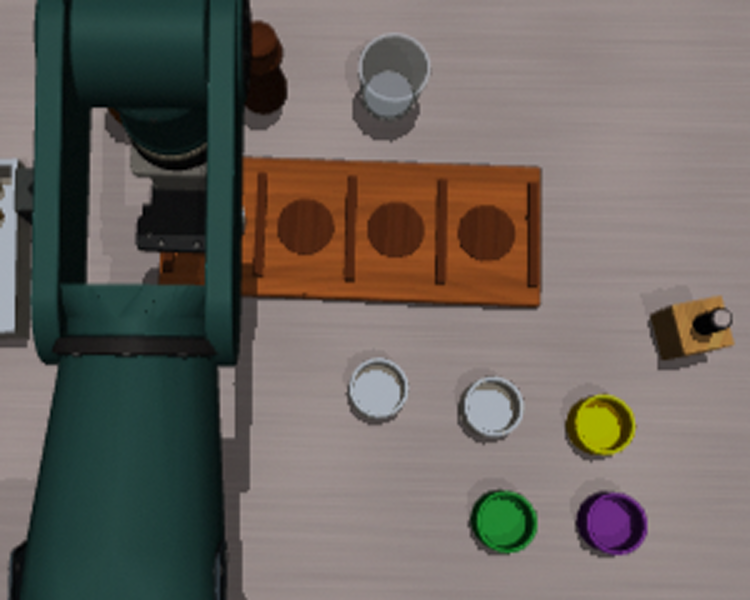

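```bash
python3 -m handwheel '[{"delta_pos":[-34,0,-34],"yaw":0},{"delta_pos":[-68,0,-69],"yaw":0},{"delta_pos":[-102,0,-104],"yaw":0},{"delta_pos":[-136,0,-138],"yaw":0},{"delta_pos":[-160,0,-162],"yaw":0},{"delta_pos":[-171,0,-173],"yaw":0},{"delta_pos":[-171,0,-173],"yaw":0},{"delta_pos":[-171,0,-173],"yaw":0}]'
python3 - <<'E'
from h import *
w=cam("wrist"); save(w,"w34.png",(200,100,480,400),2); print(robot.get_obs()["tool_pos"])
E
```

```text
time: 42.85
tool_pos: [0.4456, -0.1063, 0.1768]
ee_rot: [-1.569, 0.002, -0.018]
wrist_force: [-0.0, 0.9, 1.1]
width: 0.0938
[ 0.44600267 -0.10606011  0.17707647]
```

View pics/w34.png

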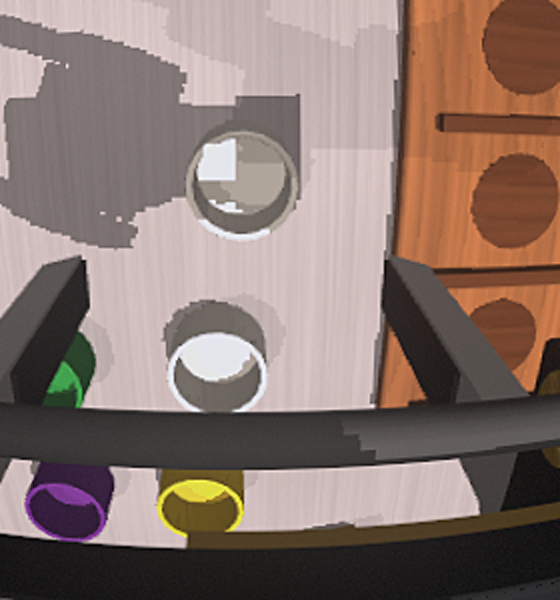

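```bash
python3 ext.py 200 100 2 242 131 240 186 298 185 .042
```

```text
y ext -77.72885123825141 -136.54091913623049 mid -107.13488518724094 x ext 420.411487429729 479.031560464387 mid 449.721523947058 tool [ 446.2800345  -105.93556143  177.3440823 ]
```

```bash
python3 -m handwheel '[{"delta_pos":[3,40,-1],"yaw":0},{"delta_pos":[3,85,-1],"yaw":0},{"delta_pos":[3,125,-1],"yaw":0},{"delta_pos":[3,150,-1],"yaw":0},{"delta_pos":[3,165,-1],"yaw":0},{"delta_pos":[3,165,-1],"yaw":0}]' 0; python3 -m handwheel '[{"delta_pos":[0,0,0],"yaw":0},{"delta_pos":[0,0,0],"yaw":0},{"delta_pos":[0,0,0],"yaw":0},{"delta_pos":[0,0,0],"yaw":0},{"delta_pos":[0,0,0],"yaw":0},{"delta_pos":[0,0,0],"yaw":0},{"delta_pos":[0,0,0],"yaw":0}]' 255; python3 - <<'E'
from h import *
print(delta([.6165,-.0315,.10]))
E
```

```text
time: 43.55
tool_pos: [0.4471, -0.106, 0.0101]
ee_rot: [-1.568, 0.007, -0.015]
wrist_force: [0.7, -0.5, -0.4]
width: 0.0941
time: 44.25
tool_pos: [0.4494, -0.108, 0.0141]
ee_rot: [-1.571, -0.001, -0.017]
wrist_force: [-0.9, 0.3, 4.3]
width: 0.0583
[165.9 -85.8  79.3]
```

```bash
python3 -m handwheel '[{"delta_pos":[0,-30,0],"yaw":0},{"delta_pos":[0,-70,0],"yaw":0},{"delta_pos":[30,-86,15],"yaw":0},{"delta_pos":[70,-86,35],"yaw":0},{"delta_pos":[110,-86,53],"yaw":0},{"delta_pos":[145,-86,70],"yaw":0},{"delta_pos":[167,-86,80],"yaw":0},{"delta_pos":[167,-86,80],"yaw":0},{"delta_pos":[167,-86,80],"yaw":0},{"delta_pos":[167,-86,80],"yaw":0}]'
python3 - <<'E'
from h import *
w=cam("wrist"); save(w,"w35c.png",(220,100,420,240),4); print(robot.get_obs()["tool_pos"])
E
```

```text
time: 45.25
tool_pos: [0.6161, -0.0311, 0.0987]
ee_rot: [-1.571, 0.002, -0.018]
wrist_force: [-0.5, -0.9, -0.8]
width: 0.0583
[ 0.61623369 -0.03124599  0.09907827]
```

View pics/w35c.png

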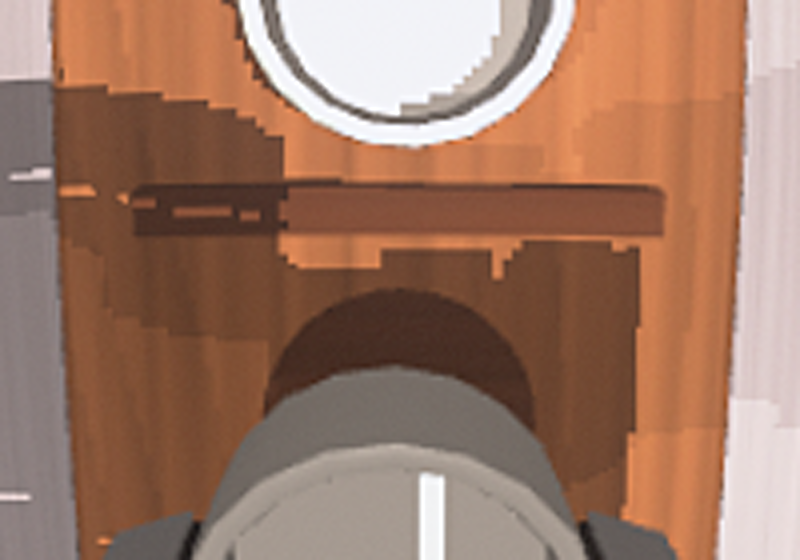

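```bash
python3 - <<'E'
from h import *
w=cam("wrist"); f=lambda u,v,z:np.round(onz(w,220+u/4-.4,100+v/4-.4,z)*1000,1)
print("round top",f(400,288,.018),"L",f(266,415,.018),"R",f(532,415,.018)); print("ram0 rim L/R near", f(238,10,.06),f(575,10,.06),"bottom",f(410,147,.06)); print("batten",f(135,210,.026),f(663,210,.026),f(400,186,.026),f(400,236,.026)); print(robot.get_obs()["tool_pos"])
E
```

```text
round top [618.9  -0.   18. ] L [589.1 -27.6  18. ] R [647.4 -28.6  18. ]
ram0 rim L/R near [591.5  57.7  60. ] [650.2  56.7  60. ] bottom [621.   32.7  60. ]
batten [564.5  19.2  26. ] [673.7  17.3  26. ] [619.3  22.6  26. ] [619.1  12.3  26. ]
[ 0.61634298 -0.03126769  0.09933164]
```

```bash
python3 -m handwheel '[{"delta_pos":[2,25,0],"yaw":0},{"delta_pos":[2,50,0],"yaw":0},{"delta_pos":[2,62,0],"yaw":0},{"delta_pos":[2,66,0],"yaw":0},{"delta_pos":[2,67,0],"yaw":0},{"delta_pos":[2,68,0],"yaw":0},{"delta_pos":[2,69,0],"yaw":0},{"delta_pos":[2,69,0],"yaw":0}]'
```

```text
time: 46.15
tool_pos: [0.6204, -0.0309, 0.0321]
ee_rot: [-1.571, -0.003, -0.017]
wrist_force: [-0.9, 0.4, 3.6]
width: 0.0583
```

```bash
python3 -m handwheel '[{"delta_pos":[0,1,0],"yaw":0},{"delta_pos":[0,0,0],"yaw":0}]'; python3 -m handwheel '[{"delta_pos":[0,0,0],"yaw":0},{"delta_pos":[0,0,0],"yaw":0},{"delta_pos":[0,0,0],"yaw":0},{"delta_pos":[0,0,0],"yaw":0},{"delta_pos":[0,0,0],"yaw":0},{"delta_pos":[0,0,0],"yaw":0},{"delta_pos":[0,-30,0],"yaw":0},{"delta_pos":[0,-70,0],"yaw":0},{"delta_pos":[0,-110,0],"yaw":0},{"delta_pos":[0,-150,0],"yaw":0},{"delta_pos":[0,-150,0],"yaw":0}]' 0
python3 - <<'E'
from h import *
w=cam("wrist"); save(w,"w36.png",(200,80,480,400),1.8); save(cam("top"),"t36.png",(200,90,500,330),2.5); print(delta([.433,-.221,.18]))
E
```

```text
time: 46.35
tool_pos: [0.6204, -0.0309, 0.0322]
ee_rot: [-1.571, -0.003, -0.017]
wrist_force: [-0.2, -0.3, 1.6]
width: 0.0581
time: 47.45
tool_pos: [0.6229, -0.0311, 0.1888]
ee_rot: [-1.573, -0.014, -0.017]
wrist_force: [1.2, -0.9, 1.1]
width: 0.0939
[-183.8    1.3 -193.4]
```

View pics/w36.png

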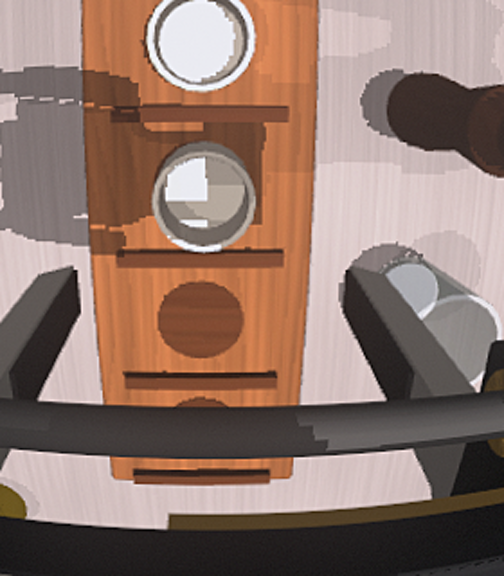

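View pics/t36.png

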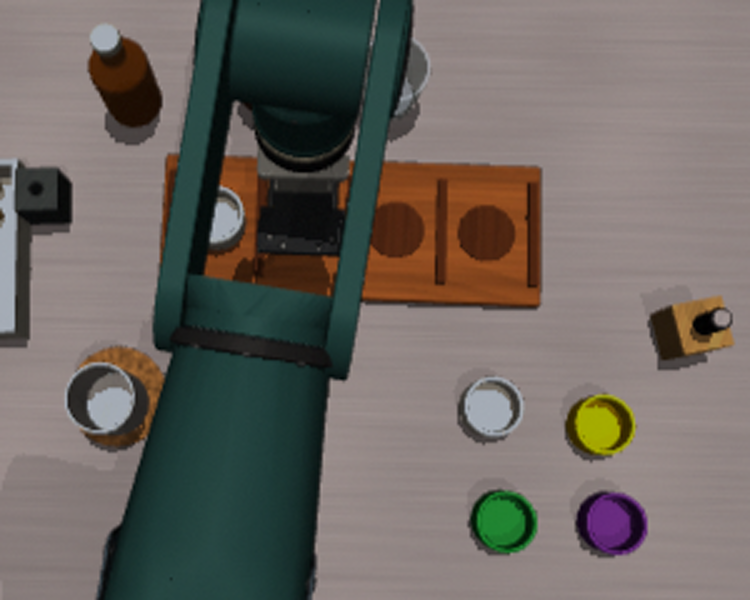

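```bash
python3 -m handwheel '[{"delta_pos":[-34,0,-36],"yaw":0},{"delta_pos":[-68,0,-72],"yaw":0},{"delta_pos":[-102,0,-108],"yaw":0},{"delta_pos":[-140,0,-148],"yaw":0},{"delta_pos":[-170,0,-180],"yaw":0},{"delta_pos":[-184,0,-193],"yaw":0},{"delta_pos":[-184,0,-193],"yaw":0},{"delta_pos":[-184,0,-193],"yaw":0}]'
python3 - <<'E'
from h import *
w=cam("wrist"); save(w,"w37.png",(140,80,480,400),1.8); print(robot.get_obs()["tool_pos"])
E
```

```text
time: 48.35
tool_pos: [0.4315, -0.22, 0.1786]
ee_rot: [-1.569, 0.002, -0.018]
wrist_force: [-0.2, 0.3, -1.2]
width: 0.0944
[ 0.43204458 -0.21966559  0.17890396]
```

View pics/w37.png

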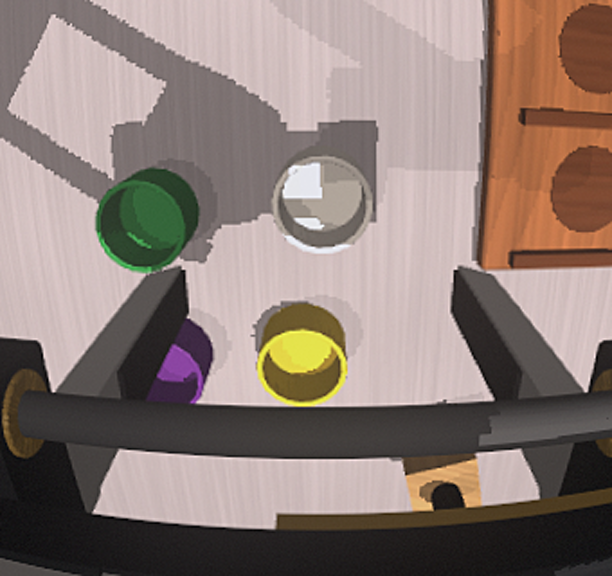

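```bash
python3 ext.py 140 80 1.8 322 155 252 272 373 203 .042; python3 - <<'E'
from h import *
w=cam("wrist"); f=lambda u,v,z:np.round(onz(w,140+u/1.8,80+v/1.8,z)*1000,1)
print("green",f(96,217,.042),f(197,217,.042),f(146,170,.042),f(146,271,.042)); print(delta([.4345,-.2205,.0126]))
E
```

```text
y ext -192.17507972468923 -250.6828470584561 mid -221.42896339157267 x ext 404.32174016124776 463.41286212994146 mid 433.86730114559464 tool [ 432.39679889 -219.52628176  179.21825515]
green [ 293.6 -227.    42. ] [ 359.4 -228.    42. ] [ 329.8 -198.5   42. ] [ 323.2 -262.6   42. ]
[  2.1 166.9  -1.2]
```

```bash
python3 -m handwheel '[{"delta_pos":[2,40,-1],"yaw":0},{"delta_pos":[2,85,-1],"yaw":0},{"delta_pos":[2,125,-1],"yaw":0},{"delta_pos":[2,150,-1],"yaw":0},{"delta_pos":[2,166,-1],"yaw":0},{"delta_pos":[2,166,-1],"yaw":0}]' 0; python3 -m handwheel '[{"delta_pos":[0,0,0],"yaw":0},{"delta_pos":[0,0,0],"yaw":0},{"delta_pos":[0,0,0],"yaw":0},{"delta_pos":[0,0,0],"yaw":0},{"delta_pos":[0,0,0],"yaw":0},{"delta_pos":[0,0,0],"yaw":0},{"delta_pos":[0,0,0],"yaw":0}]' 255; python3 - <<'E'
from h import *
print(delta([.6165,-.1265,.10]))
E
```

```text
time: 49.1
tool_pos: [0.4326, -0.2192, 0.0111]
ee_rot: [-1.567, 0.006, -0.015]
wrist_force: [-0.6, -0.0, -0.5]
width: 0.0943
time: 49.8
tool_pos: [0.4343, -0.2219, 0.0152]
ee_rot: [-1.572, -0.001, -0.017]
wrist_force: [-1.8, 0.4, 4.8]
width: 0.0593
[180.6 -84.8  98.4]
```

```bash
python3 -m handwheel '[{"delta_pos":[0,-30,0],"yaw":0},{"delta_pos":[0,-70,0],"yaw":0},{"delta_pos":[30,-85,16],"yaw":0},{"delta_pos":[70,-85,38],"yaw":0},{"delta_pos":[110,-85,60],"yaw":0},{"delta_pos":[150,-85,82],"yaw":0},{"delta_pos":[175,-85,96],"yaw":0},{"delta_pos":[182,-85,99],"yaw":0},{"delta_pos":[182,-85,99],"yaw":0},{"delta_pos":[182,-85,99],"yaw":0}]'
python3 - <<'E'
from h import *
w=cam("wrist"); save(w,"w38c.png",(220,100,420,240),4); print(robot.get_obs()["tool_pos"])
E
```

```text
time: 50.8
tool_pos: [0.6165, -0.1263, 0.0986]
ee_rot: [-1.571, 0.002, -0.018]
wrist_force: [0.3, -0.9, -1.5]
width: 0.0593
[ 0.61644888 -0.12649228  0.09893057]
```

View pics/w38c.png

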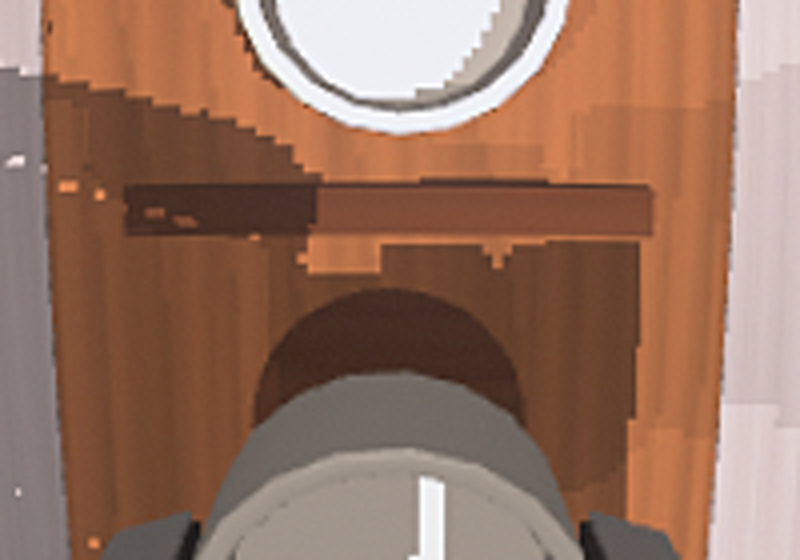

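```bash
python3 -m handwheel '[{"delta_pos":[-1,25,0.5],"yaw":0},{"delta_pos":[-1,50,0.5],"yaw":0},{"delta_pos":[-1,61,0.5],"yaw":0},{"delta_pos":[-1,65,0.5],"yaw":0},{"delta_pos":[-1,66,0.5],"yaw":0},{"delta_pos":[-1,67,0.5],"yaw":0},{"delta_pos":[-1,68,0.5],"yaw":0},{"delta_pos":[-1,68,0.5],"yaw":0}]'
```

```text
time: 51.65
tool_pos: [0.6177, -0.1256, 0.0332]
ee_rot: [-1.572, -0.003, -0.017]
wrist_force: [-1.3, -0.8, 3.0]
width: 0.0585
```

```bash
python3 -m handwheel '[{"delta_pos":[0,0.5,0],"yaw":0},{"delta_pos":[0,0,0],"yaw":0}]'; python3 -m handwheel '[{"delta_pos":[0,0,0],"yaw":0},{"delta_pos":[0,0,0],"yaw":0},{"delta_pos":[0,0,0],"yaw":0},{"delta_pos":[0,0,0],"yaw":0},{"delta_pos":[0,0,0],"yaw":0},{"delta_pos":[0,0,0],"yaw":0},{"delta_pos":[0,-30,0],"yaw":0},{"delta_pos":[0,-70,0],"yaw":0},{"delta_pos":[0,-110,0],"yaw":0},{"delta_pos":[0,-150,0],"yaw":0},{"delta_pos":[0,-180,0],"yaw":0},{"delta_pos":[0,-180,0],"yaw":0}]' 0
python3 - <<'E'
from h import *
w=cam("wrist"); save(w,"w39.png"); t=cam("top"); print(robot.get_obs()["tool_pos"],robot.get_obs()["ee_rot"])
save(t,"t39.png",(440,190,540,250),7)
E
```

```text
time: 51.85
tool_pos: [0.6177, -0.1256, 0.0332]
ee_rot: [-1.572, -0.003, -0.017]
wrist_force: [-0.6, -0.5, 3.0]
width: 0.0591
time: 53.05
tool_pos: [0.6192, -0.1258, 0.2182]
ee_rot: [-1.574, -0.011, -0.017]
wrist_force: [0.3, 0.3, 0.1]
width: 0.0941
[ 0.61699958 -0.12522325  0.21183397] [-1.57131670e+00 -1.48333807e-03 -1.69982921e-02]
```

View pics/w39.png

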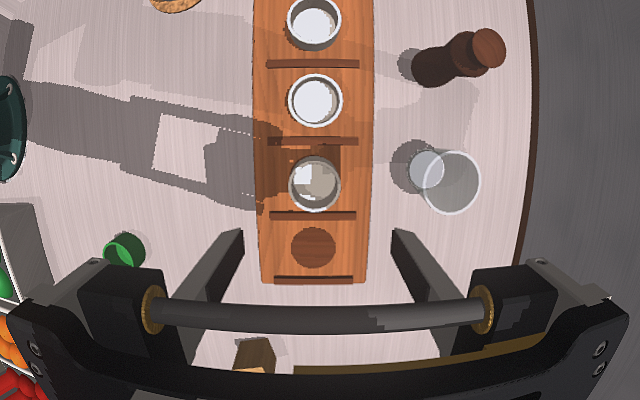

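View pics/t39.png

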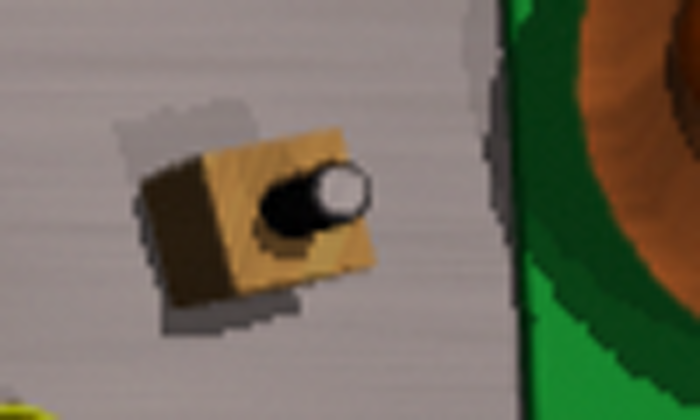

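```bash
python3 - <<'E'
from h import *
print(delta([.515,-.4245,.21]))
E
```

```text
[ -96.9    1.8 -301. ]
```

```bash
python3 -m handwheel '[{"delta_pos":[-16,2,-48],"yaw":0},{"delta_pos":[-31,2,-96],"yaw":0},{"delta_pos":[-46,2,-144],"yaw":0},{"delta_pos":[-62,2,-192],"yaw":0},{"delta_pos":[-77,2,-240],"yaw":0},{"delta_pos":[-92,2,-285],"yaw":0},{"delta_pos":[-97,2,-301],"yaw":0},{"delta_pos":[-97,2,-301],"yaw":0},{"delta_pos":[-97,2,-301],"yaw":0},{"delta_pos":[-97,2,-301],"yaw":0}]' 0
python3 - <<'E'
from h import *
w=cam("wrist"); save(w,"w40.png",(200,60,480,400),1.7); print(robot.get_obs()["tool_pos"],proj(w,(.515,-.4245,.12)))
save(w,"w40c.png",(280,120,380,240),5)
E
```

```text
time: 54.15
tool_pos: [0.5156, -0.4223, 0.2089]
ee_rot: [-1.569, 0.0, -0.014]
wrist_force: [0.7, 0.4, 0.5]
width: 0.094
[ 0.51571205 -0.42232444  0.20928028] (np.float64(316.40196022600344), np.float64(206.82401608211907))
```

View pics/w40.png

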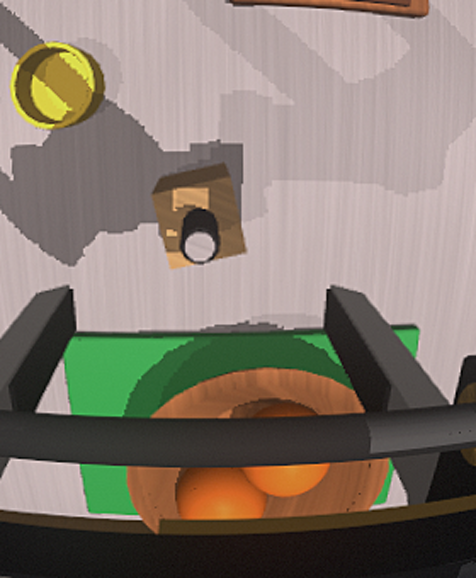

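View pics/w40c.png

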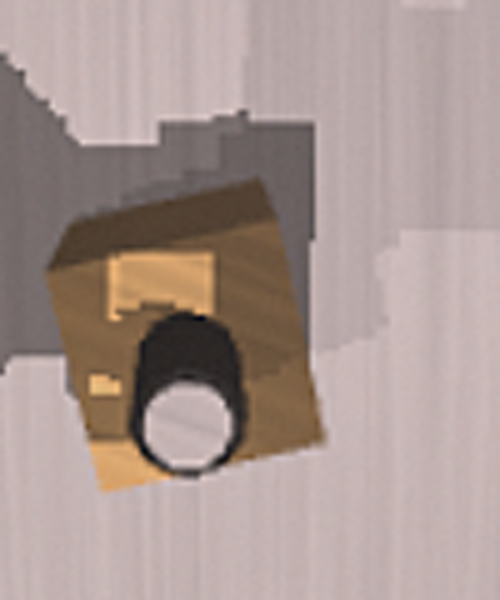

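```bash
python3 - <<'E'
from h import *
w=cam("wrist"); p=onz(w,317,204.8,.12); print(p*1000, delta([p[0],p[1],.080]))
E
```

```text
[ 515.73134812 -422.81116131  120.        ] [ -0.  129.6  -0.4]
```

```bash
python3 -m handwheel '[{"delta_pos":[0,40,-0.5],"yaw":0},{"delta_pos":[0,80,-0.5],"yaw":0},{"delta_pos":[0,110,-0.5],"yaw":0},{"delta_pos":[0,125,-0.5],"yaw":0},{"delta_pos":[0,130,-0.5],"yaw":0},{"delta_pos":[0,130,-0.5],"yaw":0},{"delta_pos":[0,130,-0.5],"yaw":0}]' 0
python3 - <<'E'
from h import *
w=cam("wrist"); save(w,"w41.png",(220,160,420,320),3.5); print(robot.get_obs()["tool_pos"])
E
```

```text
time: 54.95
tool_pos: [0.5158, -0.4257, 0.0819]
ee_rot: [-1.574, -0.003, -0.017]
wrist_force: [-0.2, 0.3, 0.7]
width: 0.0939
[ 0.51583188 -0.42587684  0.08209086]
```

View pics/w41.png

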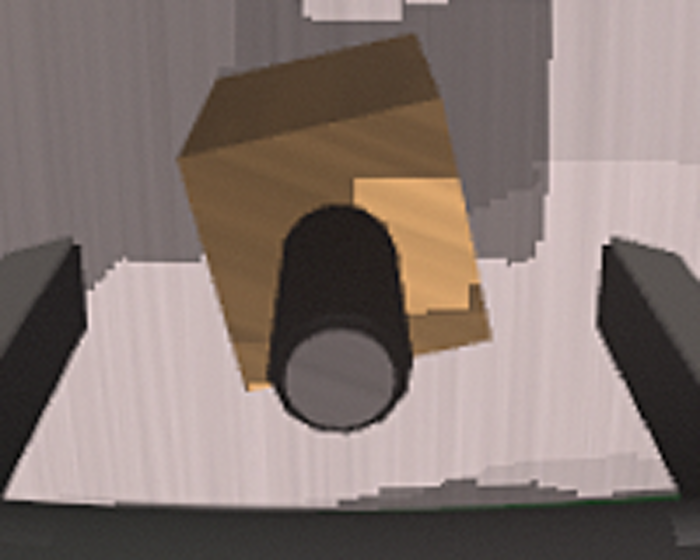

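```bash
python3 - <<'E'
from h import *
w=cam("wrist"); print(onz(w,316.8,268.2,.12)*1000, robot.get_obs()["tool_pos"],robot.get_obs()["ee_rot"])
E
```

```text
[ 515.70098727 -422.95928743  120.        ] [ 0.51569178 -0.42585937  0.08191271] [-1.57375474 -0.00313816 -0.01693258]
```

```bash
python3 -m handwheel '[{"delta_pos":[0,2,2.5],"yaw":0},{"delta_pos":[0,2,2.5],"yaw":0}]' 0;  python3 -m handwheel '[{"delta_pos":[0,0,0],"yaw":0},{"delta_pos":[0,0,0],"yaw":0},{"delta_pos":[0,0,0],"yaw":0},{"delta_pos":[0,0,0],"yaw":0},{"delta_pos":[0,0,0],"yaw":0},{"delta_pos":[0,0,0],"yaw":0},{"delta_pos":[0,0,0],"yaw":0},{"delta_pos":[0,0,0],"yaw":0},{"delta_pos":[0,0,0],"yaw":0},{"delta_pos":[0,0,0],"yaw":0}]' 255
```

```text
time: 55.25
tool_pos: [0.5149, -0.4224, 0.078]
ee_rot: [-1.571, -0.001, -0.017]
wrist_force: [-0.3, 0.6, 0.9]
width: 0.0937
time: 56.25
tool_pos: [0.5147, -0.4224, 0.0774]
ee_rot: [-1.571, -0.0, -0.017]
wrist_force: [0.4, 0.5, -0.6]
width: 0.0218
```

```bash
python3 -m handwheel '[{"delta_pos":[0,-15,0],"yaw":0},{"delta_pos":[0,-35,0],"yaw":0},{"delta_pos":[0,-55,0],"yaw":0},{"delta_pos":[0,-75,0],"yaw":0},{"delta_pos":[0,-90,0],"yaw":0},{"delta_pos":[0,-100,0],"yaw":0},{"delta_pos":[0,-100,0],"yaw":0}]'
python3 - <<'E'
from h import *
save(cam("wrist"),"w42.png",(200,120,440,360),3); print(robot.get_obs()["tool_pos"],robot.get_obs()["width"],delta([.641,.2435,.18]))
E
```

```text
time: 56.95
tool_pos: [0.5153, -0.423, 0.1798]
ee_rot: [-1.573, -0.003, -0.017]
wrist_force: [-0.4, 0.1, -0.9]
width: 0.0214
[ 0.51483382 -0.42263494  0.17813214] 0.02150184365996005 [114.8  -2.4 668.2]
```

View pics/w42.png

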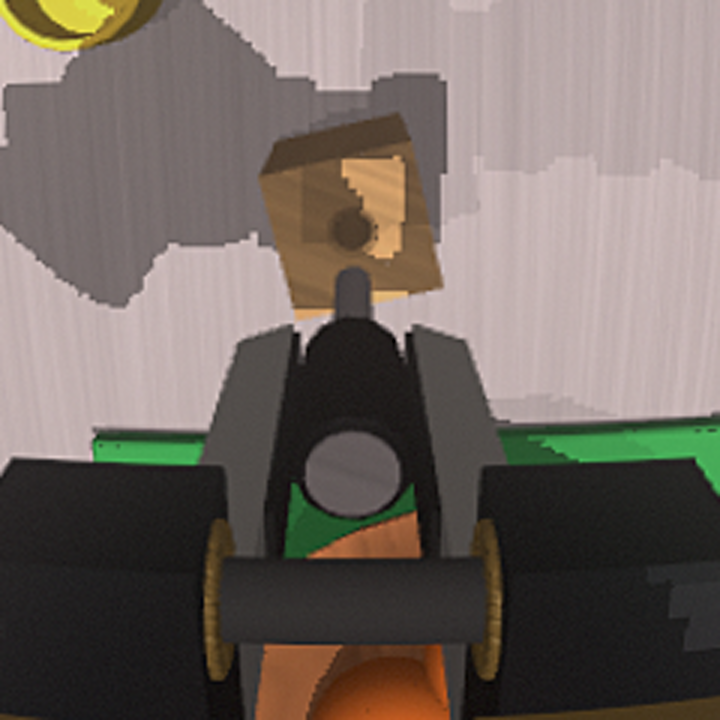

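```bash
python3 - <<'E'
from h import *
w=cam("wrist"); im=w["image"]; c=im[185:208,305:330].astype(int); g=c.sum(2)
for r in g[::1]: print(' '.join('%3d'%(v//3) for v in r))
E
```

```text
80  80  81  80  80  84  83  85  88  87  86  84  84  81  80  71 134 151 148 147 149 150 154 154 155
 81  80  80  81  80  78  81  84  83  84  85  86  87  87  82  76 139 154 148 147 146 149 149 150 152
 81  81  82  81  80  81  80  79  81  82  82  83  86  87  84  77 140 156 151 149 146 148 147 148 147
 84  82  83  83  81  82  81  82  79  82  80  77  83  85  82  75 144 159 154 152 151 149 146 146 146
 85  84  84  83  81  81  83  81  82  82  81  83  82  82  80  76 139 159 158 156 153 152 152 152 148
 82  81  82  83  85  83  84  84  83  76  77  73  70  67  69  62 126 148 150 150 153 154 155 155 153
 82  83  83  83  81  84  84  84  78  69  69  66  65  64  66  59 107 124 135 148 146 149 150 152 154
 85  87  85  85  83  85  83  78  72  65  65  63  65  65  64  60  84  99 115 135 145 144 144 147 149
 86  84  84  84  84  82  76  71  64  61  63  62  63  64  63  61  64  85 104 117 144 144 142 142 142
 86  86  87  86  88  78  72  67  60  60  62  63  62  61  63  62  60  62  79 109 124 143 145 142 142
 86  88  88  86  84  75  67  62  58  62  60  62  63  62  62  62  59  58  67  84  69 138 150 144 143
 
[... 498 characters left out ...]

 83  81  79  81  79  76  74  69  56  59  63  62  62  62  64  62  59  55  74 106 118 148 162 164 161
 92  92  93  91  90  86  79  79  69  59  61  61  60  62  58  58  54  74 105 127 131 160 167 167 165
 98  99  98  99  98  95  89  83  77  67  65  63  64  61  61  62  88 108 127 137 153 171 173 170 169
 97  97  97  98  97  98  93  85  81  80  77  71  66  65  69  71 118 131 131 141 167 165 164 166 167
 96  97  97  96  95  97  96  93  92  89  91  85  81  82  79  84  83  84  85  88  88  87  88  87  87
102 100  96  96  95  95  97  97  96  95  92  89  88  86  88  91  90  92  93  93  93  94  93  93  94
101 101 101 100 100  96  96  97  98  96  95  95  98  95  96  97  94  95  95  94  95  93  95  96  95
```

```bash
python3 -m handwheel '[{"delta_pos":[7,-2,40],"yaw":0},{"delta_pos":[15,-2,87],"yaw":0},{"delta_pos":[24,-2,135],"yaw":0},{"delta_pos":[32,-2,183],"yaw":0},{"delta_pos":[40,-2,231],"yaw":0},{"delta_pos":[48,-2,279],"yaw":0},{"delta_pos":[56,-2,327],"yaw":0},{"delta_pos":[64,-2,375],"yaw":0},{"delta_pos":[72,-2,423],"yaw":0},{"delta_pos":[81,-2,471],"yaw":0},{"delta_pos":[89,-2,519],"yaw":0},{"delta_pos":[97,-2,567],"yaw":0}]'; python3 - <<'E'
from h import *
print(robot.get_obs()["tool_pos"],delta([.641,.2435,.18]))
E
```

```text
time: 58.25
tool_pos: [0.6206, 0.1447, 0.1775]
ee_rot: [-1.571, 0.003, -0.017]
wrist_force: [-0.2, -0.4, -0.9]
width: 0.0213
[0.62055434 0.14471346 0.17751107] [18.8 -2.6 99.1]
```

```bash
python3 -m handwheel '[{"delta_pos":[8,-2,40],"yaw":0},{"delta_pos":[15,-2,80],"yaw":0},{"delta_pos":[19,-2,99],"yaw":0},{"delta_pos":[19,-2,99],"yaw":0},{"delta_pos":[19,-2,99],"yaw":0},{"delta_pos":[19,-2,99],"yaw":0}]'; python3 - <<'E'
from h import *
w=cam("wrist"); save(w,"w43.png",(200,120,440,360),3); o=robot.get_obs(); print(o["tool_pos"],o["ee_rot"])
E
```

```text
time: 58.85
tool_pos: [0.6418, 0.24, 0.1806]
ee_rot: [-1.572, 0.001, -0.018]
wrist_force: [-0.3, -0.7, -0.5]
width: 0.0215
[0.6418825  0.23982715 0.18104019] [-1.57157889e+00  7.04020009e-04 -1.88408327e-02]
```

View pics/w43.png

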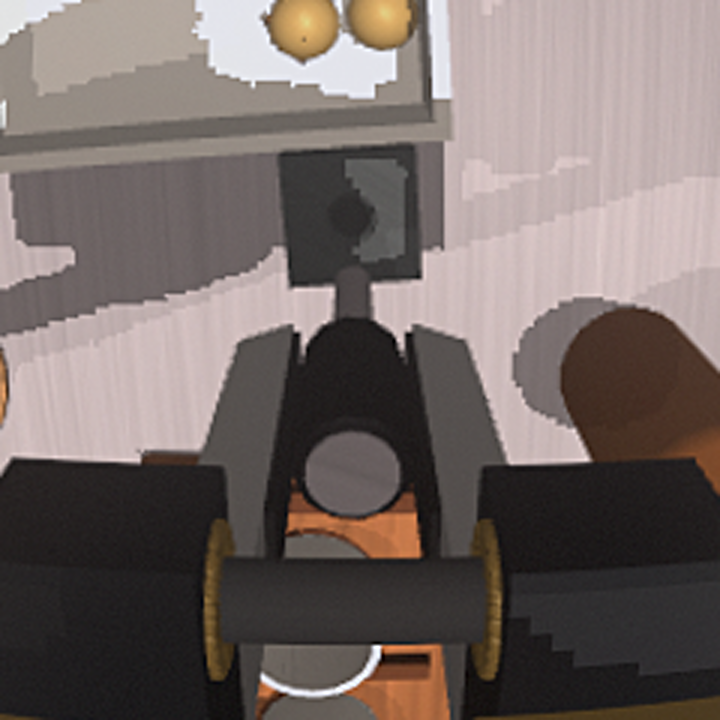

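```bash
cat > hole.py <<'E'
from h import *
w=cam("wrist"); g=w["image"][180:206,304:332].astype(int).sum(2)//3
for i,r in enumerate(g): print(180+i,' '.join('%3d'%v for v in r))
print(robot.get_obs()["tool_pos"],robot.get_obs()["ee_rot"])
E
python3 hole.py
```

```text
180  56  56  55  57  56  56  55  57  56  55  56  56  51  72  95  91  88  90  89  91  91  91  91  92  92  89  90  93
181  57  57  56  57  56  56  57  57  58  56  59  55  53  73  93  92  92  91  90  88  88  90  91  91  92  93  90  91
182  58  56  58  57  56  57  57  57  56  56  57  56  55  73  96  92  91  91  92  89  89  89  91  91  93  91  90  90
183  57  58  56  56  55  56  56  54  57  58  56  56  52  74  97  91  93  92  93  93  91  88  89  89  91  90  92  91
184  56  57  59  56  58  54  55  57  58  57  53  53  49  64  83  90  88  91  91  90  91  90  91  91  89  88  90  91
185  55  54  54  57  59  56  58  57  54  52  50  50  48  49  61  75  74  82  89  94  92  90  91  90  91  89  90  90
186  54  57  56  57  57  58  56  54  49  45  46  48  47  44  47  56  60  70  82  91  93  91  93  91  91  92  90  89
187  56  53  55  55  54  55  52  52  48  47  46  45  49  45  48  42  49  59  69  82  90  94  91  90  91  92  90  91
188  58  53  56  53  56  50  49  47  44  45  46  44  47  46  47  44  45  49  58  70  78  95  93  92  91  89  91  93
189  55  55  57  55  54  49  48  45  45  45  45  47  47 
[... 1300 characters left out ...]
 90  89  90  86  92  95  99  97  96
201  52  51  53  55  54  54  53  55  56  54  54  52  54  51  50  50  89  93  89  89  89  89  89  90  89  89  93  96
202  53  54  52  54  52  54  53  55  55  55  55  55  51  64  80  75  90  91  88  90  90  91  90  89  89  90  97  95
203  54  55  54  54  52  53  53  55  52  54  54  54  52  72  96  94  91  89  89  90  90  90  90  89  90  91  96  97
204  52  54  54  53  54  52  52  54  52  54  52  55  52  71  89  86  91  89  91  90  91  91  89  91  90  90 100 100
205  54  55  55  55  54  55  53  54  52  53  53  53  51  52  50  49  91  92  92  93  94  94  93  94  95  97 103 103
[0.64198848 0.23984646 0.18133316] [-1.57130915e+00  2.50757248e-04 -1.89876828e-02]
```

```bash
cat > off.py <<'E'
from h import *
import sys
u,v=map(float,sys.argv[1:3])
w=cam("wrist"); o=robot.get_obs(); t=o["tool_pos"]
h=onz(w,u,v,.07); w2=dict(w); ref=np.array([.51483,-.42263,.17813]); w2["C"]=w["C"]+ref-t; r=onz(w2,317.75,197.1,.07)
print("hole",h*1000,"ref hole",r*1000,"hole-tool",(h-t)[:2]*1000,"ref-tool",(r-ref)[:2]*1000,"move world",((h-t)-(r-ref))[:2]*1000)
E
python3 off.py 316.4 191.6
```

```text
hole [641.5292339  246.12242066  70.        ] ref hole [ 515.4985722  -421.13715568   70.        ] hole-tool [-0.53857778  6.10075492] ref-tool [0.6685722  1.49284432] move world [-1.20714998  4.6079106 ]
```

```bash
python3 -m handwheel '[{"delta_pos":[-1.3,1,2.5],"yaw":0},{"delta_pos":[-1.3,2,4.6],"yaw":0},{"delta_pos":[-1.3,3,4.6],"yaw":0},{"delta_pos":[-1.3,3,4.6],"yaw":0}]'; python3 hole.py | sed -n '8,26p;$p' ; tail -1 /dev/null
```

```text
time: 59.4
tool_pos: [0.6406, 0.2461, 0.178]
ee_rot: [-1.571, 0.0, -0.017]
wrist_force: [0.1, -0.8, -0.1]
width: 0.0213
187  56  55  56  53  53  54  57  55  55  55  55  56  53  57  53  55  48  83  90  91  87  90  90  89  89  88  89  89
188  56  55  53  55  53  56  54  55  53  56  57  55  56  55  54  53  52  82  91  87  88  87  88  89  92  91  89  88
189  56  57  55  54  53  56  55  57  55  54  54  54  56  57  55  57  50  83  92  90  88  86  88  87  88  90  92  91
190  54  56  55  56  54  54  53  54  58  55  56  54  55  56  58  55  50  83  93  90  92  90  89  89  88  90  91  89
191  53  55  54  55  54  55  54  55  56  54  53  55  52  50  53  50  48  81  92  92  90  89  90  90  86  86  88  89
192  52  54  55  54  54  57  55  53  52  56  49  48  49  47  47  48  45  71  85  87  88  90  90  90  90  89  89  83
193  55  53  55  54  53  56  55  58  54  50  46  46  46  43  46  45  44  59  67  75  86  91  90  88  90  90  89  87
194  54  54  54  50  52  52  55  54  50  48  45  46  46  46  47  45  43  47  54  62  73  92  92  90  89  89  92  88
195  54  55  54  53  56  55  51  50  46  43  46  45 
[... 608 characters left out ...]
 40  44  69  67  86  98  99  95  95
201  55  54  53  57  54  53  53  49  45  40  45  43  43  45  46  45  42  42  45  42  45  53  70  92  97  95  97  94
202  54  53  52  52  53  55  50  51  47  42  44  42  46  43  46  44  44  44  42  46  56  44  78  90  94  92  96  97
203  55  52  55  53  53  55  54  52  47  44  43  43  43  44  45  44  41  42  48  55  63  55  84  89  91  91  97  94
204  52  55  54  55  53  55  52  52  50  48  48  46  46  43  44  44  43  45  55  65  70  73  85  90  87  90  97  99
205  53  52  53  54  54  53  54  52  53  49  54  49  48  46  45  46  46  68  75  71  71  88  90  88  89  90  98 100
[0.64065717 0.24612262 0.1781015 ] [-1.57104134e+00  2.99842477e-04 -1.68790214e-02]
```

```bash
python3 off.py 318.0 198.8; python3 -m handwheel '[{"delta_pos":[0,0,-1.3],"yaw":0},{"delta_pos":[0,0,-1.3],"yaw":0}]'; python3 hole.py | sed -n '10,26p;$p'; python3 hole.py | tail -1
```

```text
hole [641.61244723 246.04828925  70.        ] ref hole [ 515.51360787 -421.00281927   70.        ] hole-tool [ 0.89437351 -0.07946203] ref-tool [0.68360787 1.62718073] move world [ 0.21076564 -1.70664276]
time: 59.7
tool_pos: [0.6408, 0.2447, 0.1784]
ee_rot: [-1.571, -0.0, -0.017]
wrist_force: [-0.3, -0.7, -1.5]
width: 0.0211
189  56  54  55  57  56  55  55  55  55  54  58  56  52  53  56  53  52  70  83  92  91  89  87  88  87  90  89  89
190  53  55  55  54  55  54  56  57  57  53  54  48  49  47  50  47  59  76  89  93  91  90  91  90  88  87  89  88
191  54  52  53  56  54  55  56  55  53  49  51  47  46  48  46  45  57  70  73  77  91  91  89  91  92  89  88  88
192  54  56  55  54  53  56  55  54  50  47  47  44  44  46  42  45  48  59  56  64  79  92  91  90  89  92  91  90
193  54  56  52  55  52  52  54  51  47  44  45  45  46  46  44  45  44  44  52  59  68  92  91  90  87  87  88  91
194  54  54  54  53  52  52  47  49  47  43  43  47  45  44  44  44  44  43  43  55  67  76  91  94  91  92  89  88
195  55  55  53  56  54  54  52  46  43  45  43  45  46  46  45  48  45  44 
[... 669 characters left out ...]
43  44  46  47  44  46  41  46  56  66  45  84  93  98  96  95  96
202  52  54  52  52  55  53  51  51  52  45  44  43  44  43  43  42  44  46  58  66  67  63  87  90  94 100  95  96
203  52  55  55  55  54  54  52  49  54  51  49  48  44  45  47  45  44  59  63  64  74  80  89  87  93  98 100  98
204  51  55  50  53  54  54  53  55  51  52  53  48  49  51  50  48  53  67  65  64  84  88  88  87  91  97  99  99
205  54  51  53  51  54  51  54  52  56  52  53  53  53  51  53  53  48  72  81  88  97  96  91  90  95  99  99  99
[0.64079892 0.24471935 0.17836619] [-1.57088170e+00 -1.47606841e-04 -1.71259517e-02]
[0.64079661 0.24477572 0.17839367] [-1.57086313e+00 -1.85720595e-04 -1.70498674e-02]
```

```bash
python3 -m handwheel '[{"delta_pos":[0,12,0],"yaw":0},{"delta_pos":[0,24,0],"yaw":0},{"delta_pos":[0,34,0],"yaw":0},{"delta_pos":[0,39,0],"yaw":0},{"delta_pos":[0,43,0],"yaw":0},{"delta_pos":[0,46,0],"yaw":0},{"delta_pos":[0,49,0],"yaw":0},{"delta_pos":[0,49,0],"yaw":0}]'
```

```text
time: 60.6
tool_pos: [0.6407, 0.2448, 0.1291]
ee_rot: [-1.571, 0.0, -0.017]
wrist_force: [0.3, 0.6, -0.1]
width: 0.0216
```

```bash
python3 -m handwheel '[{"delta_pos":[0,6,0],"yaw":0},{"delta_pos":[0,12,0],"yaw":0},{"delta_pos":[0,18,0],"yaw":0},{"delta_pos":[0,24,0],"yaw":0},{"delta_pos":[0,30,0],"yaw":0},{"delta_pos":[0,36,0],"yaw":0},{"delta_pos":[0,42,0],"yaw":0},{"delta_pos":[0,46,0],"yaw":0},{"delta_pos":[0,46,0],"yaw":0}]';python3 -m handwheel '[{"delta_pos":[0,2,0],"yaw":0},{"delta_pos":[0,4,0],"yaw":0},{"delta_pos":[0,6,0],"yaw":0},{"delta_pos":[0,6,0],"yaw":0}]'
```

```text
time: 61.5
tool_pos: [0.6402, 0.2447, 0.0822]
ee_rot: [-1.571, 0.002, -0.017]
wrist_force: [-0.6, -0.0, -1.5]
width: 0.0211
time: 61.9
tool_pos: [0.6409, 0.2448, 0.0775]
ee_rot: [-1.571, -0.0, -0.017]
wrist_force: [0.3, -0.3, -0.7]
width: 0.0215
```

```bash
python3 -m handwheel '[{"delta_pos":[0,1,0],"yaw":0},{"delta_pos":[0,2,0],"yaw":0},{"delta_pos":[0,2,0],"yaw":0}]'; python3 -m handwheel '[{"delta_pos":[0,-1,0],"yaw":0},{"delta_pos":[0,-1,0],"yaw":0},{"delta_pos":[0,-1,0],"yaw":0},{"delta_pos":[0,-1,0],"yaw":0},{"delta_pos":[0,-1,0],"yaw":0},{"delta_pos":[0,-1,0],"yaw":0},{"delta_pos":[0,-1,0],"yaw":0},{"delta_pos":[0,-1,0],"yaw":0}]' 0; python3 -m handwheel '[{"delta_pos":[0,-40,0],"yaw":0},{"delta_pos":[0,-80,0],"yaw":0},{"delta_pos":[0,-120,0],"yaw":0},{"delta_pos":[0,-140,0],"yaw":0},{"delta_pos":[0,-140,0],"yaw":0}]'
python3 - <<'E'
from h import *
save(cam("wrist"),"w44.png"); save(cam("scene"),"s44.png",(200,100,560,370),2.2)
print(robot.get_obs()["joint_positions"],delta([.35,-.35,.30]))
E
```

```text
time: 62.2
tool_pos: [0.6409, 0.2449, 0.0773]
ee_rot: [-1.571, -0.001, -0.017]
wrist_force: [-2.9, -0.8, 5.8]
width: 0.0216
time: 63.0
tool_pos: [0.6407, 0.2448, 0.0763]
ee_rot: [-1.571, -0.0, -0.017]
wrist_force: [0.1, 0.4, 0.2]
width: 0.0822
time: 63.5
tool_pos: [0.6426, 0.2454, 0.2219]
ee_rot: [-1.568, -0.009, -0.017]
wrist_force: [0.2, -0.1, -0.9]
width: 0.0938
[ 2.82424973e-01  3.97267121e-01  9.75138867e-01 -1.18354664e-04
  1.76935437e+00  2.99387366e-01] [-280.5  -84.1 -599.7]
```

View pics/w44.png

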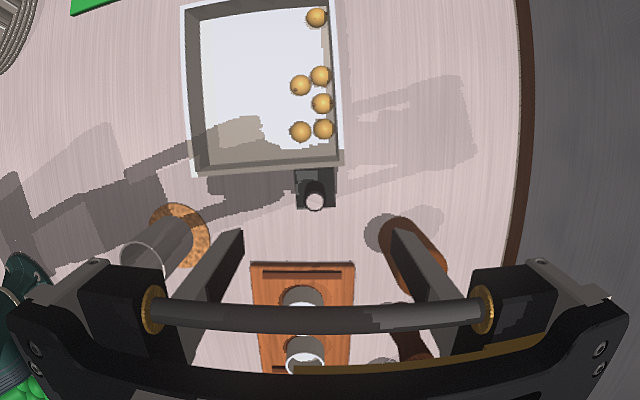

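View pics/s44.png

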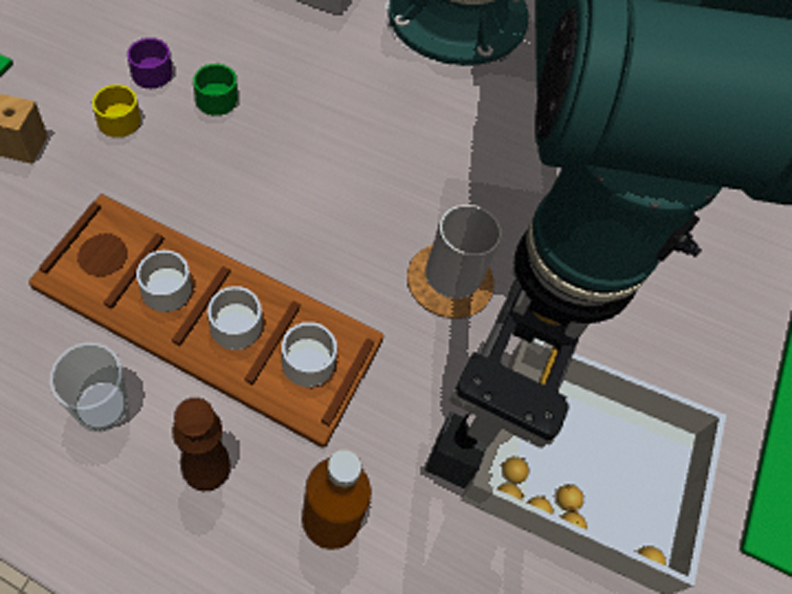

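```bash
python3 -m handwheel '[{"delta_pos":[-15,-40,-20],"yaw":0},{"delta_pos":[-40,-80,-60],"yaw":0},{"delta_pos":[-60,-84,-105],"yaw":0},{"delta_pos":[-80,-84,-150],"yaw":0},{"delta_pos":[-100,-84,-195],"yaw":0},{"delta_pos":[-120,-84,-240],"yaw":0},{"delta_pos":[-140,-84,-285],"yaw":0},{"delta_pos":[-160,-84,-330],"yaw":0},{"delta_pos":[-180,-84,-375],"yaw":0},{"delta_pos":[-200,-84,-420],"yaw":0},{"delta_pos":[-220,-84,-465],"yaw":0},{"delta_pos":[-240,-84,-510],"yaw":0}]'; python3 -m handwheel '[{"delta_pos":[-20,0,-45],"yaw":0},{"delta_pos":[-40,0,-90],"yaw":0},{"delta_pos":[-40,0,-90],"yaw":0},{"delta_pos":[-40,0,-90],"yaw":0}]'
python3 - <<'E'
from h import *
t=cam("top"); save(t,"t45.png"); save(t,"t45a.png",(110,130,310,280),4); save(t,"t45b.png",(255,140,425,230),4.5); save(cam("scene"),"s45.png")
E
```

```text
time: 64.8
tool_pos: [0.3913, -0.2599, 0.2973]
ee_rot: [-1.568, 0.004, -0.017]
wrist_force: [0.2, -1.2, 0.5]
width: 0.0939
time: 65.2
tool_pos: [0.3506, -0.3483, 0.2973]
ee_rot: [-1.566, 0.003, -0.02]
wrist_force: [0.2, 0.1, 0.3]
width: 0.094
```

View pics/t45.png

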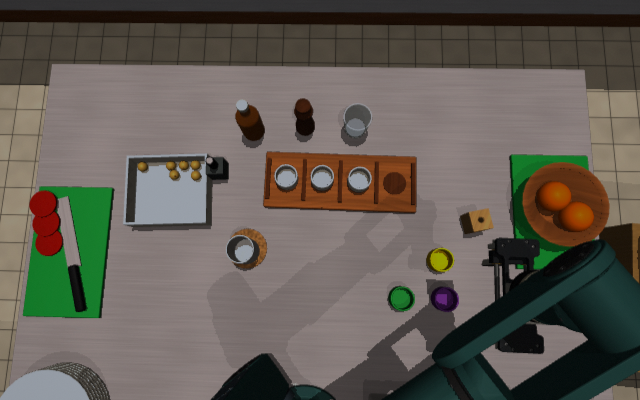

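View pics/t45a.png

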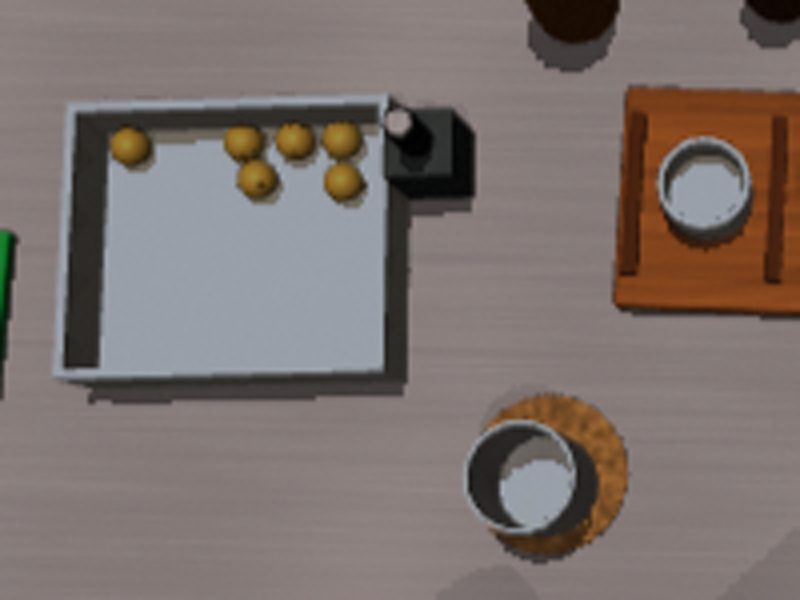

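View pics/t45b.png

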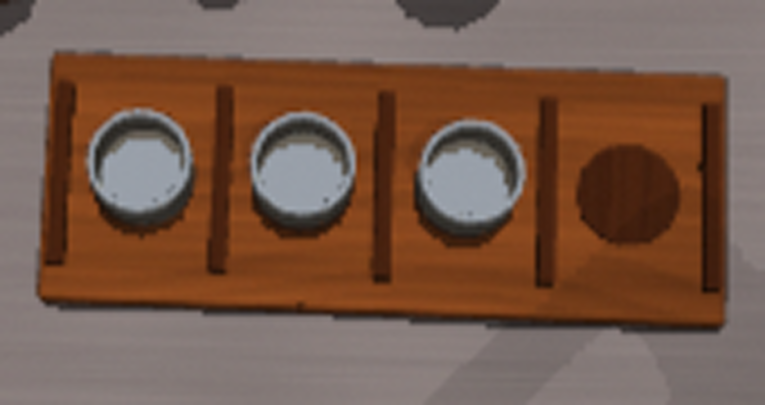

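View pics/s45.png

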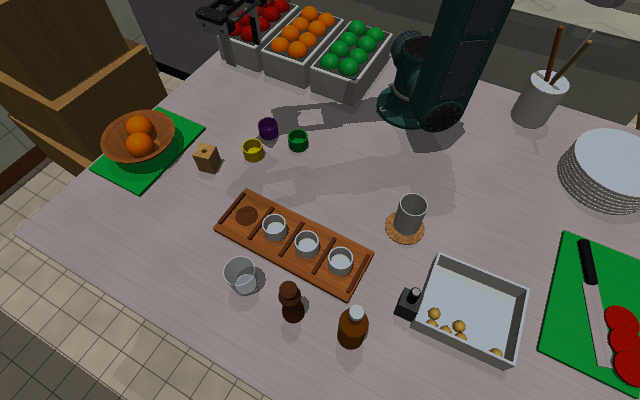

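```bash
python3 - <<'E'
from h import *
t=cam("top")
bays=[(285.87,179.02),(321.70,180.32),(357.83,181.50)]
for (x,y),b in zip([(140,163),(303,166),(471.5,176)],bays):
    r=onz(t,255+(x+.5)/4.5-.5,140+(y+.5)/4.5-.5,.06)*1000; bb=onz(t,*b,.018)*1000; print(np.round(r[:2],1),np.round(bb[:2],1),"d",np.round((r-bb)[:2],1))
r=onz(t,110+(520.5+.5)/4-.5,130+(476.5+.5)/4-.5,.105)*1000; m=onz(t,246.8,248.4,.005)*1000; print("beaker",r,"mat",m)
# beaker floor tilt check: inner floor centre at z=.009
print("floor",onz(t,110+540/4-.4,130+492/4-.4,.009)*1000); print("probe top",onz(t,110+398/4-.4,130+122/4-.4,.12)*1000)
E
```

```text
[616.6  60.5] [617.3  63.5] d [-0.7 -3. ]
[616.6 -31.9] [615.5 -31.3] d [ 1.1 -0.6]
[ 612.5 -126.9] [ 614.1 -126.3] d [-1.6 -0.6]
beaker [427.00112199 160.33526802 105.        ] mat [433.3367108  160.57630554   5.        ]
floor [422.1687382  165.10239935   9.        ]
probe top [639.25987194 243.49505078 120.        ]
```

```bash
python3 - <<'E'
from h import *
o=robot.get_obs(); print(o["time"],o["wrist_force"]); robot.close_job()
E
```

```text
65.35 [ 0.10671585 -0.85597586  0.71437817]
the job is handed in; nothing more can be done
```

I handed the job in at 65 s; the close call reports no verdict. My last camera checks met every limit I could measure.

**What I did**
- **Beaker:** I tipped it to about 110° by pivoting it in a shallow rim grip against the dish's near wall. I turned it back upright the same way and stood it on its mat.
- **Ramekins:** only three were present. They stand in bays 0, 1 and 2, and bay 3 is empty.
- **Probe:** I moved it from its rest into the port until the shoulder touched the block.

**Last checks**

| Item | Reading | Limit |
|---|---|---|
| Potatoes in the dish | 6 counted, beaker empty | all |
| Beaker from mat centre | about 6 mm | 22 mm |
| Ramekins from bay centres | about 3.1, 1.3 and 1.7 mm | 10 mm |
| Probe | touched at the same tool height as in its rest, so about 55 mm deep; head about 2 mm from my port estimate | 50 mm deep, 6 mm off |

The oil bottle, tumbler, pepper mill and coloured look-alikes look unmoved, and the gripper was clear of everything.

**What failed or disagreed**
- My first tip attempt used a deep grip. The beaker slid about 16 mm in the jaws, so I set it on the table and regripped at the rim.
- Several pushes while turning it back upright slipped off the dish edge and had to be repeated.
- Final uprightness was judged by eye. A measurement of the beaker's floor came out about 7 mm from its rim centre, but shadow hid part of the floor, so I did not rely on it.
- Top, scene and wrist positions differed by up to about 5 mm for some objects, and more for ramekins near the edge of the wrist view.

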